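Unhood the cold blocks and load the cooling bay

TASK

Load the cooling bay with all three cold blocks, some hooded, some bare: slide each along the counter into the guide lane so that the lips hold down its base flange, lift the clinging hood, if it has one, straight off, stand the hood upright on the floor of the grey tray, and push the block on along the lane under the clear roof until its trailing face is level with the bay's mouth or deeper. Never lift a block off the counter or tip it over, and leave the bottle, the jar and the tube rack where they are.

Things in the scene. Friction and masses are not known exactly. Their poses are not given: they have to be found in the camera images.
- block1: aluminium cold block: body 70 long (its x) x 50 wide (y) x 50 mm high on a 6 mm black, slick plastic base flange (sliding friction 0.2 to 0.3) 70 (x) x 90 mm (y) that sticks out 20 mm on both long sides; 56 mm high in all, 0.19 to 0.3 kg. Origin: centre of the underside, z up; a half turn looks the same. Starts on the counter, under the hood of its number or bare
- block2: another cold block, exactly like block1, in some runs under hood2, in others bare
- block3: another cold block, exactly like block1, in some runs under hood3, in others bare
- hood1: white hood nested over block1: open-bottomed box 80 (x) x 62 (y) x 42 mm high, 3 mm walls, 4 mm top, grip rib on top 50 long (x) x 14 wide (y) x 30 mm high; 72 mm in all, 0.14 kg. Origin: centre of the open lower rim, z up. Seated, its axes match the block's, rim 18 and rib top 90 mm above the counter. Sprung pads inside cling to the block (see hood2). Absent in some runs: its block then starts bare
- hood2: hood like hood1, over block2. In all the hoods two sprung pads on the long inner sides hold the block's long sides by friction with about 4.5 to 6.5 N in all, more than the block weighs, until the hood has risen some 35 mm: lifted freely, the block comes up too. Absent in some runs: its block then starts bare
- hood3: hood like hood1 and hood2, over block3. Absent in some runs: its block then starts bare
- bay: white fixed cooling bay with guide lane. Origin on the counter, on the lane's centre line in the plane of the bay's mouth; x runs along the lane into the bay, y across, z up. Bay: x 0 to 230 mm, room for three blocks in a row, closed at the end; clear roof, underside 62, top 67 mm above the counter, 112 mm wide. Bare blocks pass under it, hoods do not
- lane_start (a point): start of the lane, on its centre line on the counter, 140 mm before the bay's mouth; axes as the bay's. From here to the mouth: guide rails 96 mm apart inside, and steel hold-down lips, underside 10, top 15 mm high, 72 mm free between them: the flange goes under the lips, body and hood stand in the slot, the block's x (or -x) along the lane
- lane_flare (a point): tip of the flared guides, on the centre line on the counter, 187 mm before the mouth: 15 mm high, about 130 mm apart here, narrowing to 96 at the lane's start; no lips here. Axes as the bay's. A block enters the lane over this point
- bay_end (a point): inner end of the bay, on the centre line on the counter, 230 mm past the mouth. Behind it a fixed housing 70 mm long stands 120 mm high. A block pushed into the bay shoves those before it deeper
- tray: fixed grey tray for the hoods, 130 (x) x 270 (y) x 18 mm high outside, walls and floor 5 mm. Origin: centre of the underside; room for three hoods side by side along y with the rib along x
- bottle: bystander: white bottle, 60 mm across, 150 mm high; origin centre of the underside
- jar: bystander: white jar, 64 mm across, 80 mm high; origin centre of the underside
- tube_rack: bystander: grey rack with capped tubes, 60 (x) x 180 (y) x 80 mm high; origin centre of the underside

How it is judged (in metres and radians):
At the end, for the whole second after the job is handed in: Every block stands on the counter under the clear roof, in the lane, its trailing face at most 15 mm outside the bay's mouth; every hood present stands upright (within 0.15 rad) on the tray's floor, wholly between its walls; all at rest (x of block1 in the frame of bay between 0.02 and 0.2 m and y of block1 in the frame of bay between -0.012 and 0.012 m and height (world z) of each of block1, block2, block3 below 0.008 m and angle between each of block1, block2, block3's own z axis and vertical below 0.1 rad and linear speed of each of block1, hood1, block2, hood2, block3, hood3 below 0.03 m/s and x of hood1 in the frame of tray between -0.05 and 0.05 m and y of hood1 in the frame of tray between -0.12 and 0.12 m and z of each of hood1, hood2, hood3 in the frame of tray below 0.012 m and angle between each of hood1, hood2, hood3's own z axis and vertical below 0.15 rad and x of block2 in the frame of bay between 0.02 and 0.2 m and y of block2 in the frame of bay between -0.012 and 0.012 m and x of hood2 in the frame of tray between -0.05 and 0.05 m and y of hood2 in the frame of tray between -0.12 and 0.12 m and x of block3 in the frame of bay between 0.02 and 0.2 m and y of block3 in the frame of bay between -0.012 and 0.012 m and x of hood3 in the frame of tray between -0.05 and 0.05 m and y of hood3 in the frame of tray between -0.12 and 0.12 m); the robot touches nothing.
It fails at once if cold block 1 is lifted off the counter (more than 15 mm) or tipped over (height (world z) of block1 above 0.015 m or angle between block1's own z axis and vertical above 0.5 rad).
It fails at once if cold block 2 is lifted off the counter (more than 15 mm) or tipped over (height (world z) of block2 above 0.015 m or angle between block2's own z axis and vertical above 0.5 rad).
It fails at once if cold block 3 is lifted off the counter (more than 15 mm) or tipped over (height (world z) of block3 above 0.015 m or angle between block3's own z axis and vertical above 0.5 rad).
It fails at once if the bottle, the jar or the tube rack is pushed more than 3 cm from its place (distance of any of bottle, jar, tube_rack from where it was at the start of the episode above 0.03 m).
Of hood1, hood2, hood3 only 2 to 3 are there at a start; the rules pass over those that are not, and their reading is None.
At some moment in a run one of block1, block2, block3 may be knocked a few centimetres aside while the robot is not near it.
Once in a run the grip may slacken for a moment while it holds something.
It also fails if it takes over 200 s, if anything falls off the work surface, if the arm or the gripper's body presses on something with over 40 N, if the wrist force passes 120 N, or if a joint passes its speed limit or range.

ROBOT

A 6-joint arm with a two-finger parallel gripper is mounted at the origin on the work surface. World frame = base frame: x ahead of the robot, y to its left, z up, the work surface at z = 0. Lengths are in m, angles in degrees, forces in N, time in s.
With the tool pointing down it reaches from about 0.4 to 0.825 m from the base axis. Payload 7 kg.
Tool frame: the origin (TCP) lies between the finger pads; the fingertips stand 19 mm ahead of it and the grasp point (between the pads) is the TCP (r.finger_overhang is the distance from the TCP to the fingertips, in m); z points along the fingers, y is the direction in which the jaws open and shut (so a half turn about z gives the same grasp; the last joint's range is limited). The gripper opens to 88 mm and grips with 3 to 60 N. Pads are 19 mm wide; open, the fingers measure 130 mm over their backs; the gripper's body (78 mm by 193 mm) begins 47 mm behind the grasp point.
Start: joints at [-56.144, 20.546, 0.682, 0, -70.136, -16.507], TCP at [0.201, -0.644, 0.246] pointing down, gripper open.
Joint ranges: [-176.03, 176.03], [-82.01, 121.73], [-58.28, 71.71], [-173.87, 95.51], [-174.79, -0.11], [-173.66, 173.66]. Speed limits (degrees/s): [136.94, 136.94, 172.46, 180, 180, 180].

INTERFACE

Orientations are given as [roll, pitch, yaw] about the fixed x, y, z axes, in that order (R = Rz(yaw) Ry(pitch) Rx(roll)).
In Python, from plant import r, optics gives the robot as it stands. The module is installed in compiled form; this text tells all that it offers.
- The arm moves only by the tool step_arm, never from a script. Its argument "increments" is a list of rows, each an object of numbers: "tx", "ty", "tz": the shift along the world's x, y, z in mm; "ax", "ay", "az": the turn, a rotation vector about the world's x, y, z in degrees; "claw": the gripper command: -1 is shut, 1 is fully open, values between are in proportion. In form: [{"tx": .., "ty": .., "tz": .., "ax": .., "ay": .., "az": .., "claw": ..}, ...]. A call has 1 to 12 rows; each row shifts and turns the commanded pose from where the row before left it; what a row does not reach is not made up. A row lasts 1/10 s, in which the tool goes at most 50 mm and 8.59 degrees, less where a joint would pass 70% of its speed; a pose out of reach is approached as far as the arm can. A call with a gripper value outside its range is refused whole. The fingers move at their own pace and stop on an object; "newtons" is the grip in N (left out, the last holds). Time passes only in rows, so rows that do not move let the fingers close. It gives the time, the measured TCP pose, the force and the opening at its end, in the units of the state.
- r.get_state(): the state, without advancing time (a new reading comes with each control period).
- optics.capture(name): name is "scene" or "top"; returns a dict with "image" (480x640x3 uint8, blue, green, red), "depth" (480x640 float32, m along the optical axis (not along the pixel's ray), 0 where there is no reading), "fx", "fy", "cx", "cy" (pixels), "R" (3x3) and "t" (3): a world point X has camera coordinates R X + t. Camera axes: x right, y down, z forward; pixel columns grow to the right and rows downward; lengths in m; the calibration is good to about 2 mm. A picture is of the moment at which its call begins.
- r.close_job(): hands the job in, once; it reports no verdict.
The state is a dict: "time_s": time; "joints": joint angles; "qd": joint speeds; "joint_torque": joint torques, N m; "tcp_pos": TCP position; "eef_rot": TCP orientation; "contact_force": force on the tool from outside, world axes, zero at the start; "moment": the same for the moment, N m; "gripper_width": finger opening in m.
Only numpy, scipy, OpenCV 4.12 (cv2) and the standard library are available. Lean on these libraries where they do the work, as an engineer would, in place of code of your own. Each camera call takes 0.05 s, during which the arm holds its last target. There are 200 camera calls.

## Working session

There is one attempt and no reset: what is moved stays moved. The work goes in short steps, Python scripts to look and compute and a tool call to move; the robot and the scene stay as the last step left them, time stands still between calls to the robot, and variables do not carry over. Pictures are saved under pics/ and viewed, about 12 in all and at most 16, crops included, and the job is handed in when it is done.

Besides the shell and the picture viewer there is one more tool, called after "Request:" by a JSON object that holds its "fn" and its "kwargs", one argument or row to a line. step_arm: Moves the arm, as the interface text tells. Its arguments: {"type":"object","properties":{"increments":{"type":"array","items":{"type":"object","properties":{"tx":{"type":"number"},"ty":{"type":"number"},"tz":{"type":"number"},"ax":{"type":"number"},"ay":{"type":"number"},"az":{"type":"number"},"claw":{"type":"number"}}}},"newtons":{"type":"number"}},"required":["increments"]}

```bash
mkdir -p pics; cat > h.py <<'E'
from plant import r, optics
import numpy as np, cv2
def cap(n):
    c=optics.capture(n); return c
def pts(c):
    d=c["depth"]; v,u=np.mgrid[0:480,0:640]
    P=np.stack([(u-c["cx"])/c["fx"]*d,(v-c["cy"])/c["fy"]*d,d],-1)
    W=(P-np.array(c["t"]))@np.array(c["R"]); W[d==0]=np.nan
    return W
def proj(c,X):
    p=np.array(c["R"])@np.array(X,float)+np.array(c["t"]); return (c["fx"]*p[0]/p[2]+c["cx"],c["fy"]*p[1]/p[2]+c["cy"])
def ray(c,u,v,z):
    R=np.array(c["R"]);o=-R.T@np.array(c["t"]);d=R.T@np.array([(u-c["cx"])/c["fx"],(v-c["cy"])/c["fy"],1])
    return o+d*(z-o[2])/d[2]
E
python3 - <<'E'
from h import *
for n in("scene","top"):
    c=cap(n); cv2.imwrite(f"pics/{n}0.png",c["image"])
    R=np.array(c["R"]);print(n,c["fx"],c["cx"],c["cy"],(-R.T@np.array(c["t"])).round(3),R.round(3).tolist(),(c["depth"]==0).mean())
    np.savez(f"{n}0.npz",**c)
print(r.get_state())
E
```

```text
scene 566.7370673565486 312.96455491455316 239.17783589626387 [ 1.175 -0.677  0.778] [[0.771, 0.637, -0.014], [0.391, -0.491, -0.778], [-0.502, 0.595, -0.628]] 0.00392578125
top 508.90496957867583 315.6199393223285 240.03320298038477 [0.429 0.016 1.128] [[0.027, -0.999, 0.017], [-0.985, -0.03, -0.171], [0.172, -0.012, -0.985]] 0.003974609375
{'time_s': 0.1, 'joints': array([-5.61440079e+01,  2.05892658e+01,  6.37783986e-01, -1.88188441e-02,
       -7.01373444e+01, -1.65059054e+01]), 'qd': array([-0.03461388,  0.01803272,  0.17120203,  0.12276094, -0.03407389,
       -0.02863182]), 'joint_torque': array([-3.51215691e-03, -5.84161448e+01,  2.93750560e+01,  7.01547593e+00,
        1.01445973e-02, -4.00712236e-05]), 'tcp_pos': array([ 0.2011284 , -0.643887  ,  0.24468172]), 'eef_rot': array([ 1.79909808e+02, -8.27666034e-03, -1.62656314e+02]), 'contact_force': array([0.01853173, 0.14263217, 1.13854187]), 'moment': array([-0.01687046, -0.03444162,  0.0104635 ]), 'gripper_width': 0.08733584080574718}
```

View pics/scene0.png

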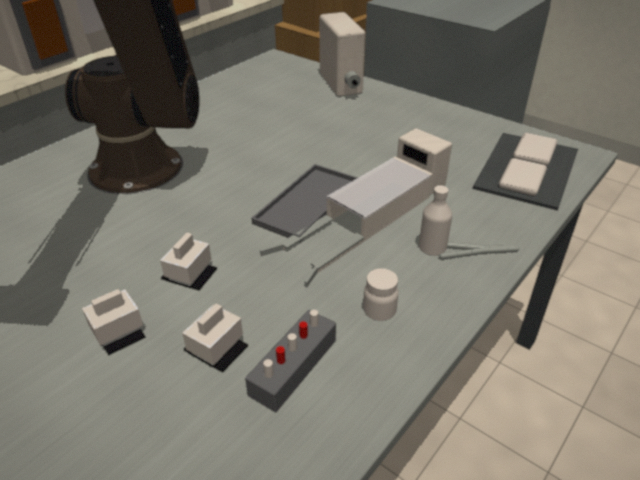

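View pics/top0.png

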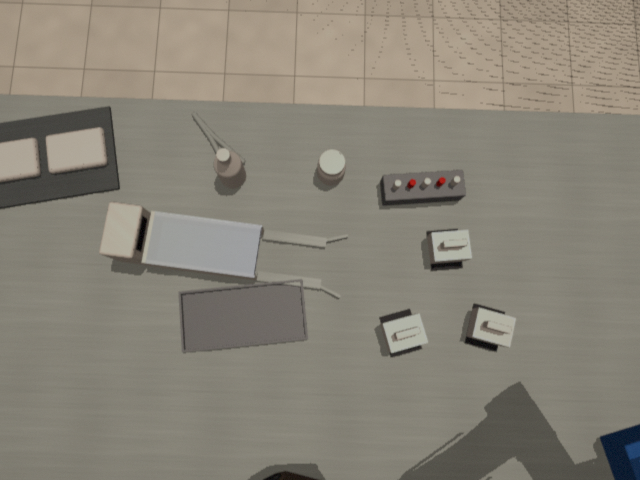

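The top view shows three hooded blocks, at about (450,248), (405,333) and (492,328). The lane opens at right around (335,265), with its roof spanning cols 145-262. The tray is at (243,316), the jar at (332,165), the bottle at (228,165) and the rack at (424,187).

```bash
cat >> h.py <<'E'
def rect(P):
    P=P[np.isfinite(P).all(1)]
    (c,s,a)=cv2.minAreaRect((P*1000).astype(np.float32)); 
    if s[0]<s[1]: s=s[::-1]; a+=90
    return np.round(c,1),np.round(s,1),round((a+90)%180-90,1)
def blobs(c,lo,hi,amin=60):
    W=pts(c); m=((W[...,2]>lo)&(W[...,2]<hi)).astype(np.uint8)
    n,l,st,ce=cv2.connectedComponentsWithStats(m)
    for i in range(1,n):
        if st[i,4]>=amin:
            k=l==i; P=W[k]; yield ce[i].round(0),st[i,4],rect(P[:,:2]),np.percentile(P[:,2],[5,50,95]).round(4)
E
python3 - <<'E'
from h import *
for n in("top","scene"):
    c=dict(np.load(n+"0.npz")); print(n)
    for lo,hi in((.045,.075),(.08,.096),(.006,.025)):
        print(lo,hi)
        for b in blobs(c,lo,hi): 
            if abs(b[2][0]).max()<950: print(*b)
W=pts(dict(np.load("top0.npz")))
for u,v in((200,400),(350,270),(300,400),(220,316),(205,245),(290,240),(290,281),(340,238),(333,294)): print(u,v,W[v,u].round(4))
E
```

```text
top
0.045 0.075
[330. 174.] 175 (array([769.9, -24.1]), array([62.6, 38.2]), 81.6) [0.0468 0.0542 0.0719]
[234. 178.] 117 (array([751. , 188.5]), array([58.8, 24.8]), -65.3) [0.047  0.0593 0.0729]
[423. 186.] 1933 (array([ 746.3, -231.5]), array([181.,  61.]), -84.6) [0.0464 0.0498 0.0567]
[200. 245.] 6204 (array([601.5, 274.3]), array([301.6, 112.9]), 84.0) [0.0632 0.0669 0.0701]
[450. 246.] 962 (array([ 611.8, -286. ]), array([81.8, 62.8]), -84.1) [0.0533 0.0596 0.0638]
[492. 327.] 1040 (array([ 441.6, -372. ]), array([82.3, 62.5]), 76.0) [0.053  0.0599 0.0635]
[404. 333.] 1016 (array([ 425., -187.]), array([81.6, 62.1]), -73.2) [0.0559 0.0602 0.0637]
[623. 453.] 428 (array([ 201.2, -626.8]), array([96.2, 46.5]), -20.1) [0.0464 0.0595 0.0729]
0.08 0.096
[231. 172.] 113 (array([759.1, 189.3]), array([59.3, 38.6]), -49.6) [0.0825 0.0905 0.0955]
[336. 160.] 76 (array([785.3, -31.3]), array([35.6, 33.3]), -69.2) [0.0802 0.0813 0.0841]
[142. 236.] 134 (array([610.2, 363.6]), array([108.5,   6.2]), -6.5) [0.081  0.0884 0.0949]
[454. 244.] 171 (array([ 611.6, -285.3]), array([50., 14.]), 
[... 4194 characters left out ...]
6.3,  58.5]), 63.9) [0.0064 0.0189 0.0245]
[379. 313.] 240 (array([796.1, -41.6]), array([61.4, 26.7]), 35.1) [0.0072 0.0155 0.0243]
[119. 336.] 265 (array([ 474.2, -378.9]), array([79.3, 22.8]), 80.4) [0.0062 0.0174 0.0243]
[216. 352.] 240 (array([ 628.7, -299.8]), array([103.4,  58.8]), 51.5) [0.0063 0.0197 0.0244]
[292. 380.] 655 (array([ 775.8, -236.6]), array([188. ,  57.5]), 77.7) [0.0067 0.0155 0.0241]
200 400 [0.2728 0.239  0.0005]
350 270 [ 0.5597 -0.0757  0.0012]
300 400 [0.2786 0.0266 0.0034]
220 316 [0.4503 0.2059 0.0081]
205 245 [0.5957 0.2357 0.069 ]
290 240 [0.6213 0.0598 0.0139]
290 281 [0.5302 0.0565 0.0139]
340 238 [ 0.6289 -0.0511  0.0152]
333 294 [ 0.5041 -0.0381  0.0187]
```

```bash
python3 - <<'E'
from h import *
c=dict(np.load("top0.npz")); W=pts(c).reshape(-1,3); W=W[np.isfinite(W).all(1)]*1000
def sel(x0,x1,y0,y1,z0,z1): return W[(W[:,0]>x0)&(W[:,0]<x1)&(W[:,1]>y0)&(W[:,1]<y1)&(W[:,2]>z0)&(W[:,2]<z1)]
def line(P,step=12):
    o=[]
    for y in np.arange(P[:,1].min()+3,P[:,1].max()-3,step):
        q=P[abs(P[:,1]-y)<step/2]
        if len(q)>4:o.append((y,q[:,0].min(),q[:,0].max()))
    return np.array(o)
roof=sel(520,680,120,350,60,75); o=line(roof); p=np.polyfit(o[:,0],(o[:,1]+o[:,2])/2,1); print("roof",p,np.degrees(np.arctan(p[0])),np.median(o[:,2]-o[:,1]),roof[:,1].min())
for nm,a in(("R",(590,660)),("L",(500,560))):
    o=line(sel(*a,-10,110,9,20)); print(nm,np.polyfit(o[:,0],o[:,1],1),np.polyfit(o[:,0],o[:,2],1)); print(o.round(0).tolist())
print("roof rect",rect(roof[:,:2]/1000))
t=sel(350,530,0,300,4,22); t=t[t[:,0]<np.polyval(p,t[:,1])-75]
print("tray",rect(t[:,:2]/1000))
for q in range(0): pass
o=line(t,20); print(o.round(0).tolist())
E
```

```text
roof [9.30193784e-02 5.75682811e+02] 5.31432541563368 112.86123118534897 120.09065917660466
R [1.01038421e-01 6.08913867e+02] [1.01023621e-01 6.30386390e+02]
[[-7.0, 608.0, 630.0], [5.0, 609.0, 630.0], [17.0, 611.0, 632.0], [29.0, 612.0, 634.0], [41.0, 613.0, 635.0], [53.0, 615.0, 635.0], [65.0, 616.0, 637.0], [77.0, 616.0, 639.0], [89.0, 618.0, 638.0], [101.0, 619.0, 641.0]]
L [-3.65699889e-02  5.11438857e+02] [1.06775168e-01 5.36394917e+02]
[[-7.0, 516.0, 536.0], [5.0, 516.0, 536.0], [17.0, 518.0, 538.0], [29.0, 500.0, 540.0], [41.0, 500.0, 541.0], [53.0, 509.0, 542.0], [65.0, 504.0, 543.0], [77.0, 508.0, 545.0], [89.0, 506.0, 547.0], [101.0, 520.0, 547.0]]
roof rect (array([598. , 239.5]), array([231.7, 112.9]), 84.1)
tray (array([435.9, 150.8]), array([297.2, 175. ]), 88.8)
[[5.0, 358.0, 501.0], [25.0, 351.0, 503.0], [45.0, 350.0, 505.0], [65.0, 363.0, 506.0], [85.0, 352.0, 508.0], [105.0, 356.0, 510.0], [125.0, 353.0, 512.0], [145.0, 350.0, 515.0], [165.0, 356.0, 516.0], [185.0, 351.0, 516.0], [205.0, 357.0, 516.0], [225.0, 350.0, 520.0], [245.0, 358.0, 521.0], [265.0, 351.0, 523.0], [285.0, 351.0, 513.0]]
```

```bash
python3 - <<'E'
from h import *
c=dict(np.load("top0.npz")); im=c["image"].astype(int)
for u,v in((220,316),(185,320),(300,320),(150,350),(350,330),(243,284)): print(u,v,im[v,u])
# dark floor polygon from colour
g=cv2.cvtColor(c["image"],cv2.COLOR_BGR2GRAY); hsv=cv2.cvtColor(c["image"],cv2.COLOR_BGR2HSV)
m=(g<88).astype(np.uint8); m[:270]=0;m[370:]=0;m[:,:165]=0;m[:,320:]=0
n,l,st,ce=cv2.connectedComponentsWithStats(m)
i=1+st[1:,4].argmax(); print(st[i],ce[i])
v,u=np.where(l==i)
for z in(.005,.018):
    P=np.array([ray(c,a,b,z)[:2] for a,b in zip(u,v)]); print(z,rect(P))
    b=cv2.boxPoints(cv2.minAreaRect((P*1000).astype(np.float32))); print(b.round(0).tolist())
E
```

```text
220 316 [ 99 105 109]
185 320 [ 94  99 104]
300 320 [101 107 112]
150 350 [120 132 135]
350 330 [122 134 136]
243 284 [ 94 102 106]
[165 270  91  14 506] [214.35573123 276.26284585]
0.005 (array([536.7, 234. ]), array([199.9,  16.8]), 84.4)
[[519.0, 135.0], [535.0, 134.0], [555.0, 333.0], [538.0, 334.0]]
0.018 (array([535.5, 231.4]), array([197.6,  16.6]), 84.4)
[[518.0, 134.0], [534.0, 132.0], [553.0, 329.0], [537.0, 331.0]]
```

```bash
python3 - <<'E'
from h import *
c=dict(np.load("top0.npz"))
g=cv2.GaussianBlur(cv2.cvtColor(c["image"],cv2.COLOR_BGR2GRAY),(3,3),0)
m=(g<118).astype(np.uint8); m[:278]=0;m[370:]=0;m[:,:170]=0;m[:,312:]=0
m=cv2.morphologyEx(m,cv2.MORPH_OPEN,np.ones((5,5)))
n,l,st,ce=cv2.connectedComponentsWithStats(m); i=1+st[1:,4].argmax(); print(st[i],ce[i])
v,u=np.where(l==i)
P=np.array([ray(c,a,b,.012)[:2] for a,b in zip(u,v)]); print(rect(P)); print(cv2.boxPoints(cv2.minAreaRect((P*1000).astype(np.float32))).round(0).tolist())
P=P*1000
for y in range(30,281,25):
    q=P[abs(P[:,1]-y)<5]; print(y,q[:,0].min().round(),q[:,0].max().round(),end=' | ')
for x in range(390,500,20):
    q=P[abs(P[:,0]-x)<5]; print(x,q[:,1].min().round(),q[:,1].max().round(),end=' | ')
E
```

```text
[ 179  278  129   75 8029] [241.50591605 315.41424835]
(array([461.7, 157.9]), array([271.1, 154.7]), -82.6)
[[368.0, 282.0], [402.0, 14.0], [556.0, 33.0], [521.0, 302.0]]
30 402.0 520.0 | 55 399.0 522.0 | 80 394.0 528.0 | 105 391.0 527.0 | 130 389.0 535.0 | 155 386.0 534.0 | 180 381.0 534.0 | 205 378.0 533.0 | 230 375.0 510.0 | 255 373.0 507.0 | 280 372.0 502.0 | 390 82.0 285.0 | 410 16.0 287.0 | 430 18.0 290.0 | 450 21.0 292.0 | 470 24.0 295.0 | 490 24.0 297.0 |
```

Request:
{"fn": "step_arm", "kwargs": {
  "increments": [
    {"tx": 34.2,"ty": 29.8,"az": 6.58,"claw": 0},
    {"tx": 34.2,"ty": 29.8,"az": 6.58},
    {"tx": 34.2,"ty": 29.8,"az": 6.58},
    {"tx": 34.2,"ty": 29.8,"az": 6.58},
    {"tx": 34.2,"ty": 29.8,"az": 6.58},
    {"tx": 34.2,"ty": 29.8,"az": 6.58},
    {"tx": 34.2,"ty": 29.8,"az": 6.58},
    {"tx": 34.2,"ty": 29.8,"az": 6.58},
    {"tx": 34.2,"ty": 29.8,"az": 6.58},
    {"tx": 34.2,"ty": 29.8,"az": 6.58},
    {"tx": 34.2,"ty": 29.8,"az": 6.58},
    {"tx": 34.2,"ty": 29.8,"az": 6.58}
  ],
  "newtons": 30
}}

```text
$.increments[0]: bad value
```

Request:
{"fn": "step_arm", "kwargs": {
  "increments": [
    {},
    {}
  ]
}}

```text
$.increments[0]: bad value
```

Request:
{"fn": "step_arm", "kwargs": {
  "increments": [
    {"tx": 34.2,"ty": 29.8,"tz": 0,"ax": 0,"ay": 0,"az": 6.58,"claw": 0},
    {"tx": 34.2,"ty": 29.8,"tz": 0,"ax": 0,"ay": 0,"az": 6.58,"claw": 0},
    {"tx": 34.2,"ty": 29.8,"tz": 0,"ax": 0,"ay": 0,"az": 6.58,"claw": 0},
    {"tx": 34.2,"ty": 29.8,"tz": 0,"ax": 0,"ay": 0,"az": 6.58,"claw": 0},
    {"tx": 34.2,"ty": 29.8,"tz": 0,"ax": 0,"ay": 0,"az": 6.58,"claw": 0},
    {"tx": 34.2,"ty": 29.8,"tz": 0,"ax": 0,"ay": 0,"az": 6.58,"claw": 0},
    {"tx": 34.2,"ty": 29.8,"tz": 0,"ax": 0,"ay": 0,"az": 6.58,"claw": 0},
    {"tx": 34.2,"ty": 29.8,"tz": 0,"ax": 0,"ay": 0,"az": 6.58,"claw": 0},
    {"tx": 34.2,"ty": 29.8,"tz": 0,"ax": 0,"ay": 0,"az": 6.58,"claw": 0},
    {"tx": 34.2,"ty": 29.8,"tz": 0,"ax": 0,"ay": 0,"az": 6.58,"claw": 0},
    {"tx": 34.2,"ty": 29.8,"tz": 0,"ax": 0,"ay": 0,"az": 6.58,"claw": 0},
    {"tx": 34.2,"ty": 29.8,"tz": 0,"ax": 0,"ay": 0,"az": 6.58,"claw": 0}
  ],
  "newtons": 30
}}

```text
time_s: 1.3
tcp_pos: [0.6127, -0.2851, 0.2452]
eef_rot: [180.0, 0.0, -83.4]
contact_force: [0.6, -0.4, 0.1]
gripper_width: 0.0436
```

Request:
{"fn": "step_arm", "kwargs": {
  "increments": [
    {"tx": -0.7,"ty": -0.5,"tz": -42,"ax": 0,"ay": 0,"az": -0.3,"claw": 0},
    {"tx": 0,"ty": 0,"tz": -42,"ax": 0,"ay": 0,"az": 0,"claw": 0},
    {"tx": 0,"ty": 0,"tz": -40,"ax": 0,"ay": 0,"az": 0,"claw": 0},
    {"tx": 0,"ty": 0,"tz": -28,"ax": 0,"ay": 0,"az": 0,"claw": 0},
    {"tx": 0,"ty": 0,"tz": -10,"ax": 0,"ay": 0,"az": 0,"claw": 0},
    {"tx": 0,"ty": 0,"tz": 0,"ax": 0,"ay": 0,"az": 0,"claw": -1},
    {"tx": 0,"ty": 0,"tz": 0,"ax": 0,"ay": 0,"az": 0,"claw": -1},
    {"tx": 0,"ty": 0,"tz": 0,"ax": 0,"ay": 0,"az": 0,"claw": -1},
    {"tx": 0,"ty": 0,"tz": 0,"ax": 0,"ay": 0,"az": 0,"claw": -1}
  ],
  "newtons": 30
}}

```text
time_s: 2.2
tcp_pos: [0.6118, -0.2874, 0.0851]
eef_rot: [-179.9, -0.0, -84.0]
contact_force: [1.5, -0.3, -0.3]
gripper_width: 0.0172
```

Request:
{"fn": "step_arm", "kwargs": {
  "increments": [
    {"tx": 0,"ty": 0,"tz": 0,"ax": 0,"ay": 0,"az": 0,"claw": -1},
    {"tx": 0,"ty": 0,"tz": 0,"ax": 0,"ay": 0,"az": 0,"claw": -1},
    {"tx": 0,"ty": 0,"tz": 0,"ax": 0,"ay": 0,"az": 0,"claw": -1}
  ]
}}

```text
time_s: 2.5
tcp_pos: [0.612, -0.2874, 0.085]
eef_rot: [-179.9, -0.1, -84.0]
contact_force: [0.4, 0.7, 6.2]
gripper_width: 0.0138
```

Request:
{"fn": "step_arm", "kwargs": {
  "increments": [
    {"tx": -6.6,"ty": 19.2,"tz": 0,"ax": 0,"ay": 0,"az": -1.5,"claw": -1},
    {"tx": -6.6,"ty": 19.2,"tz": 0,"ax": 0,"ay": 0,"az": -1.5,"claw": -1},
    {"tx": -6.6,"ty": 19.2,"tz": 0,"ax": 0,"ay": 0,"az": -1.5,"claw": -1},
    {"tx": -6.6,"ty": 19.2,"tz": 0,"ax": 0,"ay": 0,"az": -1.5,"claw": -1},
    {"tx": -6.6,"ty": 19.2,"tz": 0,"ax": 0,"ay": 0,"az": -1.5,"claw": -1},
    {"tx": -6.6,"ty": 19.2,"tz": 0,"ax": 0,"ay": 0,"az": -1.5,"claw": -1},
    {"tx": -6.6,"ty": 19.2,"tz": 0,"ax": 0,"ay": 0,"az": -1.5,"claw": -1},
    {"tx": -6.6,"ty": 19.2,"tz": 0,"ax": 0,"ay": 0,"az": -1.5,"claw": -1},
    {"tx": 0,"ty": 0,"tz": 0,"ax": 0,"ay": 0,"az": 0,"claw": -1}
  ]
}}

```text
time_s: 3.4
tcp_pos: [0.5584, -0.1318, 0.085]
eef_rot: [-179.9, 0.0, -95.9]
contact_force: [-2.6, 4.5, 10.6]
gripper_width: 0.0141
```

```bash
cat >> h.py <<'E'
U=np.array([.1036,.9946]);M=np.array([586.1,125.1])
def lane(xy):
    d=np.array(xy)-M; return (d@U).round(1),(d@np.array([-U[1],U[0]])).round(1)
def state():
    s=r.get_state(); p=s["tcp_pos"]*1000; print("t",round(s["time_s"],2),"tcp",p.round(1),"rot",s["eef_rot"].round(1),"lane",lane(p[:2]),"F",s["contact_force"].round(1),"w",round(s["gripper_width"]*1000,1))
E
python3 - <<'E'
from h import *
state(); c=cap("top"); cv2.imwrite("pics/top1.png",c["image"][150:400,230:560].repeat(2,0).repeat(2,1))
for lo,hi in((.045,.075),):
    for b in blobs(c,lo,hi): print(*b)
state()
E
```

```text
t 3.4 tcp [ 558.4 -131.8   85. ] rot [-179.9    0.   -95.9] lane (np.float64(-258.4), np.float64(1.0)) F [-2.6  4.5 10.6] w 14.1
[330. 174.] 178 (array([770.8, -24. ]), array([62.5, 37.9]), 80.9) [0.0463 0.0536 0.0713]
[233. 178.] 113 (array([751. , 188.6]), array([58.4, 25.1]), -64.7) [0.0467 0.0603 0.0737]
[423. 185.] 1731 (array([ 746.6, -231.2]), array([180.2,  61.2]), -84.5) [0.0465 0.0498 0.0607]
[184. 243.] 4410 (array([604.6, 303.3]), array([247.2, 112.9]), 84.0) [0.0632 0.0669 0.0703]
[492. 327.] 1041 (array([ 441.9, -371.9]), array([82.7, 62.4]), 75.8) [0.0545 0.06   0.0642]
[404. 333.] 1020 (array([ 425. , -187.2]), array([81.6, 62.3]), -73.2) [0.0564 0.0601 0.0637]
[623. 453.] 442 (array([ 201.7, -627.2]), array([98.4, 47.6]), -20.9) [0.0467 0.0601 0.0735]
t 3.45 tcp [ 558.6 -132.3   85. ] rot [-179.9    0.   -95.9] lane (np.float64(-258.8), np.float64(0.7)) F [-1.7  4.1  9. ] w 13.6
```

View pics/top1.png

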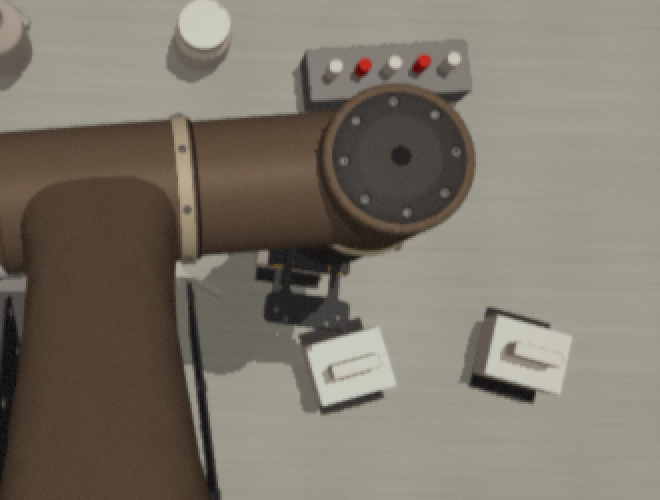

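Request:
{"fn": "step_arm", "kwargs": {
  "increments": [
    {"tx": 2.4,"ty": 15.7,"tz": 0,"ax": 0,"ay": 0,"az": 0,"claw": -1},
    {"tx": 1.6,"ty": 15.7,"tz": 0,"ax": 0,"ay": 0,"az": 0,"claw": -1},
    {"tx": 1.6,"ty": 15.7,"tz": 0,"ax": 0,"ay": 0,"az": 0,"claw": -1},
    {"tx": 1.6,"ty": 15.7,"tz": 0,"ax": 0,"ay": 0,"az": 0,"claw": -1},
    {"tx": 1.6,"ty": 15.7,"tz": 0,"ax": 0,"ay": 0,"az": 0,"claw": -1},
    {"tx": 1.6,"ty": 15.7,"tz": 0,"ax": 0,"ay": 0,"az": 0,"claw": -1},
    {"tx": 1.6,"ty": 15.7,"tz": 0,"ax": 0,"ay": 0,"az": 0,"claw": -1},
    {"tx": 1.6,"ty": 15.7,"tz": 0,"ax": 0,"ay": 0,"az": 0,"claw": -1}
  ]
}}

```text
time_s: 4.25
tcp_pos: [0.5725, -0.0082, 0.0851]
eef_rot: [-179.9, -0.1, -95.9]
contact_force: [0.8, -18.8, 28.1]
gripper_width: 0.014
```

Request:
{"fn": "step_arm", "kwargs": {
  "increments": [
    {"tx": 0,"ty": 0,"tz": 1,"ax": 0,"ay": 0,"az": 0,"claw": -1},
    {"tx": 0,"ty": 0,"tz": 0.5,"ax": 0,"ay": 0,"az": 0,"claw": -1}
  ]
}}

```text
time_s: 4.45
tcp_pos: [0.5717, -0.0079, 0.0852]
eef_rot: [-180.0, 0.0, -96.0]
contact_force: [0.8, -1.2, -1.5]
gripper_width: 0.0139
```

```bash
python3 - <<'E'
from h import *
state(); c=cap("scene"); cv2.imwrite("pics/sc2.png",cv2.resize(c["image"][120:320,180:460],None,fx=2.8,fy=2.8)); state()
E
```

```text
t 4.45 tcp [571.7  -7.9  85.2] rot [-180.    0.  -96.] lane (np.float64(-133.7), np.float64(0.6)) F [ 0.8 -1.2 -1.5] w 13.9
t 4.5 tcp [571.6  -8.1  85.1] rot [180.   0. -96.] lane (np.float64(-134.0), np.float64(0.6)) F [ 1.4 -1.3 -0.4] w 14.0
```

View pics/sc2.png

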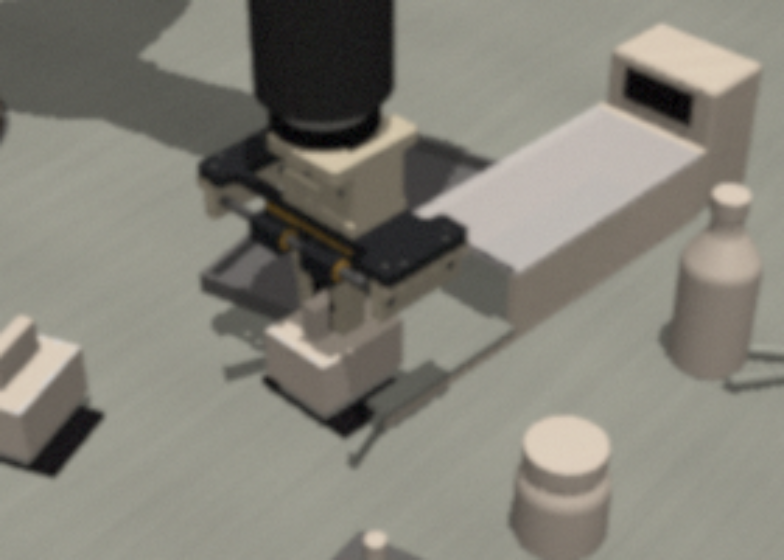

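The scene crop shows the hooded block upright in the gripper, with its flange entering under the lips, and the forces have relaxed. I'll continue along the lane.

Request:
{"fn": "step_arm", "kwargs": {
  "increments": [
    {"tx": 1.6,"ty": 13,"tz": 0,"ax": 0,"ay": 0,"az": 0,"claw": -1},
    {"tx": 1.4,"ty": 13,"tz": 0,"ax": 0,"ay": 0,"az": 0,"claw": -1},
    {"tx": 1.4,"ty": 13,"tz": 0,"ax": 0,"ay": 0,"az": 0,"claw": -1},
    {"tx": 1.4,"ty": 13,"tz": 0,"ax": 0,"ay": 0,"az": 0,"claw": -1},
    {"tx": 1.2,"ty": 11,"tz": 0,"ax": 0,"ay": 0,"az": 0,"claw": -1},
    {"tx": 0,"ty": 0,"tz": 0,"ax": 0,"ay": 0,"az": 0,"claw": -1}
  ]
}}

```text
time_s: 5.1
tcp_pos: [0.5786, 0.0546, 0.0846]
eef_rot: [180.0, -0.0, -96.1]
contact_force: [0.0, 0.4, 0.0]
gripper_width: 0.0014
```

```bash
python3 - <<'E'
from h import *
c=cap("scene"); cv2.imwrite("pics/sc3.png",cv2.resize(c["image"][120:320,180:460],None,fx=2.8,fy=2.8)); state()
for lo,hi in((.045,.075),(.08,.095)):
    for b in blobs(c,lo,hi): 
        if b[2][0][0]>300 and b[2][0][0]<700: print(*b)
E
```

```text
t 5.15 tcp [578.5  54.8  84.7] rot [180.   0. -96.] lane (np.float64(-70.7), np.float64(0.3)) F [-0.3 -0.4 -0.2] w 0.7
[453.  42.] 1501 (array([ 321.3, 1225.9]), array([708.4, 372.7]), 45.1) [0.0465 0.0602 0.0735]
[393. 185.] 2986 (array([604.2, 279.2]), array([313. , 117.2]), 83.6) [0.0499 0.0663 0.0696]
[299. 241.] 858 (array([572.2,  -8.3]), array([85. , 65.9]), 84.5) [0.0476 0.059  0.0698]
[185. 257.] 919 (array([ 427.1, -186.5]), array([82.9, 65.5]), -73.3) [0.0469 0.0591 0.0702]
[111. 314.] 1217 (array([ 443.9, -371.2]), array([80.4, 67.1]), 76.0) [0.0482 0.0591 0.071 ]
[455.  35.] 756 (array([ 322.5, 1225.4]), array([705. , 365.8]), 45.1) [0.081  0.0875 0.0943]
[422. 158.] 286 (array([628.5, 371. ]), array([124.5,  62.3]), 25.4) [0.0806 0.0877 0.0941]
[320. 215.] 103 (array([582. ,  46.4]), array([38.8, 18.9]), 26.7) [0.0808 0.0875 0.0943]
[298. 227.] 176 (array([572. ,  -8.2]), array([52.3, 15.4]), 86.5) [0.0808 0.088  0.0911]
[182. 242.] 188 (array([ 427.4, -186.5]), array([53. , 16.1]), -70.2) [0.0809 0.0882 0.0913]
[106. 299.] 275 (array([ 443.1, -371.1]), array([50.2, 18.2]), 77.6) [0.0808 0.0881 0.0912]
```

View pics/sc3.png

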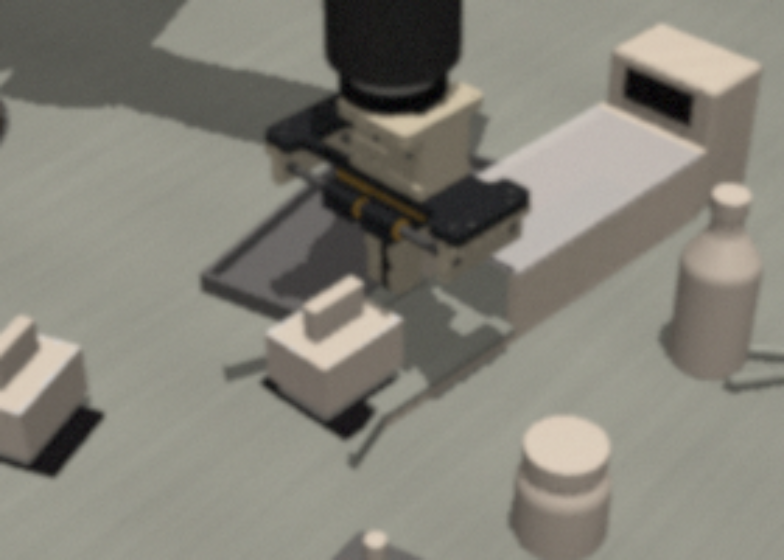

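Request:
{"fn": "step_arm", "kwargs": {
  "increments": [
    {"tx": 0,"ty": 0,"tz": 30,"ax": 0,"ay": 0,"az": 0,"claw": 0},
    {"tx": -2.4,"ty": -21,"tz": 0,"ax": 0,"ay": 0,"az": 0,"claw": 0},
    {"tx": -2.4,"ty": -21,"tz": 0,"ax": 0,"ay": 0,"az": 0,"claw": 0},
    {"tx": -1.7,"ty": -21,"tz": 0,"ax": 0,"ay": 0,"az": 0,"claw": 0},
    {"tx": 0,"ty": 0,"tz": -20,"ax": 0,"ay": 0,"az": 0,"claw": 0},
    {"tx": 0,"ty": 0,"tz": -12,"ax": 0,"ay": 0,"az": 0,"claw": 0},
    {"tx": 0,"ty": 0,"tz": 0,"ax": 0,"ay": 0,"az": 0,"claw": 0},
    {"tx": 0,"ty": 0,"tz": 0,"ax": 0,"ay": 0,"az": 0,"claw": -1},
    {"tx": 0,"ty": 0,"tz": 0,"ax": 0,"ay": 0,"az": 0,"claw": -1},
    {"tx": 0,"ty": 0,"tz": 0,"ax": 0,"ay": 0,"az": 0,"claw": -1},
    {"tx": 0,"ty": 0,"tz": 0,"ax": 0,"ay": 0,"az": 0,"claw": -1},
    {"tx": 0,"ty": 0,"tz": 0,"ax": 0,"ay": 0,"az": 0,"claw": -1}
  ],
  "newtons": 45
}}

```text
time_s: 6.35
tcp_pos: [0.5725, -0.0078, 0.0835]
eef_rot: [-180.0, 0.0, -96.0]
contact_force: [0.1, 1.2, 1.2]
gripper_width: 0.0139
```

Request:
{"fn": "step_arm", "kwargs": {
  "increments": [
    {"tx": 1,"ty": 10,"tz": 0,"ax": 0,"ay": 0,"az": 0,"claw": -1},
    {"tx": 1,"ty": 10,"tz": 0,"ax": 0,"ay": 0,"az": 0,"claw": -1}
  ]
}}

```text
time_s: 6.55
tcp_pos: [0.5739, 0.0076, 0.0855]
eef_rot: [179.9, -0.4, -95.8]
contact_force: [5.0, -57.6, 13.7]
gripper_width: 0.0135
```

Request:
{"fn": "step_arm", "kwargs": {
  "increments": [
    {"tx": 0,"ty": 0,"tz": 0,"ax": 0,"ay": 0,"az": 0,"claw": -1}
  ]
}}

```text
time_s: 6.65
tcp_pos: [0.5739, 0.0071, 0.0855]
eef_rot: [179.9, -0.5, -95.8]
contact_force: [-1.0, -28.5, 19.3]
gripper_width: 0.0136
```

```bash
python3 - <<'E'
from h import *
c=cap("scene"); cv2.imwrite("pics/sc4.png",cv2.resize(c["image"][190:300,230:380],None,fx=5,fy=5)); state()
for lo,hi in((.045,.075),(.004,.025)):
    for b in blobs(c,lo,hi,30): 
        if b[2][0][0]>500 and b[2][0][0]<700: print(*b)
c=cap("top");W=pts(c)*1000
E
```

```text
t 6.7 tcp [573.9   7.   85.5] rot [180.   -0.4 -95.9] lane (np.float64(-118.7), np.float64(-0.1)) F [ -1.9 -28.5  18.8] w 13.6
[388. 186.] 3498 (array([602.4, 277.5]), array([313.2, 118.6]), 84.2) [0.0511 0.0663 0.0694]
[300. 240.] 814 (array([572.4,   0. ]), array([84.5, 67. ]), 85.5) [0.0469 0.0618 0.0707]
[343. 242.] 1721 (array([586.2, 185.9]), array([496.6, 143.4]), 85.8) [0.0056 0.0137 0.0227]
```

View pics/sc4.png

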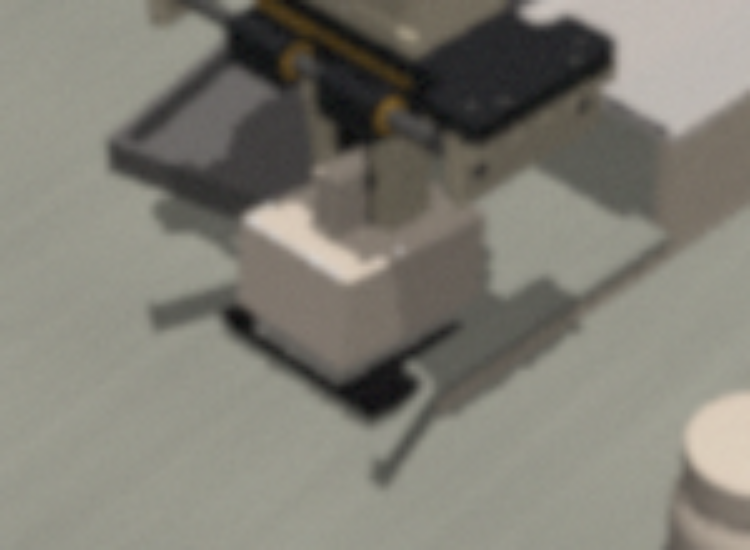

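```bash
python3 - <<'E'
from h import *
c=dict(np.load("scene0.npz"))
f=lambda a,b,z:(lambda w:print((a,b),z,w.round(1),"lane",lane(w[:2])))(ray(c,230+a/5,190+b/5,z)*1000)
print("lip end"); f(432,372,.015); f(575,325,.015); f(380,480,.015)
print("flange rear corner"); f(372,418,.006); f(235,318,.006);print("flange front?"); f(460,325,.006); f(415,380,.006)
print("hood top rear corners"); f(345,280,.06); f(240,215,.06); f(482,212,.06)
W=pts(dict(np.load("top0.npz")))*1000
for v in(238,240,243): print([(u,*W[v,u].round(0)) for u in range(315,350,3)])
c=cap("scene");W=pts(c)*1000
# hood top plane fit
k=np.abs(W[...,0]-572)<60; k&=(np.abs(W[...,1])<60)&(W[...,2]>55)&(W[...,2]<68)
P=W[k]; A=np.c_[P[:,0]-572,P[:,1],np.ones(len(P))]; print(len(P),np.linalg.lstsq(A,P[:,2],rcond=None)[0])
E
```

```text
lip end
(432, 372) 0.015 [621.8 -12.6  15. ] lane (np.float64(-133.2), np.float64(-49.8))
(575, 325) 0.015 [649.5  47.2  15. ] lane (np.float64(-70.9), np.float64(-71.1))
(380, 480) 0.015 [646.2 -74.4  15. ] lane (np.float64(-192.1), np.float64(-80.5))
flange rear corner
(372, 418) 0.006 [614.2 -41.6   6. ] lane (np.float64(-162.9), np.float64(-45.2))
(235, 318) 0.006 [528.7 -30.    6. ] lane (np.float64(-160.2), np.float64(41.0))
flange front?
(460, 325) 0.006 [605.6  25.7   6. ] lane (np.float64(-96.9), np.float64(-29.7))
(415, 380) 0.006 [613.  -12.9   6. ] lane (np.float64(-134.5), np.float64(-41.1))
hood top rear corners
(345, 280) 0.06 [592.4 -30.6  60. ] lane (np.float64(-154.2), np.float64(-22.4))
(240, 215) 0.06 [531.5 -25.7  60. ] lane (np.float64(-155.6), np.float64(38.7))
(482, 212) 0.06 [607.8  37.7  60. ] lane (np.float64(-84.7), np.float64(-30.6))
[(315, np.float64(628.0), np.float64(4.0), np.float64(10.0)), (318, np.float64(627.0), np.float64(-2.0), np.float64(16.0)), (321, np.float64(628.0), np.float64(-9.0), np.float64(11.0)), (324, np.float64(628.0), np.float64(-16
[... 1379 characters left out ...]
), np.float64(15.0)), (321, np.float64(616.0), np.float64(-9.0), np.float64(16.0)), (324, np.float64(617.0), np.float64(-16.0), np.float64(14.0)), (327, np.float64(620.0), np.float64(-23.0), np.float64(-2.0)), (330, np.float64(620.0), np.float64(-30.0), np.float64(0.0)), (333, np.float64(620.0), np.float64(-36.0), np.float64(1.0)), (336, np.float64(620.0), np.float64(-43.0), np.float64(-1.0)), (339, np.float64(620.0), np.float64(-50.0), np.float64(2.0)), (342, np.float64(621.0), np.float64(-57.0), np.float64(-1.0)), (345, np.float64(620.0), np.float64(-63.0), np.float64(3.0)), (348, np.float64(621.0), np.float64(-70.0), np.float64(-2.0))]
522 [-3.91536856e-02 -4.43454806e-02  6.23565775e+01]
```

Request:
{"fn": "step_arm", "kwargs": {
  "increments": [
    {"tx": -1,"ty": -9,"tz": 0,"ax": 0,"ay": 0,"az": 0,"claw": -1},
    {"tx": 0,"ty": 0,"tz": 0,"ax": 0,"ay": 0,"az": 0,"claw": 0},
    {"tx": 0,"ty": 0,"tz": 0,"ax": 0,"ay": 0,"az": 0,"claw": 0},
    {"tx": 0,"ty": 0,"tz": 25,"ax": 0,"ay": 0,"az": 0,"claw": 0},
    {"tx": 0,"ty": 0,"tz": 35,"ax": 0,"ay": 0,"az": 0,"claw": -1},
    {"tx": -3.3,"ty": -30,"tz": 0,"ax": 0,"ay": 0,"az": 0,"claw": -1},
    {"tx": -3.3,"ty": -30,"tz": 0,"ax": 0,"ay": 0,"az": 0,"claw": -1},
    {"tx": -3.3,"ty": -32,"tz": 0,"ax": 6.63,"ay": -0.69,"az": 0,"claw": -1},
    {"tx": 0,"ty": 0,"tz": 0,"ax": 6.63,"ay": -0.69,"az": 0,"claw": -1},
    {"tx": 0,"ty": 0,"tz": 0,"ax": 6.63,"ay": -0.69,"az": 0,"claw": -1},
    {"tx": 0,"ty": 0,"tz": 0,"ax": 0,"ay": 0,"az": 0,"claw": -1}
  ]
}}

```text
time_s: 7.9
tcp_pos: [0.5636, -0.0911, 0.1424]
eef_rot: [179.9, 20.2, -96.3]
contact_force: [0.1, -0.5, -0.5]
gripper_width: 0.0004
```

```bash
python3 - <<'E'
from h import *
state(); c=cap("scene")
for lo,hi in((.045,.075),(.08,.095)):
    for b in blobs(c,lo,hi,30): 
        if 500<b[2][0][0]<700: print(*b,lane(b[2][0]))
print(r.get_state()["joints"].round(1))
E
```

```text
t 7.9 tcp [563.6 -91.1 142.4] rot [179.9  20.2 -96.3] lane (np.float64(-217.4), np.float64(-0.1)) F [ 0.1 -0.5 -0.5] w 0.4
[384. 187.] 3816 (array([602.7, 275.1]), array([307.8, 118.3]), 84.5) [0.0513 0.0663 0.0693] (np.float64(150.9), np.float64(-1.0))
[300. 242.] 843 (array([573.1,  -7.8]), array([84.9, 67.8]), 85.2) [0.047  0.0594 0.0706] (np.float64(-133.5), np.float64(-0.8))
[422. 158.] 286 (array([626.9, 372.7]), array([124.4,  57. ]), 23.8) [0.0816 0.088  0.0942] (np.float64(250.5), np.float64(-14.9))
[299. 227.] 184 (array([573.1,  -9. ]), array([51.9, 18.6]), 86.1) [0.0809 0.0883 0.0913] (np.float64(-134.7), np.float64(-1.0))
[ -3.7  18.7 -10.2 -22.7 -62.2   8.4]
```

Request:
{"fn": "step_arm", "kwargs": {
  "increments": [
    {"tx": 0,"ty": 0,"tz": -40,"ax": 0,"ay": 0,"az": 0,"claw": -1},
    {"tx": 0,"ty": 0,"tz": -40,"ax": 0,"ay": 0,"az": 0,"claw": -1},
    {"tx": 0,"ty": 0,"tz": -22.5,"ax": 0,"ay": 0,"az": 0,"claw": -1},
    {"tx": 1.6,"ty": 15,"tz": 0,"ax": 0,"ay": 0,"az": 0,"claw": -1},
    {"tx": 1,"ty": 10,"tz": 0,"ax": 0,"ay": 0,"az": 0,"claw": -1},
    {"tx": 1,"ty": 10,"tz": 0,"ax": 0,"ay": 0,"az": 0,"claw": -1},
    {"tx": 1,"ty": 10,"tz": 0,"ax": 0,"ay": 0,"az": 0,"claw": -1},
    {"tx": 1,"ty": 10,"tz": 0,"ax": 0,"ay": 0,"az": 0,"claw": -1}
  ]
}}

```text
time_s: 8.75
tcp_pos: [0.573, -0.0504, 0.0463]
eef_rot: [-179.2, 18.6, -95.1]
contact_force: [-18.5, -111.5, 42.8]
gripper_width: 0.0004
```

Request:
{"fn": "step_arm", "kwargs": {
  "increments": [
    {"tx": -3,"ty": -30,"tz": 0,"ax": 0,"ay": 0,"az": 0,"claw": -1},
    {"tx": -3,"ty": -30,"tz": 0,"ax": 0,"ay": 0,"az": 0,"claw": -1},
    {"tx": 0,"ty": 0,"tz": 50,"ax": 0,"ay": 0,"az": 0,"claw": -1},
    {"tx": 0,"ty": 0,"tz": 50,"ax": 0,"ay": 0,"az": 0,"claw": -1},
    {"tx": -50,"ty": 0,"tz": 0,"ax": 0,"ay": 0,"az": 0,"claw": -1},
    {"tx": -50,"ty": 0,"tz": 0,"ax": 0,"ay": 0,"az": 0,"claw": -1},
    {"tx": -50,"ty": 0,"tz": 0,"ax": 0,"ay": 0,"az": 0,"claw": -1}
  ]
}}

```text
time_s: 9.45
tcp_pos: [0.4121, -0.0932, 0.1423]
eef_rot: [-179.8, 20.0, -95.8]
contact_force: [0.9, 0.3, -0.2]
gripper_width: 0.0002
```

```bash
python3 - <<'E'
from h import *
state(); c=cap("scene"); d=cap("top")
a=cv2.resize(c["image"][200:290,240:380],(800,514),interpolation=cv2.INTER_CUBIC); cv2.imwrite("pics/sc5.png",a)
a=cv2.resize(d["image"][210:310,240:360],(720,600),interpolation=cv2.INTER_CUBIC); cv2.imwrite("pics/tp5.png",a)
for n,c in(("s",c),("t",d)):
  for lo,hi in((.045,.075),(.08,.095)):
    for b in blobs(c,lo,hi,30): 
        if 500<b[2][0][0]<700: print(n,*b,lane(b[2][0]))
E
```

```text
t 9.45 tcp [412.1 -93.2 142.3] rot [-179.8   20.   -95.8] lane (np.float64(-235.1), np.float64(150.4)) F [ 0.9  0.3 -0.2] w 0.2
s [384. 187.] 3813 (array([603.2, 276.3]), array([308.1, 117.5]), 84.1) [0.0515 0.0663 0.0694] (np.float64(152.2), np.float64(-1.3))
s [302. 241.] 841 (array([574.5,  -1.9]), array([83.8, 66.4]), -89.2) [0.0473 0.0592 0.0694] (np.float64(-127.5), np.float64(-1.6))
s [423. 158.] 291 (array([627. , 372.1]), array([125.3,  56.4]), 23.6) [0.0806 0.0875 0.0942] (np.float64(249.9), np.float64(-15.1))
s [301. 226.] 170 (array([576. ,  -2.7]), array([51.5, 16.5]), 89.2) [0.0815 0.0882 0.0912] (np.float64(-128.2), np.float64(-3.2))
t [200. 245.] 6203 (array([601.5, 275.1]), array([303.9, 112.9]), 84.0) [0.0631 0.0669 0.0702] (np.float64(150.8), np.float64(0.2))
t [312. 255.] 483 (array([574.1,  -1.8]), array([78.8, 62.2]), -88.3) [0.0567 0.06   0.0635] (np.float64(-127.5), np.float64(-1.2))
t [142. 237.] 136 (array([608.6, 364.5]), array([108.4,  15.6]), -13.4) [0.0815 0.0885 0.0935] (np.float64(240.4), np.float64(2.4))
t [311. 257.] 74 (array([573.8,   9.3]), array([22.7, 14.3]), -88.3) [0.0832 0.0903 0.0931] (np.float64(-116.4), np.float64(0.2))
```

View pics/sc5.png

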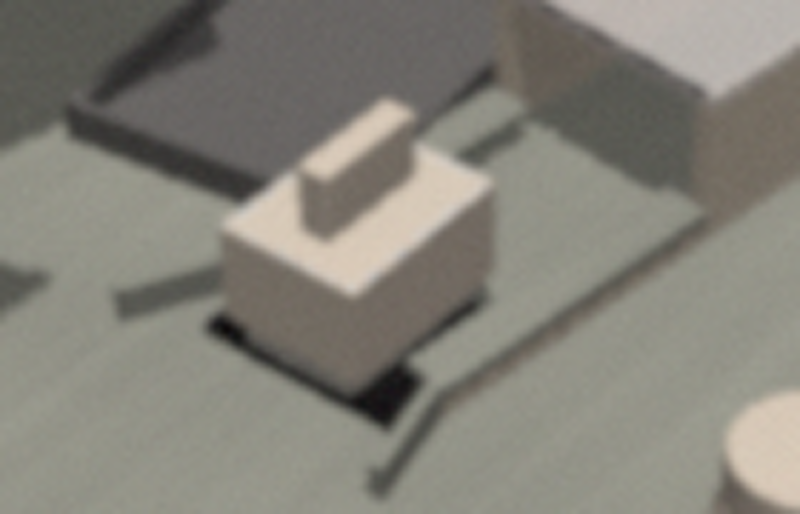

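View pics/tp5.png

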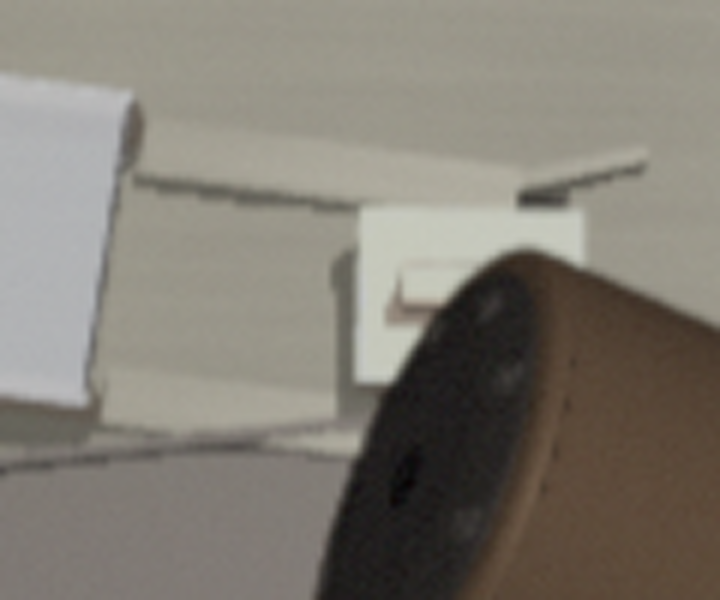

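```bash
cat > fl.py <<'E'
from h import *
def flange(c,x0,x1,y0,y1,th=45):
    g=cv2.cvtColor(c["image"],cv2.COLOR_BGR2GRAY)
    v,u=np.where(g<th); P=np.array([ray(c,a,b,.006)[:2]*1000 for a,b in zip(u,v)])
    k=(P[:,0]>x0)&(P[:,0]<x1)&(P[:,1]>y0)&(P[:,1]<y1); return P[k]
E
python3 - <<'E'
from fl import *
c=cap("scene"); P=flange(c,500,640,-80,60)
print(len(P)); L=np.array([lane(p) for p in P])
# rear edge: min lane x per lane y bin
for y in range(-48,52,6):
    q=L[abs(L[:,1]-y)<3]
    if len(q)>1: print(y,q[:,0].min(),q[:,0].max(),len(q))
print("right edge per lane x")
for x in range(-170,-80,6):
    q=L[abs(L[:,0]-x)<3]
    if len(q)>1: print(x,q[:,1].min(),q[:,1].max(),len(q))
E
```

```text
73
-48 -159.3 -150.9 5
-42 -160.1 -138.1 19
-36 -160.9 -136.6 26
-30 -160.2 -135.9 8
18 -166.6 -164.5 2
24 -167.4 -161.6 5
30 -167.5 -162.4 6
right edge per lane x
-170 23.6 32.8 2
-164 18.2 33.7 12
-158 -47.6 -31.7 17
-152 -46.9 -32.4 14
-146 -44.0 -30.8 15
-140 -42.5 -31.5 11
-134 -34.5 -30.8 2
```

```bash
python3 - <<'E'
from h import *
W=pts(dict(np.load("top0.npz")))*1000
V=W.reshape(-1,3);V=V[np.isfinite(V).all(1)]
d=V[:,:2]-M; lx=d@U; ly=d@np.array([-U[1],U[0]])
print("lane x bins; for each side: inner edge, outer edge, medz of z>8")
for x in range(-195,5,10):
    s=f"{x}: "
    for sg in(1,-1):
        k=(abs(lx-x)<5)&(sg*ly>15)&(sg*ly<72)&(V[:,2]>8)&(V[:,2]<25)
        if sg==1: k&=ly<60
        q=sg*ly[k]
        if len(q)>2: s+=f" [{np.sort(q)[1]:.0f} {np.sort(q)[-2]:.0f} z{np.median(V[k,2]):.1f} n{k.sum()}]"
        else: s+=" -"
    print(s)
E
```

```text
lane x bins; for each side: inner edge, outer edge, medz of z>8
-195:  - -
-185:  - [65 70 z14.2 n9]
-175:  - [61 67 z15.2 n17]
-165:  [58 59 z14.3 n4] [57 63 z13.6 n15]
-155:  [55 60 z15.1 n14] [54 60 z14.8 n13]
-145:  [51 56 z14.9 n14] [39 57 z12.4 n20]
-135:  [36 56 z14.9 n44] [36 56 z15.0 n44]
-125:  [37 57 z15.1 n45] [36 57 z14.4 n44]
-115:  [37 57 z15.2 n46] [36 55 z15.1 n43]
-105:  [37 57 z15.0 n43] [36 57 z14.3 n44]
-95:  [37 57 z16.5 n48] [37 56 z15.0 n42]
-85:  [37 60 z15.9 n44] [35 57 z15.3 n44]
-75:  [37 59 z15.4 n48] [37 57 z14.1 n44]
-65:  [36 57 z15.6 n44] [36 56 z15.0 n42]
-55:  [37 57 z15.6 n45] [36 56 z14.5 n44]
-45:  [37 59 z14.6 n49] [37 55 z14.3 n41]
-35:  [36 59 z15.5 n49] [36 56 z14.6 n48]
-25:  [37 59 z15.2 n46] [36 56 z14.1 n39]
-15:  [36 57 z14.7 n47] [36 56 z14.7 n45]
-5:  [38 56 z15.0 n41] [36 56 z14.4 n42]
```

The low push also jammed and the block yawed to +7°. The front-left flange corner stopped at lane (-98, 47). The extrapolated tray corner works out at lane (-100, 44), so it pokes about 3-4 mm into the lane. The block therefore has to run along the right rail. I'll regrip, pull back, straighten, and go in shifted right.

Request:
{"fn": "step_arm", "kwargs": {
  "increments": [
    {"tx": 40,"ty": 22,"tz": 5,"ax": -6.63,"ay": 0.69,"az": 0,"claw": 0},
    {"tx": 40,"ty": 22,"tz": 0,"ax": -6.63,"ay": 0.69,"az": 0,"claw": 0},
    {"tx": 40,"ty": 22,"tz": 0,"ax": -6.63,"ay": 0.69,"az": 0,"claw": 0},
    {"tx": 42,"ty": 25,"tz": 0,"ax": 0,"ay": 0,"az": 7,"claw": 0},
    {"tx": 0,"ty": 0,"tz": 0,"ax": 0,"ay": 0,"az": 0,"claw": 0}
  ]
}}

```text
time_s: 10.1
tcp_pos: [0.5789, 0.0014, 0.1461]
eef_rot: [-179.8, 0.2, -88.4]
contact_force: [-1.9, -0.1, -0.8]
gripper_width: 0.0349
```

Request:
{"fn": "step_arm", "kwargs": {
  "increments": [
    {"tx": -4.6,"ty": -3.3,"tz": -25,"ax": 0,"ay": 0,"az": -0.3,"claw": 0},
    {"tx": 0,"ty": 0,"tz": -25,"ax": 0,"ay": 0,"az": 0,"claw": 0},
    {"tx": 0,"ty": 0,"tz": -11,"ax": 0,"ay": 0,"az": 0,"claw": 0},
    {"tx": 0,"ty": 0,"tz": 0,"ax": 0,"ay": 0,"az": 0,"claw": 0},
    {"tx": 0,"ty": 0,"tz": 0,"ax": 0,"ay": 0,"az": 0,"claw": 0}
  ]
}}

```text
time_s: 10.6
tcp_pos: [0.5696, -0.007, 0.0854]
eef_rot: [-180.0, 0.2, -89.3]
contact_force: [-0.0, -0.3, -0.1]
gripper_width: 0.0436
```

Request:
{"fn": "step_arm", "kwargs": {
  "increments": [
    {"tx": 0,"ty": 0,"tz": 0,"ax": 0,"ay": 0,"az": 0,"claw": -1},
    {"tx": 0,"ty": 0,"tz": 0,"ax": 0,"ay": 0,"az": 0,"claw": -1},
    {"tx": 0,"ty": 0,"tz": 0,"ax": 0,"ay": 0,"az": 0,"claw": -1},
    {"tx": 0,"ty": 0,"tz": 0,"ax": 0,"ay": 0,"az": 0,"claw": -1},
    {"tx": 0,"ty": 0,"tz": 0,"ax": 0,"ay": 0,"az": 0,"claw": -1}
  ]
}}

```text
time_s: 11.1
tcp_pos: [0.5706, -0.0073, 0.0853]
eef_rot: [-179.8, 0.3, -89.3]
contact_force: [4.3, -1.6, -1.0]
gripper_width: 0.0136
```

Request:
{"fn": "step_arm", "kwargs": {
  "increments": [
    {"tx": 1.5,"ty": -12,"tz": 0,"ax": 0,"ay": 0,"az": -1.3,"claw": -1},
    {"tx": -0.5,"ty": -12,"tz": 0,"ax": 0,"ay": 0,"az": -1.3,"claw": -1},
    {"tx": -0.5,"ty": -12,"tz": 0,"ax": 0,"ay": 0,"az": -1.3,"claw": -1},
    {"tx": -0.6,"ty": -13,"tz": 0,"ax": 0,"ay": 0,"az": -1.3,"claw": -1},
    {"tx": -0.6,"ty": -13.6,"tz": 0,"ax": 0,"ay": 0,"az": -1.4,"claw": -1},
    {"tx": 0,"ty": 0,"tz": 0,"ax": 0,"ay": 0,"az": 0,"claw": -1},
    {"tx": 0,"ty": 0,"tz": 0,"ax": 0,"ay": 0,"az": 0,"claw": -1}
  ]
}}

```text
time_s: 11.8
tcp_pos: [0.5677, -0.0713, 0.0844]
eef_rot: [179.9, 0.2, -96.0]
contact_force: [0.1, -2.8, 6.2]
gripper_width: 0.0136
```

```bash
cat >> fl.py <<'E'
def chk(x0=500,x1=640,y0=-160,y1=60):
    state(); c=cap("scene")
    for lo,hi in((.045,.075),(.08,.095)):
        for b in blobs(c,lo,hi,30):
            if x0<b[2][0][0]<x1 and y0<b[2][0][1]<y1: print(*b,lane(b[2][0]))
    L=np.array([lane(p) for p in flange(c,x0,x1,y0,y1)])
    if len(L)<10: return
    e=[]
    for y in range(-60,60,4):
        q=L[abs(L[:,1]-y)<2]
        if len(q)>1: e.append((y,q[:,0].min(),q[:,0].max(),len(q)))
    print("flange y:xmin:xmax",*[f"{a}:{b:.0f}:{d:.0f}" for a,b,d,n in e]); print("ylim",np.sort(L[:,1])[[1,-2]])
E
python3 -c "
from fl import *
chk()"
```

```text
t 11.8 tcp [567.7 -71.3  84.4] rot [179.9   0.2 -96. ] lane (np.float64(-197.3), np.float64(-2.0)) F [ 0.1 -2.8  6.2] w 13.6
[275. 257.] 735 (array([567.7, -66.9]), array([82.1, 67. ]), 83.6) [0.0468 0.0588 0.0707] (np.float64(-192.9), np.float64(-1.6))
[273. 244.] 166 (array([569.5, -81.7]), array([50.5, 21.6]), 17.1) [0.0807 0.0879 0.0938] (np.float64(-207.4), np.float64(-4.9))
flange y:xmin:xmax -52:-213:-164 -48:-228:-161 -44:-228:-161 -40:-228:-160 -36:-228:-161 -32:-229:-160 -28:-228:-163 28:-229:-227 32:-228:-227 36:-228:-226 52:-99:-73 56:-102:-72
ylim [-51.1  76.2]
```

Request:
{"fn": "step_arm", "kwargs": {
  "increments": [
    {"tx": 1.8,"ty": 10,"tz": 0.6,"ax": 0,"ay": 0,"az": 0,"claw": -1},
    {"tx": 1.6,"ty": 10,"tz": 0,"ax": 0,"ay": 0,"az": 0,"claw": -1},
    {"tx": 1,"ty": 10,"tz": 0,"ax": 0,"ay": 0,"az": 0,"claw": -1},
    {"tx": 1,"ty": 10,"tz": 0,"ax": 0,"ay": 0,"az": 0,"claw": -1},
    {"tx": 0,"ty": 0,"tz": 0,"ax": 0,"ay": 0,"az": 0,"claw": -1}
  ]
}}

```text
time_s: 12.35
tcp_pos: [0.5734, -0.0282, 0.0844]
eef_rot: [179.9, 0.3, -95.8]
contact_force: [0.3, 0.6, -1.4]
gripper_width: 0.0141
```

Request:
{"fn": "step_arm", "kwargs": {
  "increments": [
    {"tx": 0.8,"ty": 8,"tz": 0,"ax": 0,"ay": 0,"az": 0,"claw": -1},
    {"tx": 0.8,"ty": 8,"tz": 0,"ax": 0,"ay": 0,"az": 0,"claw": -1},
    {"tx": 0.8,"ty": 8,"tz": 0,"ax": 0,"ay": 0,"az": 0,"claw": -1},
    {"tx": 0,"ty": 0,"tz": 0,"ax": 0,"ay": 0,"az": 0,"claw": -1}
  ]
}}

```text
time_s: 12.75
tcp_pos: [0.576, -0.0062, 0.0854]
eef_rot: [180.0, 0.1, -95.8]
contact_force: [0.5, -6.6, 1.7]
gripper_width: 0.014
```

Request:
{"fn": "step_arm", "kwargs": {
  "increments": [
    {"tx": 1.2,"ty": 5,"tz": 0,"ax": 0,"ay": 0,"az": 0,"claw": -1},
    {"tx": 0,"ty": 0,"tz": 0,"ax": 0,"ay": 0,"az": 0,"claw": -1}
  ]
}}

```text
time_s: 12.95
tcp_pos: [0.5767, -0.0025, 0.0863]
eef_rot: [179.9, 0.0, -95.8]
contact_force: [-4.2, -10.3, 10.7]
gripper_width: 0.0139
```

```bash
python3 -c "
from fl import *
chk()"
```

```text
t 12.95 tcp [576.7  -2.5  86.3] rot [179.9   0.  -95.8] lane (np.float64(-127.9), np.float64(-3.9)) F [ -4.2 -10.3  10.7] w 13.9
[300. 242.] 763 (array([576.4,  -0.9]), array([85.9, 66.4]), 86.4) [0.0474 0.0609 0.0707] (np.float64(-126.3), np.float64(-3.4))
[300. 228.] 180 (array([576.9, -13.3]), array([52.6, 27. ]), 15.5) [0.0807 0.0885 0.0942] (np.float64(-138.6), np.float64(-5.2))
flange y:xmin:xmax -48:-163:-151 -44:-162:-142 -40:-164:-136 -36:-162:-135 -32:-162:-134 -28:-163:-134 -16:-164:-162 28:-165:-160 32:-164:-159 36:-163:-158 40:-161:-160
ylim [-46.9  38.6]
```

```bash
python3 - <<'E'
from h import *
o=[]
for n in("scene","top"):
    c=dict(np.load(n+"0.npz")); 
    n_=np.array([-U[1],U[0]])
    p=proj(c,np.r_[(M-100*U+44*n_)/1000,.01]); print(n,p)
    u,v=int(p[0]),int(p[1]); w=50
    im=c["image"].copy(); a=im[v-37:v+38,u-w:u+w]; a=cv2.resize(a,(800,600),interpolation=cv2.INTER_CUBIC)
    a=cv2.convertScaleAbs(a,alpha=1.6,beta=-40)
    for lx in(-140,-120,-100,-80,-60):
        q=proj(c,np.r_[(M+lx*U+48*n_)/1000,.0]); cv2.circle(a,(int((q[0]-u+w)*8),int((q[1]-v+37)*8)),4,(0,0,255),1)
    q=proj(c,[.5315,.0294,.018]); cv2.circle(a,(int((q[0]-u+w)*8),int((q[1]-v+37)*8)),4,(255,0,0),1)
    o.append(cv2.resize(a,(400,300)))
cv2.imwrite("pics/corner.png",cv2.resize(np.vstack(o),(800,1200))[:600] if 0 else np.vstack(o))
E
```

```text
scene (np.float64(296.7848839977091), np.float64(238.730895222243))
top (np.float64(302.06735127392153), np.float64(280.68777309492907))
```

View pics/corner.png

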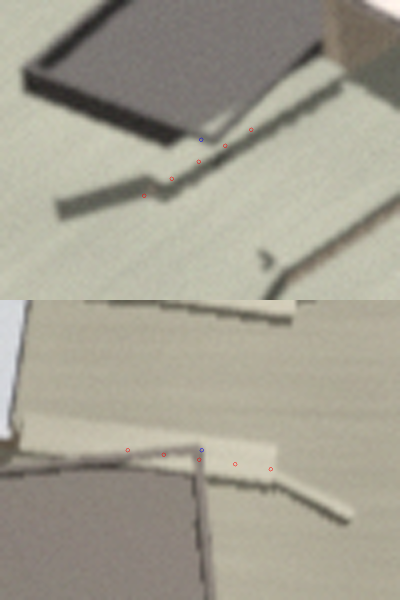

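The enlarged views show the tray's corner lying across the left lip near lane (-100, 44). I'll measure how wide the passage really is.

```bash
cat > edge.py <<'E'
from h import *
def prof(c,A,B,z,n=40,half=8,sgn=0):
    g=cv2.GaussianBlur(cv2.cvtColor(c["image"],cv2.COLOR_BGR2GRAY),(3,3),0).astype(np.float32)
    A,B=np.array(A,float),np.array(B,float); d=(B-A)/np.linalg.norm(B-A); nn=np.array([-d[1],d[0]])
    s=np.arange(-half,half+.01,.25); pts_=[]
    for t in np.linspace(0,1,n):
        P=A+(B-A)*t; uv=np.array([proj(c,np.r_[(P+nn*k)/1000,z]) for k in s],np.float32)
        v=cv2.remap(g,uv[None,:,0],uv[None,:,1],cv2.INTER_LINEAR)[0]; dv=np.gradient(v)
        dv=dv*sgn if sgn else abs(dv); i=dv.argmax(); pts_.append((P+nn*s[i],dv[i]))
    X=np.array([p for p,_ in pts_])
    vx,vy,x0,y0=cv2.fitLine(X.astype(np.float32),cv2.DIST_HUBER,0,.01,.01).ravel()
    res=np.abs((X-[x0,y0])@[-vy,vx]); return np.array([x0,y0]),np.array([vx,vy]),np.median(res)
def inter(l1,l2):
    k=np.linalg.solve(np.c_[l1[1],-l2[1]],l2[0]-l1[0]); return l1[0]+k[0]*l1[1]
E
python3 - <<'E'
from edge import *
n_=np.array([-U[1],U[0]]); tc=np.array([451.5,156.7]);tx=np.array([.993,.118]);ty=np.array([-.118,.993])
for nm in("top","scene"):
    c=dict(np.load(nm+"0.npz"))
    for sg in((1,-1)):
        S=prof(c,tc-55*tx-135*ty,tc+45*tx-135*ty,.018,sgn=sg); Lo=prof(c,tc+65*tx-120*ty,tc+65*tx+20*ty,.018,sgn=sg,half=6)
        p=inter(S,Lo); print(nm,sg,"short res",S[2].round(2),np.degrees(np.arctan2(S[1][1],S[1][0])).round(2),"long",Lo[2].round(2),np.degrees(np.arctan2(Lo[1][1],Lo[1][0])).round(2),"tip",p.round(1),lane(p))
    for sd in(36,-36):
        for sg in(1,-1):
            e=prof(c,M-(55 if sd>0 else 130)*U+sd*n_,M-15*U+sd*n_,.015,sgn=sg,half=5); print("lip",sd,sg,[lane(e[0]+e[1]*k) for k in(-30,0,30)],e[2].round(2))
E
```

```text
top 1 short res 0.51 7.68 long 0.92 -82.87 tip [526.7  38. ] (np.float64(-92.8), np.float64(50.1))
top -1 short res 1.28 7.99 long 0.84 -81.13 tip [535.6  33. ] (np.float64(-96.8), np.float64(40.7))
lip 36 1 [(np.float64(-63.9), np.float64(35.2)), (np.float64(-33.9), np.float64(35.0)), (np.float64(-3.9), np.float64(34.8))] 0.44
lip 36 -1 [(np.float64(-64.0), np.float64(44.7)), (np.float64(-35.5), np.float64(35.6)), (np.float64(-6.9), np.float64(26.5))] 2.99
lip -36 1 [(np.float64(-99.5), np.float64(-31.4)), (np.float64(-69.5), np.float64(-31.2)), (np.float64(-39.5), np.float64(-31.1))] 0.28
lip -36 -1 [(np.float64(-100.1), np.float64(-37.7)), (np.float64(-70.1), np.float64(-37.5)), (np.float64(-40.1), np.float64(-37.3))] 0.64
scene 1 short res 0.6 7.18 long 1.12 -84.67 tip [530.7  31.6] (np.float64(-98.8), np.float64(45.4))
scene -1 short res 0.04 6.74 long 0.74 -82.6 tip [539.1  23.1] (np.float64(-106.3), np.float64(36.2))
lip 36 1 [(np.float64(-65.4), np.float64(35.3)), (np.float64(-35.4), np.float64(35.3)), (np.float64(-5.4), np.float64(35.2))] 0.62
lip 36 -1 [(np.float64(-65.0), np.float64(40.0)), (np.float64(-35.0), np.float64(40.1)), (np.float64(-5.0), np.float64(40.1))] 0.96
lip -36 1 [(np.float64(-102.0), np.float64(-33.7)), (np.float64(-72.0), np.float64(-35.0)), (np.float64(-42.0), np.float64(-36.3))] 1.67
lip -36 -1 [(np.float64(-104.2), np.float64(-40.3)), (np.float64(-74.3), np.float64(-39.1)), (np.float64(-44.3), np.float64(-37.9))] 1.25
```

Request:
{"fn": "step_arm", "kwargs": {
  "increments": [
    {"tx": -1,"ty": -15,"tz": 0,"ax": 0,"ay": 0,"az": 0,"claw": -1},
    {"tx": 2.5,"ty": 0,"tz": 0.5,"ax": 0,"ay": 0,"az": -1,"claw": -1},
    {"tx": 0,"ty": 0,"tz": 0,"ax": 0,"ay": 0,"az": 0,"claw": -1}
  ],
  "newtons": 55
}}

```text
time_s: 13.3
tcp_pos: [0.578, -0.0164, 0.0859]
eef_rot: [179.9, 0.2, -97.0]
contact_force: [-4.7, -0.4, 7.0]
gripper_width: 0.0136
```

Request:
{"fn": "step_arm", "kwargs": {
  "increments": [
    {"tx": 0.7,"ty": 7,"tz": 0,"ax": 0,"ay": 0,"az": 0,"claw": -1},
    {"tx": 0.7,"ty": 7,"tz": 0,"ax": 0,"ay": 0,"az": 0,"claw": -1},
    {"tx": 0,"ty": 0,"tz": 0,"ax": 0,"ay": 0,"az": 0,"claw": -1}
  ]
}}

```text
time_s: 13.6
tcp_pos: [0.5797, -0.0032, 0.0863]
eef_rot: [179.9, 0.1, -96.8]
contact_force: [-2.7, -8.1, 8.7]
gripper_width: 0.0134
```

Request:
{"fn": "step_arm", "kwargs": {
  "increments": [
    {"tx": 0.5,"ty": 5,"tz": 1,"ax": 0,"ay": 0,"az": 0,"claw": -1},
    {"tx": 0.5,"ty": 5,"tz": 0,"ax": 0,"ay": 0,"az": 0,"claw": -1},
    {"tx": 0,"ty": 0,"tz": 0,"ax": 0,"ay": 0,"az": 0,"claw": -1}
  ]
}}

```text
time_s: 13.9
tcp_pos: [0.5803, 0.005, 0.0869]
eef_rot: [179.9, -0.0, -96.9]
contact_force: [0.1, -16.4, 5.0]
gripper_width: 0.0137
```

```bash
python3 -c "
from fl import *
chk();print(r.get_state()['moment'])"
```

```text
t 13.9 tcp [580.3   5.   86.9] rot [179.9  -0.  -96.9] lane (np.float64(-120.1), np.float64(-6.7)) F [  0.1 -16.4   5. ] w 13.7
[304. 241.] 784 (array([580.7,   4.7]), array([84.5, 66.8]), 83.2) [0.0468 0.0614 0.0699] (np.float64(-120.3), np.float64(-7.1))
[304. 227.] 165 (array([581.6,  -4.3]), array([49.9, 27.2]), 11.8) [0.0806 0.0895 0.0942] (np.float64(-129.2), np.float64(-8.9))
flange y:xmin:xmax -44:-159:-142 -40:-158:-137 -36:-157:-137 -32:-158:-134 -28:-157:-134 -24:-157:-145 12:-157:-156 28:-156:-154 32:-157:-150 36:-157:-149 40:-156:-149 44:-152:-150
ylim [-44.7  42.9]
[-6.04784292  0.08200452 -0.01371862]
```

```bash
cat >> fl.py <<'E'
def plane(c,cx,cy,w=38):
    W=pts(c)*1000; k=(abs(W[...,0]-cx)<w)&(abs(W[...,1]-cy)<w)&(W[...,2]>50)&(W[...,2]<72); P=W[k]
    m=P[:,2]>0
    z0=np.median(P[P[:,2]>56][:,2]); m=abs(P[:,2]-z0)<4
    for i in range(15):
        A=np.c_[P[:,0]-cx,P[:,1]-cy,np.ones(len(P))]; s=np.linalg.lstsq(A[m],P[m,2],rcond=None)[0]; m=abs(A@s-P[:,2])<max(2,4-.3*i)
    return s.round(3),m.sum()
E
python3 - <<'E'
from fl import *
c=cap("scene"); print(plane(c,580.7,4.7),plane(c,427,-186.5),plane(c,443.5,-371))
E
```

```text
(array([-9.0000e-03, -9.1000e-02,  6.2163e+01]), np.int64(338)) (array([-8.0000e-03, -1.0000e-03,  5.9538e+01]), np.int64(424)) (array([-7.0000e-03,  1.0000e-03,  5.9462e+01]), np.int64(601))
```

Request:
{"fn": "step_arm", "kwargs": {
  "increments": [
    {"tx": -0.3,"ty": -4,"tz": 0,"ax": 0,"ay": 0,"az": 0,"claw": -1},
    {"tx": 0,"ty": 0,"tz": 0,"ax": 0,"ay": 0,"az": 0,"claw": 0},
    {"tx": 0,"ty": 0,"tz": 0,"ax": 0,"ay": 0,"az": 0,"claw": 0},
    {"tx": 0,"ty": 0,"tz": 25,"ax": 0,"ay": 0,"az": 0,"claw": 0},
    {"tx": 0,"ty": 0,"tz": 25,"ax": 0,"ay": 0,"az": 1,"claw": -1},
    {"tx": -3.3,"ty": -32,"tz": 0,"ax": 0,"ay": 0,"az": 0,"claw": -1},
    {"tx": -3.3,"ty": -32,"tz": 0,"ax": 0,"ay": 0,"az": 0,"claw": -1},
    {"tx": -3.3,"ty": -25,"tz": 0,"ax": 0,"ay": 0,"az": 0,"claw": -1},
    {"tx": 0,"ty": 0,"tz": -15,"ax": 0,"ay": 0,"az": 0,"claw": -1},
    {"tx": 0,"ty": 0,"tz": 0,"ax": 0,"ay": 0,"az": 0,"claw": -1}
  ]
}}

```text
time_s: 15.0
tcp_pos: [0.5697, -0.0854, 0.1199]
eef_rot: [179.8, 0.2, -96.0]
contact_force: [-0.5, -0.1, -0.6]
gripper_width: 0.0008
```

```bash
python3 - <<'E'
from fl import *
chk(); c=cap("scene"); print(plane(c,580,1))
E
```

```text
t 15.0 tcp [569.7 -85.4 119.9] rot [179.8   0.2 -96. ] lane (np.float64(-211.1), np.float64(-5.5)) F [-0.5 -0.1 -0.6] w 0.8
[305. 241.] 759 (array([ 5.792e+02, -2.000e-01]), array([86.1, 66.6]), 82.0) [0.0467 0.059  0.0696] (np.float64(-125.3), np.float64(-6.1))
flange y:xmin:xmax -48:-163:-151 -44:-162:-142 -40:-164:-137 -36:-162:-137 -32:-162:-136 24:-162:-160 28:-162:-158 32:-162:-157 36:-162:-157
ylim [-49.8  36.1]
(array([-1.0000e-03,  3.0000e-03,  5.9599e+01]), np.int64(337))
```

Request:
{"fn": "step_arm", "kwargs": {
  "increments": [
    {"tx": 0,"ty": 0,"tz": -40,"ax": 0,"ay": 0,"az": 0,"claw": -1},
    {"tx": 0,"ty": 0,"tz": -22,"ax": 0,"ay": 0,"az": 0,"claw": -1},
    {"tx": 1,"ty": 15,"tz": 0,"ax": 0,"ay": 0,"az": 0,"claw": -1},
    {"tx": 1,"ty": 15,"tz": 0,"ax": 0,"ay": 0,"az": 0,"claw": -1},
    {"tx": 0.4,"ty": 4,"tz": 0,"ax": 0,"ay": 0,"az": 0,"claw": -1},
    {"tx": 0.4,"ty": 4,"tz": 0,"ax": 0,"ay": 0,"az": 0,"claw": -1},
    {"tx": 0,"ty": 0,"tz": 0,"ax": 0,"ay": 0,"az": 0,"claw": -1}
  ]
}}

```text
time_s: 15.8
tcp_pos: [0.5744, -0.0471, 0.0617]
eef_rot: [-179.9, 0.2, -95.8]
contact_force: [-2.2, -8.3, 3.8]
gripper_width: 0.0005
```

Request:
{"fn": "step_arm", "kwargs": {
  "increments": [
    {"tx": 0.3,"ty": 3,"tz": 0,"ax": 0,"ay": 0,"az": 0,"claw": -1},
    {"tx": 0.3,"ty": 3,"tz": 0,"ax": 0,"ay": 0,"az": 0,"claw": -1},
    {"tx": 0,"ty": 0,"tz": 0,"ax": 0,"ay": 0,"az": 0,"claw": -1}
  ]
}}

```text
time_s: 16.1
tcp_pos: [0.5751, -0.042, 0.0622]
eef_rot: [-179.9, 0.1, -95.8]
contact_force: [-1.5, -10.9, 7.8]
gripper_width: 0.0003
```

```bash
python3 - <<'E'
from fl import *
chk(); c=cap("scene"); print(plane(c,580,1))
E
```

```text
t 16.1 tcp [575.1 -42.   62.2] rot [-1.799e+02  1.000e-01 -9.580e+01] lane (np.float64(-167.4), np.float64(-6.4)) F [ -1.5 -10.9   7.8] w 0.3
[290. 248.] 230 (array([581.4, -47.8]), array([47.7, 24.3]), 32.6) [0.0481 0.0597 0.0729] (np.float64(-172.5), np.float64(-13.2))
[290. 241.] 33 (array([588.6, -53.6]), array([15.9,  8.9]), 24.6) [0.0807 0.0847 0.0924] (np.float64(-177.5), np.float64(-21.0))
flange y:xmin:xmax -48:-154:-151 -44:-154:-140 -40:-155:-136 -36:-154:-137 -32:-155:-136 -28:-155:-137 20:-154:-73 24:-155:-69 28:-154:-69 32:-154:-72 36:-153:-71 40:-151:-74 44:-136:-77 48:-131:-74 52:-129:-72 56:-82:-72
ylim [-46.9  76.2]
(array([ 0.15 ,  0.226, 66.037]), np.int64(16))
```

Request:
{"fn": "step_arm", "kwargs": {
  "increments": [
    {"tx": 0.2,"ty": 4,"tz": 0,"ax": 0,"ay": 0,"az": 0,"claw": -1},
    {"tx": 0.2,"ty": 4,"tz": 0,"ax": 0,"ay": 0,"az": 0,"claw": -1},
    {"tx": 0.4,"ty": 4,"tz": 0,"ax": 0,"ay": 0,"az": 0,"claw": -1},
    {"tx": 0,"ty": 0,"tz": 0,"ax": 0,"ay": 0,"az": 0,"claw": -1}
  ]
}}

```text
time_s: 16.6
tcp_pos: [0.5765, -0.0297, 0.0624]
eef_rot: [-179.8, 0.2, -95.8]
contact_force: [-0.6, -10.4, 7.0]
gripper_width: 0.0003
```

```bash
python3 - <<'E'
from fl import *
chk(); d=cap("top"); 
for b in blobs(d,.045,.075,30):
    if 500<b[2][0][0]<640: print(*b,lane(b[2][0]))
E
```

```text
t 16.6 tcp [576.5 -29.7  62.4] rot [-179.8    0.2  -95.8] lane (np.float64(-155.0), np.float64(-6.5)) F [ -0.6 -10.4   7. ] w 0.3
[295. 245.] 243 (array([584.8, -33. ]), array([50.7, 26.3]), 36.9) [0.0473 0.0597 0.0736] (np.float64(-157.4), np.float64(-15.1))
[295. 238.] 35 (array([589.7, -40.2]), array([17.8, 12. ]), 40.3) [0.0804 0.0852 0.0922] (np.float64(-164.0), np.float64(-20.7))
flange y:xmin:xmax -44:-142:-140 -40:-141:-137 -36:-142:-137 -32:-143:-134 -28:-142:-137 -12:-142:-141 24:-143:-69 28:-142:-69 32:-141:-72 36:-143:-71 40:-138:-70 44:-122:-71 48:-117:-73
ylim [-42.5  75.7]
[166. 231.] 1485 (array([622.8, 330.1]), array([233.1, 101.6]), -54.8) [0.0633 0.0667 0.0705] (np.float64(207.7), np.float64(-15.3))
[308. 271.] 38 (array([551.4,  19.5]), array([29.9,  7.7]), 83.7) [0.0472 0.0605 0.0643] (np.float64(-108.6), np.float64(23.6))
```

Request:
{"fn": "step_arm", "kwargs": {
  "increments": [
    {"tx": 0.5,"ty": 5,"tz": 0,"ax": 0,"ay": 0,"az": 0,"claw": -1},
    {"tx": 0.5,"ty": 5,"tz": 0,"ax": 0,"ay": 0,"az": 0,"claw": -1},
    {"tx": 0.5,"ty": 5,"tz": 0,"ax": 0,"ay": 0,"az": 0,"claw": -1},
    {"tx": 0.5,"ty": 5,"tz": 0,"ax": 0,"ay": 0,"az": 0,"claw": -1},
    {"tx": 0.5,"ty": 5,"tz": 0,"ax": 0,"ay": 0,"az": 0,"claw": -1},
    {"tx": 0,"ty": 0,"tz": 0,"ax": 0,"ay": 0,"az": 0,"claw": -1}
  ]
}}

```text
time_s: 17.3
tcp_pos: [0.5792, -0.0041, 0.0623]
eef_rot: [-179.8, 0.2, -95.8]
contact_force: [0.8, -5.6, 3.8]
gripper_width: 0.0006
```

Request:
{"fn": "step_arm", "kwargs": {
  "increments": [
    {"tx": 0.5,"ty": 5,"tz": 0,"ax": 0,"ay": 0,"az": 0,"claw": -1},
    {"tx": 0.5,"ty": 5,"tz": 0,"ax": 0,"ay": 0,"az": 0,"claw": -1},
    {"tx": 0.5,"ty": 5,"tz": 0,"ax": 0,"ay": 0,"az": 0,"claw": -1},
    {"tx": 0.5,"ty": 5,"tz": 0,"ax": 0,"ay": 0,"az": 0,"claw": -1},
    {"tx": 0.5,"ty": 5,"tz": 0,"ax": 0,"ay": 0,"az": 0,"claw": -1},
    {"tx": 0,"ty": 0,"tz": 0,"ax": 0,"ay": 0,"az": 0,"claw": -1}
  ]
}}

```text
time_s: 17.9
tcp_pos: [0.5809, 0.0223, 0.061]
eef_rot: [-179.9, 0.3, -95.8]
contact_force: [0.3, 0.8, 0.1]
gripper_width: 0.0003
```

Request:
{"fn": "step_arm", "kwargs": {
  "increments": [
    {"tx": -2,"ty": -20,"tz": 0,"ax": 0,"ay": 0,"az": 0,"claw": -1},
    {"tx": 0,"ty": 0,"tz": 40,"ax": 0,"ay": 0,"az": 0,"claw": 0},
    {"tx": 0,"ty": 0,"tz": 30,"ax": 0,"ay": 0,"az": 0,"claw": 0},
    {"tx": 0,"ty": 0,"tz": 0,"ax": 0,"ay": 0,"az": 0,"claw": 0},
    {"tx": 0,"ty": 0,"tz": 0,"ax": 0,"ay": 0,"az": 0,"claw": 0}
  ]
}}

```text
time_s: 18.4
tcp_pos: [0.5784, 0.0019, 0.1307]
eef_rot: [-179.9, 0.3, -95.9]
contact_force: [-0.3, 0.9, -0.8]
gripper_width: 0.0272
```

```bash
python3 - <<'E'
from fl import *
chk(500,640,-160,130); c=cap("scene")
print(plane(c,580,65)); 
E
```

```text
t 18.4 tcp [578.4   1.9 130.7] rot [-179.9    0.3  -95.9] lane (np.float64(-123.4), np.float64(-5.1)) F [-0.3  0.9 -0.8] w 27.2
[329. 225.] 755 (array([586.3,  72.3]), array([84.6, 64.8]), 82.5) [0.0467 0.0589 0.0698] (np.float64(-52.5), np.float64(-5.7))
[328. 212.] 96 (array([589.4,  69.6]), array([50.5, 16.7]), 68.9) [0.0805 0.0857 0.0906] (np.float64(-54.9), np.float64(-9.0))
flange y:xmin:xmax 24:-90:-87 28:-90:-84 32:-91:-83 36:-90:-85
ylim [-19.   35.8]
(array([ 1.300e-02, -4.000e-03,  5.901e+01]), np.int64(322))
```

Request:
{"fn": "step_arm", "kwargs": {
  "increments": [
    {"tx": 3.5,"ty": 34,"tz": 0,"ax": 0,"ay": 0,"az": 0,"claw": 0},
    {"tx": 3.5,"ty": 33,"tz": 0,"ax": 0,"ay": 0,"az": 0,"claw": 0},
    {"tx": 0,"ty": 0,"tz": -30,"ax": 0,"ay": 0,"az": 0,"claw": 0},
    {"tx": 0,"ty": 0,"tz": -17,"ax": 0,"ay": 0,"az": 0,"claw": 0},
    {"tx": 0,"ty": 0,"tz": 0,"ax": 0,"ay": 0,"az": 0,"claw": 0},
    {"tx": 0,"ty": 0,"tz": 0,"ax": 0,"ay": 0,"az": 0,"claw": -1},
    {"tx": 0,"ty": 0,"tz": 0,"ax": 0,"ay": 0,"az": 0,"claw": -1},
    {"tx": 0,"ty": 0,"tz": 0,"ax": 0,"ay": 0,"az": 0,"claw": -1},
    {"tx": 0,"ty": 0,"tz": 0,"ax": 0,"ay": 0,"az": 0,"claw": -1},
    {"tx": 0,"ty": 0,"tz": 0,"ax": 0,"ay": 0,"az": 0,"claw": -1}
  ],
  "newtons": 45
}}

```text
time_s: 19.5
tcp_pos: [0.5849, 0.0679, 0.0824]
eef_rot: [180.0, 0.2, -95.9]
contact_force: [-0.0, -0.1, 0.2]
gripper_width: 0.0141
```

Request:
{"fn": "step_arm", "kwargs": {
  "increments": [
    {"tx": 0,"ty": 0,"tz": 6,"ax": 0,"ay": 0,"az": 0,"claw": -1},
    {"tx": 0,"ty": 0,"tz": 8,"ax": 0,"ay": 0,"az": 0,"claw": -1},
    {"tx": 0,"ty": 0,"tz": 8,"ax": 0,"ay": 0,"az": 0,"claw": -1}
  ]
}}

```text
time_s: 19.8
tcp_pos: [0.5842, 0.0677, 0.1045]
eef_rot: [179.9, 0.2, -95.9]
contact_force: [-0.4, -1.6, -7.3]
gripper_width: 0.0139
```

Request:
{"fn": "step_arm", "kwargs": {
  "increments": [
    {"tx": 0,"ty": 0,"tz": 8,"ax": 0,"ay": 0,"az": 0,"claw": -1},
    {"tx": 0,"ty": 0,"tz": 10,"ax": 0,"ay": 0,"az": 0,"claw": -1},
    {"tx": 0,"ty": 0,"tz": 15,"ax": 0,"ay": 0,"az": 0,"claw": -1},
    {"tx": 0,"ty": 0,"tz": 20,"ax": 0,"ay": 0,"az": 0,"claw": -1},
    {"tx": 0,"ty": 0,"tz": 0,"ax": 0,"ay": 0,"az": 0,"claw": -1}
  ]
}}

```text
time_s: 20.3
tcp_pos: [0.5873, 0.0687, 0.1617]
eef_rot: [-179.7, 0.4, -95.9]
contact_force: [0.0, 0.8, -1.1]
gripper_width: 0.0138
```

```bash
python3 - <<'E'
from fl import *
chk(500,640,-160,130); c=cap("scene")
print(plane(c,580,65)); cv2.imwrite("pics/lift.png",cv2.resize(c["image"][130:290,230:440],(788,600)))
E
```

```text
t 20.3 tcp [587.3  68.7 161.7] rot [-179.7    0.4  -95.9] lane (np.float64(-56.0), np.float64(-7.1)) F [ 0.   0.8 -1.1] w 13.8
[327. 226.] 533 (array([584.5,  69.5]), array([73.6, 52.7]), 83.8) [0.047  0.0551 0.0578] (np.float64(-55.5), np.float64(-4.2))
flange y:xmin:xmax 28:-90:1 32:-89:-1 36:-88:-6 52:-29:-7 56:-32:-6
ylim [26.2 59.6]
(array([-3.000e-03,  3.000e-03,  5.574e+01]), np.int64(319))
```

View pics/lift.png

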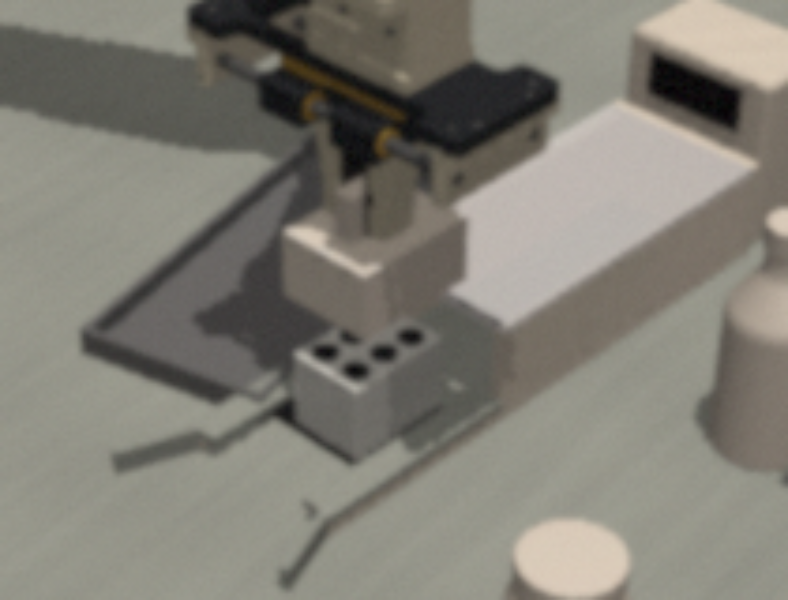

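The hood is off cleanly and the bare block sits flat in the lane at (-55.5, -4). I'll carry the hood to the tray's far slot.

Request:
{"fn": "step_arm", "kwargs": {
  "increments": [
    {"tx": -14.9,"ty": 17.2,"tz": 0,"ax": 0,"ay": 0,"az": -7.7,"claw": -1},
    {"tx": -14.9,"ty": 17.2,"tz": 0,"ax": 0,"ay": 0,"az": -7.7,"claw": -1},
    {"tx": -14.9,"ty": 17.2,"tz": 0,"ax": 0,"ay": 0,"az": -7.7,"claw": -1},
    {"tx": -14.9,"ty": 17.2,"tz": 0,"ax": 0,"ay": 0,"az": -7.7,"claw": -1},
    {"tx": -14.9,"ty": 17.2,"tz": 0,"ax": 0,"ay": 0,"az": -7.7,"claw": -1},
    {"tx": -14.9,"ty": 17.2,"tz": 0,"ax": 0,"ay": 0,"az": -7.7,"claw": -1},
    {"tx": -14.9,"ty": 17.2,"tz": 0,"ax": 0,"ay": 0,"az": -7.7,"claw": -1},
    {"tx": -14.9,"ty": 17.2,"tz": 0,"ax": 0,"ay": 0,"az": -7.7,"claw": -1},
    {"tx": -14.9,"ty": 17.2,"tz": 0,"ax": 0,"ay": 0,"az": -7.7,"claw": -1},
    {"tx": -14.9,"ty": 17.2,"tz": 0,"ax": 0,"ay": 0,"az": -7.6,"claw": -1},
    {"tx": 0,"ty": 0,"tz": 0,"ax": 0,"ay": 0,"az": 0,"claw": -1},
    {"tx": 0,"ty": 0,"tz": 0,"ax": 0,"ay": 0,"az": 0,"claw": -1}
  ]
}}

```text
time_s: 21.6
tcp_pos: [0.4355, 0.2401, 0.157]
eef_rot: [180.0, 0.2, -172.6]
contact_force: [0.5, -0.3, -1.7]
gripper_width: 0.0138
```

Request:
{"fn": "step_arm", "kwargs": {
  "increments": [
    {"tx": 2.5,"ty": 0,"tz": -30,"ax": 0,"ay": 0,"az": 0,"claw": -1},
    {"tx": 0,"ty": 0,"tz": -30,"ax": 0,"ay": 0,"az": 0,"claw": -1},
    {"tx": 0,"ty": 0,"tz": -18,"ax": 0,"ay": 0,"az": 0,"claw": -1},
    {"tx": 0,"ty": 0,"tz": -5,"ax": 0,"ay": 0,"az": 0,"claw": -1},
    {"tx": 0,"ty": 0,"tz": -3,"ax": 0,"ay": 0,"az": 0,"claw": -1},
    {"tx": 0,"ty": 0,"tz": 0,"ax": 0,"ay": 0,"az": 0,"claw": -1}
  ]
}}

```text
time_s: 22.2
tcp_pos: [0.4388, 0.24, 0.0717]
eef_rot: [179.9, 0.3, -172.8]
contact_force: [1.0, 0.5, -0.8]
gripper_width: 0.0135
```

Request:
{"fn": "step_arm", "kwargs": {
  "increments": [
    {"tx": 0,"ty": 0,"tz": -1.5,"ax": 0,"ay": 0,"az": 0,"claw": -1},
    {"tx": 0,"ty": 0,"tz": 0,"ax": 0,"ay": 0,"az": 0,"claw": -1}
  ]
}}

```text
time_s: 22.4
tcp_pos: [0.4387, 0.2403, 0.0705]
eef_rot: [179.9, 0.3, -172.8]
contact_force: [-0.3, -0.1, -1.1]
gripper_width: 0.0136
```

Request:
{"fn": "step_arm", "kwargs": {
  "increments": [
    {"tx": 0,"ty": 0,"tz": 0,"ax": 0,"ay": 0,"az": 0,"claw": -0.2},
    {"tx": 0,"ty": 0,"tz": 0,"ax": 0,"ay": 0,"az": 0,"claw": -0.2},
    {"tx": 0,"ty": 0,"tz": 0,"ax": 0,"ay": 0,"az": 0,"claw": -0.2},
    {"tx": 0,"ty": 0,"tz": 40,"ax": 0,"ay": 0,"az": 0,"claw": -0.2},
    {"tx": 0,"ty": 0,"tz": 40,"ax": 0,"ay": 0,"az": 0,"claw": -1}
  ]
}}

```text
time_s: 22.9
tcp_pos: [0.4378, 0.2393, 0.15]
eef_rot: [-179.9, 0.1, -172.8]
contact_force: [0.3, 0.6, 0.7]
gripper_width: 0.031
```

Request:
{"fn": "step_arm", "kwargs": {
  "increments": [
    {"tx": 13.9,"ty": -23.4,"tz": 0,"ax": 0,"ay": 0,"az": 7.69,"claw": -1},
    {"tx": 13.9,"ty": -23.4,"tz": 0,"ax": 0,"ay": 0,"az": 7.69,"claw": -1},
    {"tx": 13.9,"ty": -23.4,"tz": 0,"ax": 0,"ay": 0,"az": 7.69,"claw": -1},
    {"tx": 13.9,"ty": -23.4,"tz": 0,"ax": 0,"ay": 0,"az": 7.69,"claw": -1},
    {"tx": 13.9,"ty": -23.4,"tz": 0,"ax": 0,"ay": 0,"az": 7.69,"claw": -1},
    {"tx": 13.9,"ty": -23.4,"tz": 0,"ax": 0,"ay": 0,"az": 7.69,"claw": -1},
    {"tx": 13.9,"ty": -23.4,"tz": 0,"ax": 0,"ay": 0,"az": 7.69,"claw": -1},
    {"tx": 13.9,"ty": -23.4,"tz": 0,"ax": 0,"ay": 0,"az": 7.69,"claw": -1},
    {"tx": 13.9,"ty": -23.4,"tz": 0,"ax": 0,"ay": 0,"az": 7.69,"claw": -1},
    {"tx": 13.9,"ty": -23.4,"tz": 0,"ax": 0,"ay": 0,"az": 7.69,"claw": -1},
    {"tx": 0,"ty": 0,"tz": 0,"ax": 0,"ay": 0,"az": 0,"claw": -1},
    {"tx": 0,"ty": 0,"tz": 0,"ax": 0,"ay": 0,"az": 0,"claw": -1}
  ]
}}

```text
time_s: 24.1
tcp_pos: [0.5773, 0.0054, 0.1496]
eef_rot: [179.9, 0.2, -96.1]
contact_force: [-0.2, 0.9, 0.5]
gripper_width: 0.0003
```

```bash
python3 - <<'E'
from fl import *
state(); c=cap("scene")
for lo,hi in((.045,.08),(.004,.025)):
    for b in blobs(c,lo,hi,60):
        if 350<b[2][0][0]<700 and -420<b[2][0][1]<300: print(*b,lane(b[2][0]))
t=np.array([451.5,156.7])
print(plane(c,441,241))
E
```

```text
t 24.1 tcp [577.3   5.4 149.6] rot [179.9   0.2 -96.1] lane (np.float64(-120.0), np.float64(-3.6)) F [-0.2  0.9  0.5] w 0.3
[386. 187.] 3747 (array([604. , 279.6]), array([315.4, 116.7]), 83.7) [0.0507 0.0663 0.0702] (np.float64(155.5), np.float64(-1.8))
[327. 224.] 612 (array([584. ,  70.3]), array([76.2, 53.9]), 83.5) [0.0475 0.0552 0.0577] (np.float64(-54.7), np.float64(-3.6))
[194. 256.] 947 (array([ 440.3, -172.3]), array([86.7, 64.9]), -75.0) [0.0476 0.0592 0.0743] (np.float64(-310.9), np.float64(114.2))
[110. 313.] 1272 (array([ 443.6, -371.2]), array([80.4, 65.8]), 75.5) [0.0479 0.0593 0.075 ] (np.float64(-508.4), np.float64(90.3))
[317. 228.] 3362 (array([522.4, 191.4]), array([501.3, 271. ]), 85.7) [0.0043 0.0121 0.021 ] (np.float64(59.3), np.float64(70.2))
[339. 210.] 62 (array([542.1, 164.5]), array([40.5,  7.4]), 84.1) [0.0049 0.0137 0.0239] (np.float64(34.6), np.float64(47.8))
[202. 276.] 459 (array([ 440.3, -173.9]), array([90.6, 81.7]), 16.8) [0.0044 0.0069 0.0236] (np.float64(-312.5), np.float64(114.0))
[122. 338.] 545 (array([ 475.5, -379.6]), array([79.5, 26. ]), 75.6) [0.0043 0.0067 0.0237] (np.float64(-513.4), np.float64(57.7))
(array([ -1.57 ,  -0.718, 112.123]), np.int64(3))
```

Request:
{"fn": "step_arm", "kwargs": {
  "increments": [
    {"tx": 0,"ty": 0,"tz": -40,"ax": 0,"ay": 0,"az": 0,"claw": -1},
    {"tx": 0,"ty": 0,"tz": -40,"ax": 0,"ay": 0,"az": 0,"claw": -1},
    {"tx": 0,"ty": 0,"tz": -27,"ax": 0,"ay": 0,"az": 0,"claw": -1},
    {"tx": 0.8,"ty": 10,"tz": 0,"ax": 0,"ay": 0,"az": 0,"claw": -1},
    {"tx": 1,"ty": 10,"tz": 0,"ax": 0,"ay": 0,"az": 0,"claw": -1},
    {"tx": 1,"ty": 10,"tz": 0,"ax": 0,"ay": 0,"az": 0,"claw": -1},
    {"tx": 1,"ty": 10,"tz": 0,"ax": 0,"ay": 0,"az": 0,"claw": -1},
    {"tx": 1,"ty": 10,"tz": 0,"ax": 0,"ay": 0,"az": 0,"claw": -1},
    {"tx": 1,"ty": 10,"tz": 0,"ax": 0,"ay": 0,"az": 0,"claw": -1}
  ]
}}

```text
time_s: 25.05
tcp_pos: [0.5837, 0.0672, 0.0438]
eef_rot: [-180.0, 0.3, -95.9]
contact_force: [-0.1, -0.7, 0.8]
gripper_width: 0.0004
```

Request:
{"fn": "step_arm", "kwargs": {
  "increments": [
    {"tx": 1,"ty": 10,"tz": 0,"ax": 0,"ay": 0,"az": 0,"claw": -1},
    {"tx": 1,"ty": 10,"tz": 0,"ax": 0,"ay": 0,"az": 0,"claw": -1},
    {"tx": 0,"ty": 0,"tz": 0,"ax": 0,"ay": 0,"az": 0,"claw": -1}
  ]
}}

```text
time_s: 25.35
tcp_pos: [0.5855, 0.0873, 0.0428]
eef_rot: [180.0, 0.3, -95.8]
contact_force: [0.1, -0.1, 0.0]
gripper_width: 0.0006
```

Request:
{"fn": "step_arm", "kwargs": {
  "increments": [
    {"tx": 0.8,"ty": 8,"tz": 0,"ax": 0,"ay": 0,"az": 0,"claw": -1},
    {"tx": 0.8,"ty": 8,"tz": 0,"ax": 0,"ay": 0,"az": 0,"claw": -1},
    {"tx": 0.6,"ty": 6,"tz": 0,"ax": 0,"ay": 0,"az": 0,"claw": -1},
    {"tx": 0,"ty": 0,"tz": 0,"ax": 0,"ay": 0,"az": 0,"claw": -1}
  ]
}}

```text
time_s: 25.75
tcp_pos: [0.5876, 0.1088, 0.0428]
eef_rot: [180.0, 0.3, -95.9]
contact_force: [-0.5, -0.6, 0.3]
gripper_width: 0.0007
```

Request:
{"fn": "step_arm", "kwargs": {
  "increments": [
    {"tx": -4,"ty": -40,"tz": 0,"ax": 0,"ay": 0,"az": 0,"claw": -1},
    {"tx": -3,"ty": -30,"tz": 40,"ax": 0,"ay": 0,"az": 0,"claw": -1},
    {"tx": -4,"ty": -40,"tz": 40,"ax": 0,"ay": 0,"az": 0,"claw": -1},
    {"tx": -5,"ty": -45,"tz": 10,"ax": 0,"ay": 0,"az": 0,"claw": 0},
    {"tx": -5,"ty": -45,"tz": 0,"ax": 0,"ay": 0,"az": 0,"claw": 0},
    {"tx": -5,"ty": -45,"tz": 0,"ax": 0,"ay": 0,"az": 0,"claw": 0},
    {"tx": -5,"ty": -45,"tz": 0,"ax": 0,"ay": 0,"az": 0,"claw": 0},
    {"tx": 0,"ty": 0,"tz": 0,"ax": 0,"ay": 0,"az": 0,"claw": 0}
  ]
}}

```text
time_s: 26.55
tcp_pos: [0.5556, -0.1816, 0.128]
eef_rot: [179.9, 0.2, -96.2]
contact_force: [-0.0, -0.4, -0.9]
gripper_width: 0.0344
```

```bash
cat >> fl.py <<'E'
def survey():
    state()
    for n in("top","scene"):
        c=cap(n); print(n)
        for b in blobs(c,.045,.068,60):
            if 350<b[2][0][0]<800 and -420<b[2][0][1]<340: print(*b,lane(b[2][0]))
        for b in blobs(c,.07,.096,40):
            if 350<b[2][0][0]<650 and -420<b[2][0][1]<330: print(" rib",*b,lane(b[2][0]))
        cv2.imwrite(f"pics/sv_{n}.png",c["image"])
E
python3 -c "
from fl import *
survey()"
```

```text
t 26.55 tcp [ 555.6 -181.6  128. ] rot [179.9   0.2 -96.2] lane (np.float64(-308.2), np.float64(-1.5)) F [-0.  -0.4 -0.9] w 34.4
top
[330. 174.] 155 (array([770.1, -23.8]), array([62.5, 37.3]), 80.7) [0.0469 0.0536 0.0658] (np.float64(-129.0), np.float64(-198.4))
[234. 178.] 92 (array([750.6, 187.7]), array([57.7, 24.2]), -63.4) [0.0466 0.0548 0.0661] (np.float64(79.3), np.float64(-157.1))
[423. 184.] 1645 (array([ 747.3, -231.3]), array([180.7,  60. ]), -85.4) [0.0465 0.0498 0.055 ] (np.float64(-337.8), np.float64(-197.3))
[201. 245.] 4486 (array([601.2, 272.1]), array([307.8, 112.9]), 84.1) [0.0621 0.066  0.0678] (np.float64(147.8), np.float64(0.2))
[201. 320.] 835 (array([441.7, 239.7]), array([79.7, 63. ]), 7.2) [0.0453 0.0477 0.0521] (np.float64(99.0), np.float64(155.5))
[492. 327.] 1017 (array([ 441.7, -372.2]), array([82.8, 62.2]), 75.9) [0.0548 0.0601 0.0637] (np.float64(-509.6), np.float64(92.1))
[397. 328.] 919 (array([ 437.7, -173.6]), array([81. , 61.9]), -73.4) [0.0566 0.0601 0.0636] (np.float64(-312.5), np.float64(116.7))
 rib [198. 319.] 183 (array([441.7, 239.5]), arr
[... 991 characters left out ...]
2), np.float64(-220.7))
[111. 314.] 1117 (array([ 443.7, -371.1]), array([80.7, 67.4]), 75.5) [0.0481 0.059  0.0638] (np.float64(-508.3), np.float64(90.2))
[290. 354.] 2718 (array([ 748.3, -231.5]), array([181.7,  61.5]), -84.2) [0.0466 0.0494 0.0606] (np.float64(-337.9), np.float64(-198.3))
 rib [325. 161.] 101 (array([444.4, 240.8]), array([49.2, 19.8]), 10.2) [0.0709 0.0753 0.0783] (np.float64(100.4), np.float64(152.9))
 rib [192. 243.] 263 (array([ 439.9, -172.4]), array([53.1, 16.9]), -71.5) [0.072  0.0858 0.091 ] (np.float64(-311.0), np.float64(114.6))
 rib [106. 301.] 402 (array([ 444.2, -371.4]), array([50.2, 18.8]), 75.7) [0.0718 0.0852 0.0907] (np.float64(-508.5), np.float64(89.7))
```

Request:
{"fn": "step_arm", "kwargs": {
  "increments": [
    {"tx": -29.4,"ty": 2.2,"tz": 0,"ax": 0,"ay": 0,"az": 5.9,"claw": 0},
    {"tx": -29.4,"ty": 2.2,"tz": 0,"ax": 0,"ay": 0,"az": 5.9,"claw": 0},
    {"tx": -29.4,"ty": 2.2,"tz": 0,"ax": 0,"ay": 0,"az": 5.8,"claw": 0},
    {"tx": -29.4,"ty": 2.2,"tz": 0,"ax": 0,"ay": 0,"az": 5.8,"claw": 0},
    {"tx": 0,"ty": 0,"tz": 0,"ax": 0,"ay": 0,"az": 0,"claw": 0},
    {"tx": 0,"ty": 0,"tz": 0,"ax": 0,"ay": 0,"az": 0,"claw": 0}
  ]
}}

```text
time_s: 27.25
tcp_pos: [0.4397, -0.1676, 0.1287]
eef_rot: [-180.0, 0.2, -72.5]
contact_force: [1.1, 0.0, -0.1]
gripper_width: 0.0437
```

Request:
{"fn": "step_arm", "kwargs": {
  "increments": [
    {"tx": -1.5,"ty": -5,"tz": -30,"ax": 0,"ay": 0,"az": -0.3,"claw": 0},
    {"tx": 0,"ty": 0,"tz": -15,"ax": 0,"ay": 0,"az": 0,"claw": 0},
    {"tx": 0,"ty": 0,"tz": 0,"ax": 0,"ay": 0,"az": 0,"claw": 0},
    {"tx": 0,"ty": 0,"tz": 0,"ax": 0,"ay": 0,"az": 0,"claw": 0},
    {"tx": 0,"ty": 0,"tz": 0,"ax": 0,"ay": 0,"az": 0,"claw": -1},
    {"tx": 0,"ty": 0,"tz": 0,"ax": 0,"ay": 0,"az": 0,"claw": -1},
    {"tx": 0,"ty": 0,"tz": 0,"ax": 0,"ay": 0,"az": 0,"claw": -1},
    {"tx": 0,"ty": 0,"tz": 0,"ax": 0,"ay": 0,"az": 0,"claw": -1},
    {"tx": 0,"ty": 0,"tz": 0,"ax": 0,"ay": 0,"az": 0,"claw": -1}
  ]
}}

```text
time_s: 28.15
tcp_pos: [0.4382, -0.1734, 0.0835]
eef_rot: [-180.0, 0.2, -72.8]
contact_force: [0.4, 1.5, 2.7]
gripper_width: 0.0135
```

Request:
{"fn": "step_arm", "kwargs": {
  "increments": [
    {"tx": 15.7,"ty": 6.2,"tz": 0.3,"ax": 0,"ay": 0,"az": -2.9,"claw": -1},
    {"tx": 15.7,"ty": 6.2,"tz": 0,"ax": 0,"ay": 0,"az": -2.9,"claw": -1},
    {"tx": 15.7,"ty": 6.2,"tz": 0,"ax": 0,"ay": 0,"az": -2.9,"claw": -1},
    {"tx": 15.7,"ty": 6.2,"tz": 0,"ax": 0,"ay": 0,"az": -2.9,"claw": -1},
    {"tx": 15.7,"ty": 6.2,"tz": 0,"ax": 0,"ay": 0,"az": -2.9,"claw": -1},
    {"tx": 15.7,"ty": 6.2,"tz": 0,"ax": 0,"ay": 0,"az": -2.9,"claw": -1},
    {"tx": 15.7,"ty": 6.2,"tz": 0,"ax": 0,"ay": 0,"az": -2.9,"claw": -1},
    {"tx": 15.7,"ty": 6.2,"tz": 0,"ax": 0,"ay": 0,"az": -2.8,"claw": -1},
    {"tx": 0,"ty": 0,"tz": 0,"ax": 0,"ay": 0,"az": 0,"claw": -1},
    {"tx": 0,"ty": 0,"tz": 0,"ax": 0,"ay": 0,"az": 0,"claw": -1}
  ]
}}

```text
time_s: 29.15
tcp_pos: [0.5639, -0.1237, 0.0835]
eef_rot: [-180.0, 0.2, -95.8]
contact_force: [1.7, 0.7, 2.8]
gripper_width: 0.0137
```

```bash
python3 -c "
from fl import *
chk(500,640,-200,60)"
```

```text
t 29.15 tcp [ 563.9 -123.7   83.5] rot [-180.     0.2  -95.8] lane (np.float64(-249.8), np.float64(-3.7)) F [1.7 0.7 2.8] w 13.7
[253. 272.] 770 (array([ 563.3, -123.9]), array([82.4, 65.8]), 83.9) [0.0471 0.0587 0.0706] (np.float64(-250.0), np.float64(-3.1))
[252. 258.] 170 (array([ 565.4, -137.7]), array([50.6, 22.7]), 12.3) [0.0811 0.088  0.0939] (np.float64(-263.5), np.float64(-6.6))
flange y:xmin:xmax -52:-275:-219 -48:-284:-215 -44:-283:-216 -40:-282:-216 -36:-284:-215 -32:-285:-216 48:-165:-85 52:-169:-79 56:-171:-76
ylim [-51.7  76.7]
```

Request:
{"fn": "step_arm", "kwargs": {
  "increments": [
    {"tx": 1.1,"ty": 10,"tz": 0,"ax": 0,"ay": 0,"az": 0,"claw": -1},
    {"tx": 1.1,"ty": 10,"tz": 0,"ax": 0,"ay": 0,"az": 0,"claw": -1},
    {"tx": 1.1,"ty": 10,"tz": 0,"ax": 0,"ay": 0,"az": 0,"claw": -1},
    {"tx": 1.1,"ty": 10,"tz": 0,"ax": 0,"ay": 0,"az": 0,"claw": -1},
    {"tx": 1.1,"ty": 10,"tz": 0,"ax": 0,"ay": 0,"az": 0,"claw": -1},
    {"tx": 1,"ty": 10,"tz": 0,"ax": 0,"ay": 0,"az": 0,"claw": -1},
    {"tx": 1,"ty": 10,"tz": 0,"ax": 0,"ay": 0,"az": 0,"claw": -1},
    {"tx": 1,"ty": 10,"tz": 0,"ax": 0,"ay": 0,"az": 0,"claw": -1},
    {"tx": 1,"ty": 10,"tz": 0,"ax": 0,"ay": 0,"az": 0,"claw": -1},
    {"tx": 1,"ty": 9,"tz": 0,"ax": 0,"ay": 0,"az": 0,"claw": -1},
    {"tx": 0,"ty": 0,"tz": 0,"ax": 0,"ay": 0,"az": 0,"claw": -1}
  ]
}}

```text
time_s: 30.3
tcp_pos: [0.5743, -0.023, 0.0835]
eef_rot: [180.0, 0.3, -95.8]
contact_force: [-0.6, 2.9, 5.4]
gripper_width: 0.0139
```

Free so far, at lane -149. Next I'll release, go round behind, and push low.

Request:
{"fn": "step_arm", "kwargs": {
  "increments": [
    {"tx": 0,"ty": 0,"tz": 0,"ax": 0,"ay": 0,"az": 0,"claw": 0},
    {"tx": 0,"ty": 0,"tz": 0,"ax": 0,"ay": 0,"az": 0,"claw": 0},
    {"tx": 0,"ty": 0,"tz": 25,"ax": 0,"ay": 0,"az": 0,"claw": 0},
    {"tx": 0,"ty": 0,"tz": 20,"ax": 0,"ay": 0,"az": 0,"claw": -1},
    {"tx": -3,"ty": -30,"tz": 0,"ax": 0,"ay": 0,"az": 0,"claw": -1},
    {"tx": -3,"ty": -30,"tz": 0,"ax": 0,"ay": 0,"az": 0,"claw": -1},
    {"tx": -2.5,"ty": -25,"tz": 0,"ax": 0,"ay": 0,"az": 0,"claw": -1},
    {"tx": 0,"ty": 0,"tz": -30,"ax": 0,"ay": 0,"az": 0,"claw": -1},
    {"tx": 0,"ty": 0,"tz": -40,"ax": 0,"ay": 0,"az": 0,"claw": -1},
    {"tx": 0,"ty": 0,"tz": 0,"ax": 0,"ay": 0,"az": 0,"claw": -1}
  ]
}}

```text
time_s: 31.3
tcp_pos: [0.5612, -0.1103, 0.0535]
eef_rot: [179.4, 0.2, -96.0]
contact_force: [-0.9, -0.5, 0.6]
gripper_width: 0.0003
```

```bash
python3 -c "
from fl import *
chk(500,640,-200,60)
c=cap('scene');print(plane(c,575,-22))"
```

```text
t 31.3 tcp [ 561.2 -110.3   53.5] rot [179.4   0.2 -96. ] lane (np.float64(-236.7), np.float64(0.4)) F [-0.9 -0.5  0.6] w 0.3
[310. 240.] 214 (array([587.8,  -2.6]), array([42.5, 42.1]), 80.6) [0.0468 0.0589 0.071 ] (np.float64(-126.8), np.float64(-14.9))
[259. 265.] 158 (array([ 564.3, -118.8]), array([38.8, 20.4]), 27.2) [0.0466 0.0556 0.0721] (np.float64(-244.8), np.float64(-3.6))
[296. 230.] 146 (array([574. , -21.1]), array([46.6, 18.4]), 86.4) [0.0813 0.0886 0.0916] (np.float64(-146.7), np.float64(-3.1))
flange y:xmin:xmax -48:-184:-151 -44:-184:-142 -40:-182:-137 -36:-182:-137 -32:-183:-136 16:-162:-107 20:-178:-97 24:-182:-94 28:-182:-90 32:-181:-89 36:-181:-90 40:-184:-89 44:-215:-88 48:-213:-88 52:-176:-88 56:-174:-90
ylim [-49.7  74.1]
(array([ 1.1000e-02, -3.2000e-02,  6.0124e+01]), np.int64(95))
```

Request:
{"fn": "step_arm", "kwargs": {
  "increments": [
    {"tx": 3,"ty": 10,"tz": 0,"ax": 0,"ay": 0,"az": 0,"claw": -1},
    {"tx": 1,"ty": 10,"tz": 0,"ax": 0,"ay": 0,"az": 0,"claw": -1},
    {"tx": 0.8,"ty": 8,"tz": 0,"ax": 0,"ay": 0,"az": 0,"claw": -1},
    {"tx": 0.6,"ty": 6,"tz": 0,"ax": 0,"ay": 0,"az": 0,"claw": -1},
    {"tx": 0.5,"ty": 5,"tz": 0,"ax": 0,"ay": 0,"az": 0,"claw": -1},
    {"tx": 0.5,"ty": 5,"tz": 0,"ax": 0,"ay": 0,"az": 0,"claw": -1},
    {"tx": 0,"ty": 0,"tz": 0,"ax": 0,"ay": 0,"az": 0,"claw": -1}
  ]
}}

```text
time_s: 32.1
tcp_pos: [0.5718, -0.0652, 0.0584]
eef_rot: [180.0, 0.2, -95.9]
contact_force: [1.4, -0.2, 0.1]
gripper_width: -0.0001
```

Request:
{"fn": "step_arm", "kwargs": {
  "increments": [
    {"tx": 0.5,"ty": 5,"tz": 0,"ax": 0,"ay": 0,"az": 0,"claw": -1},
    {"tx": 0.5,"ty": 5,"tz": 0,"ax": 0,"ay": 0,"az": 0,"claw": -1},
    {"tx": 0.5,"ty": 5,"tz": 0,"ax": 0,"ay": 0,"az": 0,"claw": -1},
    {"tx": 0,"ty": 0,"tz": 0,"ax": 0,"ay": 0,"az": 0,"claw": -1}
  ]
}}

```text
time_s: 32.5
tcp_pos: [0.5738, -0.0531, 0.0598]
eef_rot: [180.0, 0.0, -95.8]
contact_force: [0.2, -16.3, 10.0]
gripper_width: 0.0006
```

```bash
python3 -c "
from fl import *
chk(500,640,-200,60)"
```

```text
t 32.5 tcp [573.8 -53.1  59.8] rot [180.    0.  -95.8] lane (np.float64(-178.5), np.float64(-6.2)) F [  0.2 -16.3  10. ] w 0.6
[285. 251.] 225 (array([579.7, -60. ]), array([45.1, 22.8]), 31.4) [0.0465 0.0588 0.0725] (np.float64(-184.8), np.float64(-12.8))
flange y:xmin:xmax -52:-164:-162 -48:-163:-151 -44:-164:-140 -40:-165:-136 -36:-164:-137 -32:-165:-134 -28:-164:-163 20:-167:-71 24:-167:-69 28:-167:-69 32:-168:-82 36:-165:-73 40:-149:-70 44:-146:-71 48:-144:-73 52:-98:-72 56:-97:-72
ylim [-50.5  77.3]
```

Request:
{"fn": "step_arm", "kwargs": {
  "increments": [
    {"tx": -1,"ty": -12,"tz": 0,"ax": 0,"ay": 0,"az": 0,"claw": -1},
    {"tx": 0,"ty": 0,"tz": 40,"ax": 0,"ay": 0,"az": 0,"claw": 0},
    {"tx": 0,"ty": 0,"tz": 25,"ax": 0,"ay": 0,"az": 0,"claw": 0},
    {"tx": 3,"ty": 29,"tz": 0,"ax": 0,"ay": 0,"az": 0,"claw": 0},
    {"tx": 3,"ty": 28,"tz": 0,"ax": 0,"ay": 0,"az": 0,"claw": 0},
    {"tx": 0,"ty": 0,"tz": -25,"ax": 0,"ay": 0,"az": 0,"claw": 0},
    {"tx": 0,"ty": 0,"tz": -15,"ax": 0,"ay": 0,"az": 0,"claw": 0},
    {"tx": 0,"ty": 0,"tz": 0,"ax": 0,"ay": 0,"az": 0,"claw": 0},
    {"tx": 0,"ty": 0,"tz": 0,"ax": 0,"ay": 0,"az": 0,"claw": 0}
  ]
}}

```text
time_s: 33.45
tcp_pos: [0.5782, -0.0059, 0.0833]
eef_rot: [179.9, 0.2, -95.9]
contact_force: [-0.3, 0.1, 0.7]
gripper_width: 0.0439
```

```bash
python3 -c "
from fl import *
chk(500,640,-200,60)"
```

```text
t 33.45 tcp [578.2  -5.9  83.3] rot [179.9   0.2 -95.9] lane (np.float64(-131.1), np.float64(-5.7)) F [-0.3  0.1  0.7] w 43.9
[298. 243.] 665 (array([578.3,  -5.2]), array([82.4, 75.5]), 85.6) [0.0474 0.059  0.0718] (np.float64(-130.4), np.float64(-5.7))
[289. 222.] 66 (array([550.3, -10. ]), array([22.2, 14.6]), 41.2) [0.0807 0.0874 0.0943] (np.float64(-138.1), np.float64(21.6))
[302. 232.] 165 (array([591.8, -17. ]), array([49. , 31.8]), -6.4) [0.0811 0.0877 0.093 ] (np.float64(-140.7), np.float64(-20.4))
flange y:xmin:xmax -48:-163:-151 -44:-164:-140 -40:-164:-136 -36:-164:-137 -32:-164:-134 24:-167:-164 28:-167:-163 32:-168:-164
ylim [-49.8  33.7]
```

Request:
{"fn": "step_arm", "kwargs": {
  "increments": [
    {"tx": 0,"ty": 0,"tz": 0,"ax": 0,"ay": 0,"az": 0,"claw": -1},
    {"tx": 0,"ty": 0,"tz": 0,"ax": 0,"ay": 0,"az": 0,"claw": -1},
    {"tx": 0,"ty": 0,"tz": 0,"ax": 0,"ay": 0,"az": 0,"claw": -1},
    {"tx": 0,"ty": 0,"tz": 0,"ax": 0,"ay": 0,"az": 0,"claw": -1},
    {"tx": -0.8,"ty": -8,"tz": 0,"ax": 0,"ay": 0,"az": -1,"claw": -1},
    {"tx": 1.5,"ty": 0,"tz": 0.5,"ax": 0,"ay": 0,"az": -1,"claw": -1},
    {"tx": 0,"ty": 0,"tz": 0,"ax": 0,"ay": 0,"az": 0,"claw": -1}
  ],
  "newtons": 50
}}

```text
time_s: 34.2
tcp_pos: [0.5783, -0.0144, 0.0835]
eef_rot: [179.9, 0.2, -98.0]
contact_force: [-1.9, -1.1, -0.7]
gripper_width: 0.0135
```

Request:
{"fn": "step_arm", "kwargs": {
  "increments": [
    {"tx": 0.6,"ty": 5,"tz": 0,"ax": 0,"ay": 0,"az": 0,"claw": -1},
    {"tx": 0.6,"ty": 5,"tz": 0,"ax": 0,"ay": 0,"az": 0,"claw": -1},
    {"tx": 0.5,"ty": 5,"tz": 0,"ax": 0,"ay": 0,"az": 0,"claw": -1},
    {"tx": 0,"ty": 0,"tz": 0,"ax": 0,"ay": 0,"az": 0,"claw": -1}
  ]
}}

```text
time_s: 34.6
tcp_pos: [0.5797, -0.0003, 0.0845]
eef_rot: [179.8, 0.0, -97.9]
contact_force: [-3.9, -10.2, 8.8]
gripper_width: 0.014
```

```bash
python3 -c "
from fl import *
chk(500,640,-200,60)
c=cap('scene');print(plane(c,580,0))"
```

```text
t 34.6 tcp [ 5.797e+02 -3.000e-01  8.450e+01] rot [179.8   0.  -97.9] lane (np.float64(-125.4), np.float64(-6.6)) F [ -3.9 -10.2   8.8] w 14.0
[302. 242.] 750 (array([578.8,   0.9]), array([84.5, 68. ]), 81.0) [0.0467 0.0603 0.0704] (np.float64(-124.3), np.float64(-5.6))
[301. 228.] 174 (array([581.4, -11.7]), array([53.7, 25.9]), 15.6) [0.0807 0.0891 0.0938] (np.float64(-136.5), np.float64(-9.5))
flange y:xmin:xmax -48:-163:-151 -44:-162:-142 -40:-163:-136 -36:-162:-137 -32:-162:-134 -28:-161:-134 -24:-162:-162 28:-160:-158 32:-159:-157 36:-160:-157 40:-160:-154
ylim [-46.9  41. ]
(array([-9.0000e-03, -4.4000e-02,  6.0676e+01]), np.int64(320))
```

Request:
{"fn": "step_arm", "kwargs": {
  "increments": [
    {"tx": 0.5,"ty": 4,"tz": 0.5,"ax": 0,"ay": 0,"az": 0,"claw": -1},
    {"tx": 0,"ty": 0,"tz": 0,"ax": 0,"ay": 0,"az": 0,"claw": -1},
    {"tx": -0.2,"ty": -2,"tz": 0,"ax": 0,"ay": 0,"az": 0,"claw": -1},
    {"tx": 0,"ty": 0,"tz": 0,"ax": 0,"ay": 0,"az": 0,"claw": 0},
    {"tx": 0,"ty": 0,"tz": 0,"ax": 0,"ay": 0,"az": 0,"claw": 0},
    {"tx": 0,"ty": 0,"tz": 25,"ax": 0,"ay": 0,"az": 0,"claw": 0},
    {"tx": 0,"ty": 0,"tz": 20,"ax": 0,"ay": 0,"az": 0,"claw": -1},
    {"tx": -3,"ty": -30,"tz": 0,"ax": 0,"ay": 0,"az": 2,"claw": -1},
    {"tx": -3,"ty": -30,"tz": 0,"ax": 0,"ay": 0,"az": 0,"claw": -1},
    {"tx": -1.5,"ty": -20,"tz": 0,"ax": 0,"ay": 0,"az": 0,"claw": -1},
    {"tx": 0,"ty": 0,"tz": 0,"ax": 0,"ay": 0,"az": 0,"claw": -1}
  ]
}}

```text
time_s: 35.8
tcp_pos: [0.5737, -0.0782, 0.1295]
eef_rot: [-180.0, 0.3, -96.0]
contact_force: [0.3, 0.0, -0.6]
gripper_width: 0.004
```

```bash
python3 -c "
from fl import *
chk(500,640,-200,60)
c=cap('scene');print(plane(c,580,0))"
```

```text
t 35.8 tcp [573.7 -78.2 129.5] rot [-180.     0.3  -96. ] lane (np.float64(-203.5), np.float64(-8.7)) F [ 0.3  0.  -0.6] w 4.0
[303. 241.] 824 (array([577.8,  -2.1]), array([83.9, 65.9]), 82.2) [0.0476 0.0592 0.0703] (np.float64(-127.4), np.float64(-4.9))
[305. 228.] 49 (array([583.4,  -1.3]), array([51.4,  6. ]), 85.4) [0.0807 0.0841 0.0874] (np.float64(-126.0), np.float64(-10.4))
flange y:xmin:xmax -48:-166:-151 -44:-166:-140 -40:-165:-136 -36:-166:-137 -32:-165:-136 -28:-164:-137 24:-164:-162 28:-165:-160 32:-164:-159 36:-162:-158
ylim [-49.8  37.1]
(array([ 1.0000e-03, -6.0000e-03,  5.9463e+01]), np.int64(364))
```

Request:
{"fn": "step_arm", "kwargs": {
  "increments": [
    {"tx": -6,"ty": -4,"tz": -35,"ax": 0,"ay": 0,"az": -2,"claw": -1},
    {"tx": 0,"ty": 0,"tz": -36,"ax": 0,"ay": 0,"az": 0,"claw": -1},
    {"tx": 0,"ty": 0,"tz": 0,"ax": 0,"ay": 0,"az": 0,"claw": -1},
    {"tx": 1,"ty": 10,"tz": 0,"ax": 0,"ay": 0,"az": 0,"claw": -1},
    {"tx": 1,"ty": 10,"tz": 0,"ax": 0,"ay": 0,"az": 0,"claw": -1},
    {"tx": 0.5,"ty": 5,"tz": 0,"ax": 0,"ay": 0,"az": 0,"claw": -1},
    {"tx": 0.5,"ty": 5,"tz": 0,"ax": 0,"ay": 0,"az": 0,"claw": -1},
    {"tx": 0,"ty": 0,"tz": 0,"ax": 0,"ay": 0,"az": 0,"claw": -1}
  ]
}}

```text
time_s: 36.7
tcp_pos: [0.5708, -0.0504, 0.0596]
eef_rot: [-180.0, 0.2, -97.8]
contact_force: [0.1, -1.2, 1.1]
gripper_width: 0.0002
```

Request:
{"fn": "step_arm", "kwargs": {
  "increments": [
    {"tx": 0.4,"ty": 4,"tz": 0,"ax": 0,"ay": 0,"az": 0,"claw": -1},
    {"tx": 0,"ty": 0,"tz": 0,"ax": 0,"ay": 0,"az": 0,"claw": -1}
  ]
}}

```text
time_s: 36.9
tcp_pos: [0.5711, -0.0478, 0.0597]
eef_rot: [-180.0, 0.2, -97.9]
contact_force: [-0.2, -8.9, 5.4]
gripper_width: 0.0005
```

```bash
python3 -c "
from fl import *
chk(500,640,-200,60)"
```

```text
t 36.9 tcp [571.1 -47.8  59.7] rot [-180.     0.2  -97.9] lane (np.float64(-173.5), np.float64(-3.0)) F [-0.2 -8.9  5.4] w 0.5
[285. 249.] 206 (array([571.1, -48.6]), array([41.7, 24.6]), -8.1) [0.0467 0.0591 0.0727] (np.float64(-174.3), np.float64(-3.1))
flange y:xmin:xmax -48:-163:-150 -44:-162:-140 -40:-162:-136 -36:-162:-137 -32:-162:-134 -28:-160:-137 -4:-160:-160 24:-160:-69 28:-160:-69 32:-159:-72 36:-158:-71 40:-102:-70 44:-143:-71 48:-140:-73 52:-102:-72 56:-97:-72
ylim [-49.1  77.3]
```

Moving again (rear -166 → -162) with the yaw held nose-right, so I'll keep going.

Request:
{"fn": "step_arm", "kwargs": {
  "increments": [
    {"tx": 0.4,"ty": 4,"tz": 0,"ax": 0,"ay": 0,"az": 0,"claw": -1},
    {"tx": 0.4,"ty": 4,"tz": 0,"ax": 0,"ay": 0,"az": 0,"claw": -1},
    {"tx": 0,"ty": 0,"tz": 0,"ax": 0,"ay": 0,"az": 0,"claw": -1}
  ]
}}

```text
time_s: 37.25
tcp_pos: [0.572, -0.0406, 0.06]
eef_rot: [-180.0, 0.1, -97.9]
contact_force: [-1.5, -11.9, 6.2]
gripper_width: 0.0001
```

```bash
python3 -c "
from fl import *
chk(500,640,-200,60)"
```

```text
t 37.25 tcp [572.  -40.6  60. ] rot [-1.80e+02  1.00e-01 -9.79e+01] lane (np.float64(-166.2), np.float64(-3.1)) F [ -1.5 -11.9   6.2] w 0.1
[288. 247.] 208 (array([577. , -48.4]), array([43.3, 21.6]), 24.5) [0.0463 0.0598 0.0733] (np.float64(-173.5), np.float64(-8.9))
flange y:xmin:xmax -48:-154:-151 -44:-156:-140 -40:-155:-136 -36:-154:-137 -32:-155:-134 -28:-155:-137 0:-154:-153 24:-151:-70 28:-151:-69 32:-152:-72 36:-152:-71 40:-151:-70 44:-137:-74 48:-135:-80 52:-131:-73 56:-128:-72
ylim [-46.9  77.3]
```

Request:
{"fn": "step_arm", "kwargs": {
  "increments": [
    {"tx": 0.5,"ty": 5,"tz": 0,"ax": 0,"ay": 0,"az": 0.3,"claw": -1},
    {"tx": 0.5,"ty": 5,"tz": 0,"ax": 0,"ay": 0,"az": 0.3,"claw": -1},
    {"tx": 0.5,"ty": 5,"tz": 0,"ax": 0,"ay": 0,"az": 0.3,"claw": -1},
    {"tx": 0.5,"ty": 5,"tz": 0,"ax": 0,"ay": 0,"az": 0.3,"claw": -1},
    {"tx": 0,"ty": 0,"tz": 0,"ax": 0,"ay": 0,"az": 0,"claw": -1}
  ]
}}

```text
time_s: 37.8
tcp_pos: [0.5755, -0.0196, 0.0603]
eef_rot: [-179.8, 0.2, -96.7]
contact_force: [1.7, -6.1, 3.6]
gripper_width: 0.0004
```

Request:
{"fn": "step_arm", "kwargs": {
  "increments": [
    {"tx": 0.5,"ty": 5,"tz": 0,"ax": 0,"ay": 0,"az": 0.3,"claw": -1},
    {"tx": 0.5,"ty": 5,"tz": 0,"ax": 0,"ay": 0,"az": 0.3,"claw": -1},
    {"tx": 0.5,"ty": 5,"tz": 0,"ax": 0,"ay": 0,"az": 0,"claw": -1},
    {"tx": 0.5,"ty": 5,"tz": 0,"ax": 0,"ay": 0,"az": 0,"claw": -1},
    {"tx": 0,"ty": 0,"tz": 0,"ax": 0,"ay": 0,"az": 0,"claw": -1}
  ]
}}

```text
time_s: 38.3
tcp_pos: [0.577, 0.0007, 0.0599]
eef_rot: [-179.9, 0.2, -96.1]
contact_force: [1.6, -2.7, 1.2]
gripper_width: 0.0005
```

Request:
{"fn": "step_arm", "kwargs": {
  "increments": [
    {"tx": 0.5,"ty": 5,"tz": 0,"ax": 0,"ay": 0,"az": 0,"claw": -1},
    {"tx": 0.5,"ty": 5,"tz": 0,"ax": 0,"ay": 0,"az": 0,"claw": -1},
    {"tx": 0.5,"ty": 5,"tz": 0,"ax": 0,"ay": 0,"az": 0,"claw": -1},
    {"tx": 0.5,"ty": 5,"tz": 0,"ax": 0,"ay": 0,"az": 0,"claw": -1},
    {"tx": 0,"ty": 0,"tz": 0,"ax": 0,"ay": 0,"az": 0,"claw": -1}
  ]
}}

```text
time_s: 38.8
tcp_pos: [0.578, 0.0218, 0.0588]
eef_rot: [-180.0, 0.3, -96.1]
contact_force: [1.0, 0.0, 0.2]
gripper_width: 0.0006
```

Request:
{"fn": "step_arm", "kwargs": {
  "increments": [
    {"tx": -2,"ty": -20,"tz": 0,"ax": 0,"ay": 0,"az": 0,"claw": -1},
    {"tx": 0,"ty": 0,"tz": 40,"ax": 0,"ay": 0,"az": 0,"claw": 0},
    {"tx": 0,"ty": 0,"tz": 30,"ax": 0,"ay": 0,"az": 0,"claw": 0},
    {"tx": 0,"ty": 0,"tz": 0,"ax": 0,"ay": 0,"az": 0,"claw": 0},
    {"tx": 0,"ty": 0,"tz": 0,"ax": 0,"ay": 0,"az": 0,"claw": 0}
  ]
}}

```text
time_s: 39.3
tcp_pos: [0.5758, 0.0017, 0.129]
eef_rot: [-180.0, 0.3, -96.1]
contact_force: [0.2, -0.7, -0.4]
gripper_width: 0.0269
```

```bash
python3 - <<'E'
from fl import *
chk(500,640,-160,130)
E
```

```text
t 39.3 tcp [575.8   1.7 129. ] rot [-180.     0.3  -96.1] lane (np.float64(-123.8), np.float64(-2.6)) F [ 0.2 -0.7 -0.4] w 26.9
[329. 212.] 100 (array([590. ,  69.3]), array([51. , 14.2]), 73.5) [0.0804 0.0863 0.0908] (np.float64(-55.1), np.float64(-9.7))
flange y:xmin:xmax 24:-90:-89 28:-90:-84 32:-91:-83 36:-90:-85
ylim [-17.5  35.8]
```

Request:
{"fn": "step_arm", "kwargs": {
  "increments": [
    {"tx": 5,"ty": 34,"tz": 0,"ax": 0,"ay": 0,"az": 0,"claw": 0},
    {"tx": 5,"ty": 34,"tz": 0,"ax": 0,"ay": 0,"az": 0,"claw": 0},
    {"tx": 0,"ty": 0,"tz": -30,"ax": 0,"ay": 0,"az": 0,"claw": 0},
    {"tx": 0,"ty": 0,"tz": -16,"ax": 0,"ay": 0,"az": 0,"claw": 0},
    {"tx": 0,"ty": 0,"tz": 0,"ax": 0,"ay": 0,"az": 0,"claw": 0},
    {"tx": 0,"ty": 0,"tz": 0,"ax": 0,"ay": 0,"az": 0,"claw": -1},
    {"tx": 0,"ty": 0,"tz": 0,"ax": 0,"ay": 0,"az": 0,"claw": -1},
    {"tx": 0,"ty": 0,"tz": 0,"ax": 0,"ay": 0,"az": 0,"claw": -1},
    {"tx": 0,"ty": 0,"tz": 0,"ax": 0,"ay": 0,"az": 0,"claw": -1},
    {"tx": 0,"ty": 0,"tz": 0,"ax": 0,"ay": 0,"az": 0,"claw": -1}
  ],
  "newtons": 45
}}

```text
time_s: 40.35
tcp_pos: [0.5856, 0.0691, 0.0823]
eef_rot: [180.0, 0.2, -96.1]
contact_force: [-0.1, -0.2, -0.7]
gripper_width: 0.0137
```

Request:
{"fn": "step_arm", "kwargs": {
  "increments": [
    {"tx": 0,"ty": 0,"tz": 6,"ax": 0,"ay": 0,"az": 0,"claw": -1},
    {"tx": 0,"ty": 0,"tz": 8,"ax": 0,"ay": 0,"az": 0,"claw": -1},
    {"tx": 0,"ty": 0,"tz": 8,"ax": 0,"ay": 0,"az": 0,"claw": -1}
  ]
}}

```text
time_s: 40.65
tcp_pos: [0.5849, 0.0689, 0.1044]
eef_rot: [179.9, 0.2, -96.1]
contact_force: [0.0, -0.7, -6.3]
gripper_width: 0.014
```

Request:
{"fn": "step_arm", "kwargs": {
  "increments": [
    {"tx": 0,"ty": 0,"tz": 8,"ax": 0,"ay": 0,"az": 0,"claw": -1},
    {"tx": 0,"ty": 0,"tz": 10,"ax": 0,"ay": 0,"az": 0,"claw": -1},
    {"tx": 0,"ty": 0,"tz": 15,"ax": 0,"ay": 0,"az": 0,"claw": -1},
    {"tx": 0,"ty": 0,"tz": 20,"ax": 0,"ay": 0,"az": 0,"claw": -1},
    {"tx": 0,"ty": 0,"tz": 0,"ax": 0,"ay": 0,"az": 0,"claw": -1}
  ]
}}

```text
time_s: 41.15
tcp_pos: [0.5881, 0.0699, 0.1618]
eef_rot: [-179.7, 0.4, -96.0]
contact_force: [-0.1, 0.1, -1.1]
gripper_width: 0.014
```

```bash
python3 - <<'E'
from fl import *
chk(500,640,-160,130)
c=cap('scene');print(plane(c,584,70))
E
```

```text
t 41.15 tcp [588.1  69.9 161.8] rot [-179.7    0.4  -96. ] lane (np.float64(-54.7), np.float64(-7.8)) F [-0.1  0.1 -1.1] w 14.0
flange y:xmin:xmax 24:-90:-6 28:-90:-2 32:-89:-1 36:-90:-6 52:-33:-7 56:-32:-6
ylim [-22.   60.6]
(array([-1.0000e-03, -2.0000e-03,  5.5673e+01]), np.int64(337))
```

Request:
{"fn": "step_arm", "kwargs": {
  "increments": [
    {"tx": -13.4,"ty": 8.8,"tz": 0,"ax": 0,"ay": 0,"az": -7.68,"claw": -1},
    {"tx": -13.4,"ty": 8.8,"tz": 0,"ax": 0,"ay": 0,"az": -7.68,"claw": -1},
    {"tx": -13.4,"ty": 8.8,"tz": 0,"ax": 0,"ay": 0,"az": -7.68,"claw": -1},
    {"tx": -13.4,"ty": 8.8,"tz": 0,"ax": 0,"ay": 0,"az": -7.68,"claw": -1},
    {"tx": -13.4,"ty": 8.8,"tz": 0,"ax": 0,"ay": 0,"az": -7.68,"claw": -1},
    {"tx": -13.4,"ty": 8.8,"tz": 0,"ax": 0,"ay": 0,"az": -7.68,"claw": -1},
    {"tx": -13.4,"ty": 8.8,"tz": 0,"ax": 0,"ay": 0,"az": -7.68,"claw": -1},
    {"tx": -13.4,"ty": 8.8,"tz": 0,"ax": 0,"ay": 0,"az": -7.68,"claw": -1},
    {"tx": -13.4,"ty": 8.7,"tz": 0,"ax": 0,"ay": 0,"az": -7.68,"claw": -1},
    {"tx": -13.4,"ty": 8.7,"tz": 0,"ax": 0,"ay": 0,"az": -7.68,"claw": -1},
    {"tx": 0,"ty": 0,"tz": 0,"ax": 0,"ay": 0,"az": 0,"claw": -1},
    {"tx": 0,"ty": 0,"tz": 0,"ax": 0,"ay": 0,"az": 0,"claw": -1}
  ]
}}

```text
time_s: 42.45
tcp_pos: [0.4516, 0.1571, 0.1572]
eef_rot: [180.0, 0.2, -172.7]
contact_force: [0.9, -0.3, -1.7]
gripper_width: 0.0137
```

Request:
{"fn": "step_arm", "kwargs": {
  "increments": [
    {"tx": 0,"ty": 0,"tz": -30,"ax": 0,"ay": 0,"az": 0,"claw": -1},
    {"tx": 0,"ty": 0,"tz": -30,"ax": 0,"ay": 0,"az": 0,"claw": -1},
    {"tx": 0,"ty": 0,"tz": 0,"ax": 0,"ay": 0,"az": 0,"claw": -1},
    {"tx": 0,"ty": 0,"tz": 0,"ax": 0,"ay": 0,"az": 0,"claw": -1}
  ]
}}

```text
time_s: 42.85
tcp_pos: [0.452, 0.1565, 0.0974]
eef_rot: [-180.0, 0.2, -172.8]
contact_force: [0.4, -0.5, -1.2]
gripper_width: 0.0137
```

Lower 27 mm to TCP z 0.070, release, then move back behind the block.

Request:
{"fn": "step_arm", "kwargs": {
  "increments": [
    {"tx": 0,"ty": 0,"tz": -18,"ax": 0,"ay": 0,"az": 0,"claw": -1},
    {"tx": 0,"ty": 0,"tz": -6,"ax": 0,"ay": 0,"az": 0,"claw": -1},
    {"tx": 0,"ty": 0,"tz": -3.5,"ax": 0,"ay": 0,"az": 0,"claw": -1},
    {"tx": 0,"ty": 0,"tz": 0,"ax": 0,"ay": 0,"az": 0,"claw": -1},
    {"tx": 0,"ty": 0,"tz": 0,"ax": 0,"ay": 0,"az": 0,"claw": -0.3},
    {"tx": 0,"ty": 0,"tz": 0,"ax": 0,"ay": 0,"az": 0,"claw": -0.3},
    {"tx": 0,"ty": 0,"tz": 0,"ax": 0,"ay": 0,"az": 0,"claw": -0.3},
    {"tx": 0,"ty": 0,"tz": 40,"ax": 0,"ay": 0,"az": 0,"claw": -0.3},
    {"tx": 0,"ty": 0,"tz": 40,"ax": 0,"ay": 0,"az": 0,"claw": -1}
  ]
}}

```text
time_s: 43.75
tcp_pos: [0.451, 0.1564, 0.1503]
eef_rot: [-179.9, 0.1, -172.9]
contact_force: [1.1, 0.7, 0.2]
gripper_width: 0.0266
```

Request:
{"fn": "step_arm", "kwargs": {
  "increments": [
    {"tx": 12.5,"ty": -15.1,"tz": 0,"ax": 0,"ay": 0,"az": 7.68,"claw": -1},
    {"tx": 12.5,"ty": -15.1,"tz": 0,"ax": 0,"ay": 0,"az": 7.68,"claw": -1},
    {"tx": 12.5,"ty": -15.1,"tz": 0,"ax": 0,"ay": 0,"az": 7.68,"claw": -1},
    {"tx": 12.5,"ty": -15.1,"tz": 0,"ax": 0,"ay": 0,"az": 7.68,"claw": -1},
    {"tx": 12.5,"ty": -15.1,"tz": 0,"ax": 0,"ay": 0,"az": 7.68,"claw": -1},
    {"tx": 12.5,"ty": -15.1,"tz": 0,"ax": 0,"ay": 0,"az": 7.68,"claw": -1},
    {"tx": 12.5,"ty": -15.1,"tz": 0,"ax": 0,"ay": 0,"az": 7.68,"claw": -1},
    {"tx": 12.5,"ty": -15.1,"tz": 0,"ax": 0,"ay": 0,"az": 7.68,"claw": -1},
    {"tx": 12.5,"ty": -15.1,"tz": 0,"ax": 0,"ay": 0,"az": 7.68,"claw": -1},
    {"tx": 12.5,"ty": -15.1,"tz": 0,"ax": 0,"ay": 0,"az": 7.68,"claw": -1},
    {"tx": 0,"ty": 0,"tz": 0,"ax": 0,"ay": 0,"az": 0,"claw": -1},
    {"tx": 0,"ty": 0,"tz": 0,"ax": 0,"ay": 0,"az": 0,"claw": -1}
  ]
}}

```text
time_s: 44.95
tcp_pos: [0.5765, 0.0057, 0.1497]
eef_rot: [179.9, 0.2, -96.3]
contact_force: [-0.3, -0.2, 0.3]
gripper_width: 0.0004
```

Request:
{"fn": "step_arm", "kwargs": {
  "increments": [
    {"tx": 0,"ty": 0,"tz": -40,"ax": 0,"ay": 0,"az": 0,"claw": -1},
    {"tx": 0,"ty": 0,"tz": -40,"ax": 0,"ay": 0,"az": 0,"claw": -1},
    {"tx": 0,"ty": 0,"tz": -27,"ax": 0,"ay": 0,"az": 0,"claw": -1},
    {"tx": 0.8,"ty": 10,"tz": 0,"ax": 0,"ay": 0,"az": 0,"claw": -1},
    {"tx": 1,"ty": 10,"tz": 0,"ax": 0,"ay": 0,"az": 0,"claw": -1},
    {"tx": 1,"ty": 10,"tz": 0,"ax": 0,"ay": 0,"az": 0,"claw": -1},
    {"tx": 1,"ty": 10,"tz": 0,"ax": 0,"ay": 0,"az": 0,"claw": -1},
    {"tx": 1,"ty": 10,"tz": 0,"ax": 0,"ay": 0,"az": 0,"claw": -1},
    {"tx": 1,"ty": 10,"tz": 0,"ax": 0,"ay": 0,"az": 0,"claw": -1}
  ]
}}

```text
time_s: 45.85
tcp_pos: [0.583, 0.0671, 0.0439]
eef_rot: [-180.0, 0.3, -96.1]
contact_force: [-0.3, -2.3, 1.2]
gripper_width: 0.0004
```

Request:
{"fn": "step_arm", "kwargs": {
  "increments": [
    {"tx": 1,"ty": 10,"tz": 0,"ax": 0,"ay": 0,"az": 0,"claw": -1},
    {"tx": 1,"ty": 10,"tz": 0,"ax": 0,"ay": 0,"az": 0,"claw": -1},
    {"tx": 1,"ty": 8,"tz": 0,"ax": 0,"ay": 0,"az": 0,"claw": -1},
    {"tx": 1,"ty": 8,"tz": 0,"ax": 0,"ay": 0,"az": 0,"claw": -1},
    {"tx": 0,"ty": 0,"tz": 0,"ax": 0,"ay": 0,"az": 0,"claw": -1}
  ]
}}

```text
time_s: 46.35
tcp_pos: [0.5868, 0.1032, 0.0427]
eef_rot: [180.0, 0.3, -96.1]
contact_force: [-0.9, -1.3, -0.0]
gripper_width: 0.0005
```

Request:
{"fn": "step_arm", "kwargs": {
  "increments": [
    {"tx": 0.7,"ty": 7,"tz": 0,"ax": 0,"ay": 0,"az": 0,"claw": -1},
    {"tx": 0,"ty": 0,"tz": 0,"ax": 0,"ay": 0,"az": 0,"claw": -1}
  ]
}}

```text
time_s: 46.55
tcp_pos: [0.5873, 0.1096, 0.0427]
eef_rot: [180.0, 0.3, -96.1]
contact_force: [-0.5, 0.3, -0.1]
gripper_width: 0.0005
```

Request:
{"fn": "step_arm", "kwargs": {
  "increments": [
    {"tx": -4,"ty": -40,"tz": 0,"ax": 0,"ay": 0,"az": 0,"claw": -1},
    {"tx": -3,"ty": -30,"tz": 40,"ax": 0,"ay": 0,"az": 0,"claw": -1},
    {"tx": -4,"ty": -40,"tz": 40,"ax": 0,"ay": 0,"az": 0,"claw": -1},
    {"tx": -5,"ty": -45,"tz": 10,"ax": 0,"ay": 0,"az": 0,"claw": 0},
    {"tx": -5,"ty": -45,"tz": 0,"ax": 0,"ay": 0,"az": 0,"claw": 0},
    {"tx": -5,"ty": -45,"tz": 0,"ax": 0,"ay": 0,"az": 0,"claw": 0},
    {"tx": -5,"ty": -45,"tz": 0,"ax": 0,"ay": 0,"az": 0,"claw": 0},
    {"tx": 0,"ty": 0,"tz": 0,"ax": 0,"ay": 0,"az": 0,"claw": 0},
    {"tx": 0,"ty": 0,"tz": 0,"ax": 0,"ay": 0,"az": 0,"claw": 0}
  ]
}}

```text
time_s: 47.45
tcp_pos: [0.5562, -0.1775, 0.1279]
eef_rot: [180.0, 0.3, -96.3]
contact_force: [-0.5, 0.1, -0.3]
gripper_width: 0.0415
```

```bash
python3 -c "
from fl import *
survey()"
```

```text
t 47.45 tcp [ 556.2 -177.5  127.9] rot [180.    0.3 -96.3] lane (np.float64(-304.1), np.float64(-1.6)) F [-0.5  0.1 -0.3] w 41.5
top
[330. 174.] 155 (array([769.9, -24.1]), array([62.1, 38.2]), 81.2) [0.0468 0.0532 0.0658] (np.float64(-129.4), np.float64(-198.3))
[234. 179.] 85 (array([750.6, 187.9]), array([57.7, 23.5]), -64.1) [0.0461 0.055  0.0661] (np.float64(79.5), np.float64(-157.1))
[422. 184.] 1593 (array([ 747.1, -231.5]), array([180.1,  60.1]), -84.6) [0.0465 0.0498 0.0548] (np.float64(-338.0), np.float64(-197.1))
[200. 245.] 4406 (array([599.9, 258.5]), array([278.5, 112.7]), 84.1) [0.0625 0.0661 0.0678] (np.float64(134.1), np.float64(0.1))
[241. 315.] 825 (array([452.9, 156.3]), array([79.9, 62.3]), 7.2) [0.0453 0.0475 0.0512] (np.float64(17.2), np.float64(135.7))
[201. 319.] 812 (array([441.8, 239.3]), array([79.8, 63.4]), 7.2) [0.0454 0.0478 0.0523] (np.float64(98.6), np.float64(155.4))
[492. 327.] 1022 (array([ 441.6, -372.3]), array([82.5, 62.6]), 75.8) [0.0535 0.06   0.0636] (np.float64(-509.7), np.float64(92.2))
 rib [239. 315.] 173 (array([452.5, 156.3]), array([49
[... 966 characters left out ...]
64(-139.5), np.float64(-218.6))
[111. 314.] 1112 (array([ 442.6, -371.2]), array([80.3, 67.4]), 76.3) [0.048  0.059  0.0637] (np.float64(-508.5), np.float64(91.3))
[290. 354.] 2722 (array([ 748.4, -231.7]), array([181.3,  62.6]), -84.2) [0.0469 0.0494 0.0606] (np.float64(-338.1), np.float64(-198.4))
 rib [325. 161.] 104 (array([444.3, 239.8]), array([49.8, 17.6]), 8.3) [0.0709 0.075  0.0785] (np.float64(99.4), np.float64(152.9))
 rib [306. 177.] 116 (array([454.6, 155.7]), array([51.5, 15.7]), 7.4) [0.0703 0.0754 0.0782] (np.float64(16.8), np.float64(134.0))
 rib [106. 300.] 398 (array([ 443.2, -371.3]), array([49.8, 19.5]), 76.0) [0.0714 0.0855 0.0907] (np.float64(-508.5), np.float64(90.7))
```

View pics/sv_scene.png

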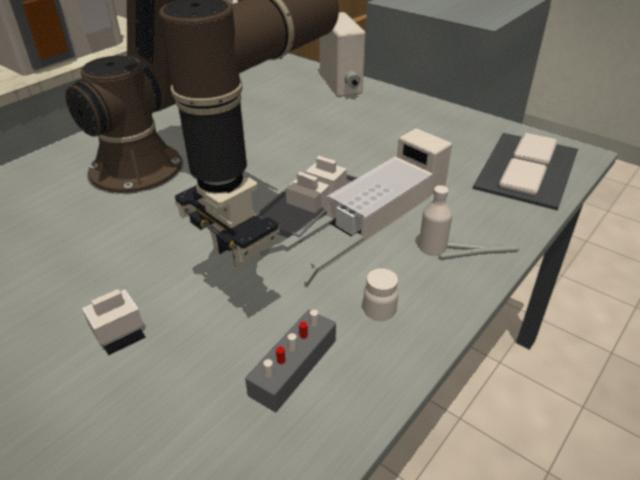

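Request:
{"fn": "step_arm", "kwargs": {
  "increments": [
    {"tx": -19,"ty": -32,"tz": 0,"ax": 0,"ay": 0,"az": -1.3,"claw": 0},
    {"tx": -19,"ty": -32,"tz": 0,"ax": 0,"ay": 0,"az": -1.3,"claw": 0},
    {"tx": -19,"ty": -32,"tz": 0,"ax": 0,"ay": 0,"az": -1.3,"claw": 0},
    {"tx": -19,"ty": -32,"tz": 0,"ax": 0,"ay": 0,"az": -1.3,"claw": 0},
    {"tx": -19,"ty": -32,"tz": 0,"ax": 0,"ay": 0,"az": -1.3,"claw": 0},
    {"tx": -19,"ty": -32,"tz": 0,"ax": 0,"ay": 0,"az": -1.3,"claw": 0},
    {"tx": 0,"ty": 0,"tz": 0,"ax": 0,"ay": 0,"az": 0,"claw": 0},
    {"tx": 0,"ty": 0,"tz": 0,"ax": 0,"ay": 0,"az": 0,"claw": 0},
    {"tx": 0,"ty": 0,"tz": 0,"ax": 0,"ay": 0,"az": 0,"claw": 0}
  ]
}}

```text
time_s: 48.45
tcp_pos: [0.4434, -0.3672, 0.1281]
eef_rot: [180.0, 0.2, -103.8]
contact_force: [0.7, 0.2, -0.5]
gripper_width: 0.0436
```

Request:
{"fn": "step_arm", "kwargs": {
  "increments": [
    {"tx": -1.2,"ty": -4.4,"tz": -30,"ax": 0,"ay": 0,"az": 0,"claw": 0},
    {"tx": 0,"ty": 0,"tz": -15,"ax": 0,"ay": 0,"az": 0,"claw": 0},
    {"tx": 0,"ty": 0,"tz": 0,"ax": 0,"ay": 0,"az": 0,"claw": 0},
    {"tx": 0,"ty": 0,"tz": 0,"ax": 0,"ay": 0,"az": 0,"claw": 0},
    {"tx": 0,"ty": 0,"tz": 0,"ax": 0,"ay": 0,"az": 0,"claw": -1},
    {"tx": 0,"ty": 0,"tz": 0,"ax": 0,"ay": 0,"az": 0,"claw": -1},
    {"tx": 0,"ty": 0,"tz": 0,"ax": 0,"ay": 0,"az": 0,"claw": -1},
    {"tx": 0,"ty": 0,"tz": 0,"ax": 0,"ay": 0,"az": 0,"claw": -1},
    {"tx": 0,"ty": 0,"tz": 0,"ax": 0,"ay": 0,"az": 0,"claw": -1}
  ],
  "newtons": 45
}}

```text
time_s: 49.35
tcp_pos: [0.4418, -0.3729, 0.0835]
eef_rot: [-180.0, 0.2, -103.9]
contact_force: [0.2, 0.6, 2.8]
gripper_width: 0.0141
```

Request:
{"fn": "step_arm", "kwargs": {
  "increments": [
    {"tx": 10.2,"ty": 20.7,"tz": 0.3,"ax": 0,"ay": 0,"az": 0.53,"claw": -1},
    {"tx": 10.2,"ty": 20.7,"tz": 0,"ax": 0,"ay": 0,"az": 0.53,"claw": -1},
    {"tx": 10.2,"ty": 20.7,"tz": 0,"ax": 0,"ay": 0,"az": 0.53,"claw": -1},
    {"tx": 10.2,"ty": 20.7,"tz": 0,"ax": 0,"ay": 0,"az": 0.53,"claw": -1},
    {"tx": 10.2,"ty": 20.7,"tz": 0,"ax": 0,"ay": 0,"az": 0.53,"claw": -1},
    {"tx": 10.2,"ty": 20.7,"tz": 0,"ax": 0,"ay": 0,"az": 0.53,"claw": -1},
    {"tx": 10.2,"ty": 20.7,"tz": 0,"ax": 0,"ay": 0,"az": 0.53,"claw": -1},
    {"tx": 10.2,"ty": 20.7,"tz": 0,"ax": 0,"ay": 0,"az": 0.53,"claw": -1},
    {"tx": 10.2,"ty": 20.7,"tz": 0,"ax": 0,"ay": 0,"az": 0.53,"claw": -1},
    {"tx": 10.2,"ty": 20.7,"tz": 0,"ax": 0,"ay": 0,"az": 0.53,"claw": -1},
    {"tx": 10.2,"ty": 20.7,"tz": 0,"ax": 0,"ay": 0,"az": 0.53,"claw": -1},
    {"tx": 10.2,"ty": 20.7,"tz": 0,"ax": 0,"ay": 0,"az": 0.53,"claw": -1}
  ]
}}

```text
time_s: 50.55
tcp_pos: [0.564, -0.1237, 0.0835]
eef_rot: [179.9, 0.2, -97.5]
contact_force: [-0.5, -1.1, 1.2]
gripper_width: 0.0136
```

Request:
{"fn": "step_arm", "kwargs": {
  "increments": [
    {"tx": 0,"ty": 0,"tz": 0,"ax": 0,"ay": 0,"az": 0,"claw": -1},
    {"tx": 0,"ty": 0,"tz": 0,"ax": 0,"ay": 0,"az": 0,"claw": -1}
  ]
}}

```text
time_s: 50.75
tcp_pos: [0.5644, -0.1238, 0.0835]
eef_rot: [180.0, 0.3, -97.5]
contact_force: [1.1, 1.3, 0.8]
gripper_width: 0.0137
```

```bash
python3 -c "
from fl import *
chk(500,640,-200,60)"
```

```text
t 50.75 tcp [ 564.4 -123.8   83.5] rot [180.    0.3 -97.5] lane (np.float64(-249.8), np.float64(-4.2)) F [1.1 1.3 0.8] w 13.7
[254. 272.] 771 (array([ 564.6, -122.2]), array([83.5, 64.9]), 81.5) [0.0467 0.0588 0.0715] (np.float64(-248.2), np.float64(-4.2))
[252. 258.] 150 (array([ 564.3, -138.4]), array([49.2, 21. ]), 6.8) [0.0813 0.0879 0.0928] (np.float64(-264.3), np.float64(-5.6))
flange y:xmin:xmax -52:-267:-216 -48:-282:-215 -44:-283:-215 -40:-282:-214 -36:-282:-215 -32:-283:-215 -28:-284:-265 48:-170:-85 52:-173:-83 56:-174:-76
ylim [-52.4  77.3]
```

Request:
{"fn": "step_arm", "kwargs": {
  "increments": [
    {"tx": 1.2,"ty": 10,"tz": 0,"ax": 0,"ay": 0,"az": 0,"claw": -1},
    {"tx": 1.2,"ty": 10,"tz": 0,"ax": 0,"ay": 0,"az": 0,"claw": -1},
    {"tx": 1.2,"ty": 10,"tz": 0,"ax": 0,"ay": 0,"az": 0,"claw": -1},
    {"tx": 1.2,"ty": 10,"tz": 0,"ax": 0,"ay": 0,"az": 0,"claw": -1},
    {"tx": 1.2,"ty": 10,"tz": 0,"ax": 0,"ay": 0,"az": 0,"claw": -1},
    {"tx": 1.2,"ty": 10,"tz": 0,"ax": 0,"ay": 0,"az": 0,"claw": -1},
    {"tx": 1.2,"ty": 10,"tz": 0,"ax": 0,"ay": 0,"az": 0,"claw": -1},
    {"tx": 1.2,"ty": 10,"tz": 0,"ax": 0,"ay": 0,"az": 0,"claw": -1},
    {"tx": 1.2,"ty": 10,"tz": 0,"ax": 0,"ay": 0,"az": 0,"claw": -1},
    {"tx": 1,"ty": 9,"tz": 0,"ax": 0,"ay": 0,"az": 0,"claw": -1},
    {"tx": 0,"ty": 0,"tz": 0,"ax": 0,"ay": 0,"az": 0,"claw": -1}
  ]
}}

```text
time_s: 51.9
tcp_pos: [0.5755, -0.0248, 0.0851]
eef_rot: [180.0, 0.2, -97.5]
contact_force: [-6.7, -2.7, 20.3]
gripper_width: 0.0134
```

Request:
{"fn": "step_arm", "kwargs": {
  "increments": [
    {"tx": 0.5,"ty": 5,"tz": 0.5,"ax": 0,"ay": 0,"az": 0,"claw": -1},
    {"tx": 0.5,"ty": 5,"tz": 0,"ax": 0,"ay": 0,"az": 0,"claw": -1},
    {"tx": 0.5,"ty": 5,"tz": 0,"ax": 0,"ay": 0,"az": 0,"claw": -1},
    {"tx": 0.5,"ty": 5,"tz": 0,"ax": 0,"ay": 0,"az": 0,"claw": -1},
    {"tx": 0,"ty": 0,"tz": 0,"ax": 0,"ay": 0,"az": 0,"claw": -1}
  ]
}}

```text
time_s: 52.4
tcp_pos: [0.5775, -0.0052, 0.0852]
eef_rot: [180.0, 0.2, -97.5]
contact_force: [-5.4, -4.5, 16.1]
gripper_width: 0.0134
```

```bash
python3 -c "
from fl import *
chk(500,640,-200,60)
c=cap('scene');print(plane(c,579,0))"
```

```text
t 52.4 tcp [577.5  -5.2  85.2] rot [180.    0.2 -97.5] lane (np.float64(-130.4), np.float64(-4.9)) F [-5.4 -4.5 16.1] w 13.4
[298. 243.] 786 (array([576.6,  -8. ]), array([85.5, 65.9]), 81.7) [0.0473 0.0615 0.0706] (np.float64(-133.4), np.float64(-4.3))
[299. 229.] 181 (array([578.5, -16.5]), array([52.3, 27.7]), 10.7) [0.0812 0.09   0.0944] (np.float64(-141.6), np.float64(-7.1))
flange y:xmin:xmax -48:-159:-151 -44:-171:-140 -40:-172:-136 -36:-171:-137 -32:-172:-134 -28:-172:-134 -24:-171:-154 0:-171:-170 28:-170:-168 32:-170:-164 36:-169:-163 40:-168:-163 44:-168:-164
ylim [-46.2  43.1]
(array([-3.0000e-03, -1.0000e-01,  6.1328e+01]), np.int64(263))
```

Request:
{"fn": "step_arm", "kwargs": {
  "increments": [
    {"tx": -0.3,"ty": -4,"tz": 0,"ax": 0,"ay": 0,"az": 0,"claw": -1},
    {"tx": 0,"ty": 0,"tz": 0,"ax": 0,"ay": 0,"az": 0,"claw": 0},
    {"tx": 0,"ty": 0,"tz": 0,"ax": 0,"ay": 0,"az": 0,"claw": 0},
    {"tx": 0,"ty": 0,"tz": 0,"ax": 0,"ay": 0,"az": 0,"claw": 0}
  ]
}}

```text
time_s: 52.9
tcp_pos: [0.5771, -0.0088, 0.0833]
eef_rot: [179.9, 0.2, -97.5]
contact_force: [0.2, 0.2, -0.1]
gripper_width: 0.0326
```

```bash
python3 -c "
from fl import *
chk(500,640,-200,60)
c=cap('scene');print(plane(c,577,-8))"
```

```text
t 52.9 tcp [577.1  -8.8  83.3] rot [179.9   0.2 -97.5] lane (np.float64(-134.2), np.float64(-4.9)) F [ 0.2  0.2 -0.1] w 32.6
[296. 245.] 714 (array([576.5, -12.9]), array([83.5, 66.5]), 81.8) [0.0472 0.0589 0.0721] (np.float64(-138.2), np.float64(-4.7))
[296. 230.] 231 (array([575.6, -22.3]), array([69.2, 36.6]), -6.6) [0.0807 0.0875 0.093 ] (np.float64(-147.7), np.float64(-4.8))
flange y:xmin:xmax -48:-175:-151 -44:-174:-140 -40:-175:-136 -36:-174:-137 -32:-175:-134 -28:-174:-137 24:-174:-172 28:-173:-170 32:-173:-170 36:-172:-169
ylim [-48.3  35.8]
(array([-9.0000e-03, -1.5000e-02,  5.9286e+01]), np.int64(250))
```

Request:
{"fn": "step_arm", "kwargs": {
  "increments": [
    {"tx": 0.3,"ty": -8,"tz": 0,"ax": 0,"ay": 0,"az": 0,"claw": 0},
    {"tx": 0,"ty": 0,"tz": 0,"ax": 0,"ay": 0,"az": 0,"claw": -1},
    {"tx": 0,"ty": 0,"tz": 0,"ax": 0,"ay": 0,"az": 0,"claw": -1},
    {"tx": 0,"ty": 0,"tz": 0,"ax": 0,"ay": 0,"az": 0,"claw": -1},
    {"tx": 0,"ty": 0,"tz": 0,"ax": 0,"ay": 0,"az": 0,"claw": -1},
    {"tx": 1.2,"ty": 0,"tz": 0.6,"ax": 0,"ay": 0,"az": 0,"claw": -1},
    {"tx": 0,"ty": 0,"tz": 0,"ax": 0,"ay": 0,"az": 0,"claw": -1}
  ],
  "newtons": 50
}}

```text
time_s: 53.7
tcp_pos: [0.5779, -0.0174, 0.084]
eef_rot: [179.8, 0.2, -97.6]
contact_force: [-2.4, -0.3, -0.3]
gripper_width: 0.0139
```

Request:
{"fn": "step_arm", "kwargs": {
  "increments": [
    {"tx": 0.6,"ty": 5,"tz": 0,"ax": 0,"ay": 0,"az": 0,"claw": -1},
    {"tx": 0.6,"ty": 5,"tz": 0,"ax": 0,"ay": 0,"az": 0,"claw": -1},
    {"tx": 0,"ty": 0,"tz": 0,"ax": 0,"ay": 0,"az": 0,"claw": -1}
  ]
}}

```text
time_s: 54.0
tcp_pos: [0.5794, -0.0081, 0.0846]
eef_rot: [179.9, 0.1, -97.5]
contact_force: [-2.5, -7.4, 2.7]
gripper_width: 0.0139
```

Request:
{"fn": "step_arm", "kwargs": {
  "increments": [
    {"tx": 0.7,"ty": 4,"tz": 0.2,"ax": 0,"ay": 0,"az": 0,"claw": -1},
    {"tx": 0.5,"ty": 3,"tz": 0.2,"ax": 0,"ay": 0,"az": 0,"claw": -1},
    {"tx": 0,"ty": 0,"tz": 0,"ax": 0,"ay": 0,"az": 0,"claw": -1}
  ]
}}

```text
time_s: 54.3
tcp_pos: [0.5797, -0.0021, 0.0852]
eef_rot: [179.8, 0.0, -97.5]
contact_force: [-5.6, -10.4, 8.3]
gripper_width: 0.0139
```

```bash
python3 -c "
from fl import *
chk(500,640,-200,60)
c=cap('scene');print(plane(c,579,0))"
```

```text
t 54.3 tcp [579.7  -2.1  85.2] rot [179.8   0.  -97.5] lane (np.float64(-127.1), np.float64(-6.8)) F [ -5.6 -10.4   8.3] w 13.9
[302. 242.] 732 (array([5.792e+02, 3.000e-01]), array([83.4, 66.2]), 82.6) [0.047  0.0606 0.0712] (np.float64(-124.8), np.float64(-6.1))
[301. 229.] 177 (array([580. , -12.6]), array([50.3, 28.4]), 8.0) [0.0807 0.0887 0.0934] (np.float64(-137.6), np.float64(-8.2))
flange y:xmin:xmax -48:-163:-151 -44:-162:-142 -40:-163:-136 -36:-162:-137 -32:-164:-134 -28:-163:-134 -24:-162:-162 32:-161:-157 36:-160:-157 40:-160:-156
ylim [-46.9  39.5]
(array([-2.4000e-02, -3.5000e-02,  6.1231e+01]), np.int64(320))
```

Request:
{"fn": "step_arm", "kwargs": {
  "increments": [
    {"tx": -0.2,"ty": -1,"tz": 0,"ax": 0,"ay": 0,"az": 0,"claw": 0},
    {"tx": 0,"ty": 0,"tz": 0,"ax": 0,"ay": 0,"az": 0,"claw": 0},
    {"tx": 0,"ty": 0,"tz": 25,"ax": 0,"ay": 0,"az": 0,"claw": 0},
    {"tx": 0,"ty": 0,"tz": 20,"ax": 0,"ay": 0,"az": 0,"claw": -1},
    {"tx": -4,"ty": -30,"tz": 0,"ax": 0,"ay": 0,"az": 0,"claw": -1},
    {"tx": -4,"ty": -30,"tz": 0,"ax": 0,"ay": 0,"az": 0,"claw": -1},
    {"tx": -3.5,"ty": -20,"tz": 0,"ax": 0,"ay": 0,"az": 0,"claw": -1},
    {"tx": 0,"ty": 0,"tz": -35,"ax": 0,"ay": 0,"az": 0,"claw": -1},
    {"tx": 0,"ty": 0,"tz": -35,"ax": 0,"ay": 0,"az": 0,"claw": -1},
    {"tx": 0,"ty": 0,"tz": 0,"ax": 0,"ay": 0,"az": 0,"claw": -1},
    {"tx": 0,"ty": 0,"tz": 0,"ax": 0,"ay": 0,"az": 0,"claw": -1}
  ]
}}

```text
time_s: 55.5
tcp_pos: [0.5701, -0.081, 0.0602]
eef_rot: [179.9, 0.2, -97.5]
contact_force: [0.7, 0.0, -0.4]
gripper_width: 0.0007
```

```bash
python3 -c "
from fl import *
chk(500,640,-200,60)"
```

```text
t 55.5 tcp [570.1 -81.   60.2] rot [179.9   0.2 -97.5] lane (np.float64(-206.6), np.float64(-5.5)) F [ 0.7  0.  -0.4] w 0.7
[322. 237.] 81 (array([597.2,  31.7]), array([49.2, 19.6]), -36.3) [0.0465 0.0577 0.0613] (np.float64(-91.7), np.float64(-20.7))
[273. 258.] 193 (array([572.5, -89.6]), array([40. , 21.9]), 25.8) [0.0471 0.0592 0.0725] (np.float64(-214.9), np.float64(-8.7))
[306. 223.] 76 (array([578.6,   7.7]), array([29.6, 14.7]), 84.3) [0.0839 0.0889 0.0916] (np.float64(-117.5), np.float64(-4.7))
flange y:xmin:xmax -48:-166:-151 -44:-167:-142 -40:-166:-137 -36:-166:-137 -32:-167:-136 -28:-164:-155 20:-133:-71 24:-141:-69 28:-142:-69 32:-141:-72 36:-140:-71 40:-143:-70 44:-178:-71 48:-174:-73 52:-140:-72 56:-135:-72
ylim [-49.8  77.3]
```

Same state as the last success, with the rear at -166. I'll shift the tool left to ly -3 and push.

Request:
{"fn": "step_arm", "kwargs": {
  "increments": [
    {"tx": -1.5,"ty": 12,"tz": 0,"ax": 0,"ay": 0,"az": -0.4,"claw": -1},
    {"tx": 1.2,"ty": 12,"tz": 0,"ax": 0,"ay": 0,"az": 0,"claw": -1},
    {"tx": 0.5,"ty": 5,"tz": 0,"ax": 0,"ay": 0,"az": 0,"claw": -1},
    {"tx": 0.4,"ty": 4,"tz": 0,"ax": 0,"ay": 0,"az": 0,"claw": -1},
    {"tx": 0,"ty": 0,"tz": 0,"ax": 0,"ay": 0,"az": 0,"claw": -1}
  ]
}}

```text
time_s: 56.05
tcp_pos: [0.5701, -0.0487, 0.0613]
eef_rot: [180.0, 0.1, -97.9]
contact_force: [-2.2, -6.0, 5.6]
gripper_width: 0.0009
```

Request:
{"fn": "step_arm", "kwargs": {
  "increments": [
    {"tx": 0.4,"ty": 4,"tz": 0,"ax": 0,"ay": 0,"az": 0,"claw": -1},
    {"tx": 0.4,"ty": 4,"tz": 0,"ax": 0,"ay": 0,"az": 0,"claw": -1},
    {"tx": 0,"ty": 0,"tz": 0,"ax": 0,"ay": 0,"az": 0,"claw": -1}
  ]
}}

```text
time_s: 56.35
tcp_pos: [0.571, -0.0418, 0.0617]
eef_rot: [180.0, 0.1, -97.9]
contact_force: [-2.4, -13.5, 8.3]
gripper_width: 0.0004
```

```bash
python3 -c "
from fl import *
chk(500,640,-200,60)"
```

```text
t 56.35 tcp [571.  -41.8  61.7] rot [ 1.80e+02  1.00e-01 -9.79e+01] lane (np.float64(-167.5), np.float64(-2.3)) F [ -2.4 -13.5   8.3] w 0.4
[287. 247.] 210 (array([576.4, -48.4]), array([43.2, 23.3]), 31.5) [0.0467 0.0586 0.0729] (np.float64(-173.6), np.float64(-8.3))
[288. 240.] 30 (array([582.6, -53.2]), array([15.8, 10.5]), 21.3) [0.0808 0.0846 0.0909] (np.float64(-177.7), np.float64(-15.0))
flange y:xmin:xmax -48:-154:-150 -44:-156:-140 -40:-157:-137 -36:-156:-137 -32:-157:-134 -28:-156:-137 24:-154:-151 28:-154:-69 32:-154:-72 36:-153:-71 40:-151:-70 44:-90:-71 48:-133:-80 52:-134:-79 56:-128:-72
ylim [-47.6  77.3]
```

Request:
{"fn": "step_arm", "kwargs": {
  "increments": [
    {"tx": 0.5,"ty": 5,"tz": 0,"ax": 0,"ay": 0,"az": 0.3,"claw": -1},
    {"tx": 0.5,"ty": 5,"tz": 0,"ax": 0,"ay": 0,"az": 0.3,"claw": -1},
    {"tx": 0.5,"ty": 5,"tz": 0,"ax": 0,"ay": 0,"az": 0.3,"claw": -1},
    {"tx": 0.5,"ty": 5,"tz": 0,"ax": 0,"ay": 0,"az": 0.3,"claw": -1},
    {"tx": 0,"ty": 0,"tz": 0,"ax": 0,"ay": 0,"az": 0,"claw": -1}
  ]
}}

```text
time_s: 56.9
tcp_pos: [0.5746, -0.0207, 0.062]
eef_rot: [-179.8, 0.2, -96.7]
contact_force: [0.6, -6.8, 4.7]
gripper_width: 0.0005
```

Request:
{"fn": "step_arm", "kwargs": {
  "increments": [
    {"tx": 0.5,"ty": 5,"tz": 0,"ax": 0,"ay": 0,"az": 0.3,"claw": -1},
    {"tx": 0.5,"ty": 5,"tz": 0,"ax": 0,"ay": 0,"az": 0.3,"claw": -1},
    {"tx": 0.5,"ty": 5,"tz": 0,"ax": 0,"ay": 0,"az": 0,"claw": -1},
    {"tx": 0.5,"ty": 5,"tz": 0,"ax": 0,"ay": 0,"az": 0,"claw": -1},
    {"tx": 0,"ty": 0,"tz": 0,"ax": 0,"ay": 0,"az": 0,"claw": -1}
  ]
}}

```text
time_s: 57.4
tcp_pos: [0.5763, -0.0003, 0.0616]
eef_rot: [-179.9, 0.2, -96.1]
contact_force: [1.6, -3.7, 1.9]
gripper_width: 0.0005
```

Request:
{"fn": "step_arm", "kwargs": {
  "increments": [
    {"tx": 0.5,"ty": 5,"tz": 0,"ax": 0,"ay": 0,"az": 0,"claw": -1},
    {"tx": 0.5,"ty": 5,"tz": 0,"ax": 0,"ay": 0,"az": 0,"claw": -1},
    {"tx": 0.5,"ty": 5,"tz": 0,"ax": 0,"ay": 0,"az": 0,"claw": -1},
    {"tx": 0.5,"ty": 5,"tz": 0,"ax": 0,"ay": 0,"az": 0,"claw": -1},
    {"tx": 0,"ty": 0,"tz": 0,"ax": 0,"ay": 0,"az": 0,"claw": -1}
  ]
}}

```text
time_s: 57.9
tcp_pos: [0.5774, 0.0205, 0.0607]
eef_rot: [-180.0, 0.3, -96.1]
contact_force: [-0.4, -0.9, 0.8]
gripper_width: 0.0006
```

Request:
{"fn": "step_arm", "kwargs": {
  "increments": [
    {"tx": -2,"ty": -20,"tz": 0,"ax": 0,"ay": 0,"az": 0,"claw": -1},
    {"tx": 0,"ty": 0,"tz": 40,"ax": 0,"ay": 0,"az": 0,"claw": 0},
    {"tx": 0,"ty": 0,"tz": 30,"ax": 0,"ay": 0,"az": 0,"claw": 0},
    {"tx": 0,"ty": 0,"tz": 0,"ax": 0,"ay": 0,"az": 0,"claw": 0},
    {"tx": 0,"ty": 0,"tz": 0,"ax": 0,"ay": 0,"az": 0,"claw": 0}
  ]
}}

```text
time_s: 58.4
tcp_pos: [0.5752, 0.0005, 0.1307]
eef_rot: [-179.9, 0.3, -96.1]
contact_force: [-0.6, -0.5, -0.3]
gripper_width: 0.0271
```

```bash
python3 - <<'E'
from fl import *
chk(500,640,-160,130)
E
```

```text
t 58.4 tcp [5.752e+02 5.000e-01 1.307e+02] rot [-179.9    0.3  -96.1] lane (np.float64(-125.1), np.float64(-2.1)) F [-0.6 -0.5 -0.3] w 27.1
[328. 212.] 116 (array([588.2,  68.9]), array([49.2, 14.2]), 79.2) [0.0808 0.0872 0.0909] (np.float64(-55.7), np.float64(-7.9))
flange y:xmin:xmax 24:-93:-89 28:-92:-86 32:-93:-86 36:-92:-85
ylim [-21.4  36.4]
```

Request:
{"fn": "step_arm", "kwargs": {
  "increments": [
    {"tx": 5,"ty": 34,"tz": 0,"ax": 0,"ay": 0,"az": 0,"claw": 0},
    {"tx": 5,"ty": 34,"tz": 0,"ax": 0,"ay": 0,"az": 0,"claw": 0},
    {"tx": 0,"ty": 0,"tz": -30,"ax": 0,"ay": 0,"az": 0,"claw": 0},
    {"tx": 0,"ty": 0,"tz": -17,"ax": 0,"ay": 0,"az": 0,"claw": 0},
    {"tx": 0,"ty": 0,"tz": 0,"ax": 0,"ay": 0,"az": 0,"claw": 0},
    {"tx": 0,"ty": 0,"tz": 0,"ax": 0,"ay": 0,"az": 0,"claw": -1},
    {"tx": 0,"ty": 0,"tz": 0,"ax": 0,"ay": 0,"az": 0,"claw": -1},
    {"tx": 0,"ty": 0,"tz": 0,"ax": 0,"ay": 0,"az": 0,"claw": -1},
    {"tx": 0,"ty": 0,"tz": 0,"ax": 0,"ay": 0,"az": 0,"claw": -1},
    {"tx": 0,"ty": 0,"tz": 0,"ax": 0,"ay": 0,"az": 0,"claw": -1}
  ],
  "newtons": 45
}}

```text
time_s: 59.45
tcp_pos: [0.585, 0.0677, 0.0829]
eef_rot: [180.0, 0.3, -96.2]
contact_force: [0.0, 0.7, -0.6]
gripper_width: 0.0135
```

Request:
{"fn": "step_arm", "kwargs": {
  "increments": [
    {"tx": 0,"ty": 0,"tz": 6,"ax": 0,"ay": 0,"az": 0,"claw": -1},
    {"tx": 0,"ty": 0,"tz": 8,"ax": 0,"ay": 0,"az": 0,"claw": -1},
    {"tx": 0,"ty": 0,"tz": 8,"ax": 0,"ay": 0,"az": 0,"claw": -1}
  ]
}}

```text
time_s: 59.75
tcp_pos: [0.5843, 0.0675, 0.105]
eef_rot: [179.9, 0.2, -96.2]
contact_force: [-0.4, -0.0, -5.9]
gripper_width: 0.0136
```

Request:
{"fn": "step_arm", "kwargs": {
  "increments": [
    {"tx": 0,"ty": 0,"tz": 8,"ax": 0,"ay": 0,"az": 0,"claw": -1},
    {"tx": 0,"ty": 0,"tz": 10,"ax": 0,"ay": 0,"az": 0,"claw": -1},
    {"tx": 0,"ty": 0,"tz": 15,"ax": 0,"ay": 0,"az": 0,"claw": -1},
    {"tx": 0,"ty": 0,"tz": 20,"ax": 0,"ay": 0,"az": 0,"claw": -1},
    {"tx": 0,"ty": 0,"tz": 0,"ax": 0,"ay": 0,"az": 0,"claw": -1},
    {"tx": 0,"ty": 0,"tz": 0,"ax": 0,"ay": 0,"az": 0,"claw": -1}
  ]
}}

```text
time_s: 60.35
tcp_pos: [0.5854, 0.068, 0.159]
eef_rot: [-179.9, 0.3, -96.1]
contact_force: [0.4, -0.5, -1.5]
gripper_width: 0.0136
```

```bash
python3 - <<'E'
from fl import *
chk(500,640,-160,130)
c=cap('scene');print(plane(c,584,70))
E
```

```text
t 60.35 tcp [585.4  68.  159. ] rot [-179.9    0.3  -96.1] lane (np.float64(-56.9), np.float64(-5.2)) F [ 0.4 -0.5 -1.5] w 13.6
[326. 226.] 527 (array([584.7,  67.8]), array([73.3, 53.5]), 83.3) [0.0468 0.055  0.0575] (np.float64(-57.1), np.float64(-4.5))
flange y:xmin:xmax 24:-90:-6 28:-90:-4 32:-91:-2 36:-90:-6 52:-33:-27 56:-34:-26
ylim [-22.   59.6]
(array([ 1.6000e-02, -5.0000e-03,  5.5411e+01]), np.int64(328))
```

Request:
{"fn": "step_arm", "kwargs": {
  "increments": [
    {"tx": -12.3,"ty": 0.5,"tz": 0,"ax": 0,"ay": 0,"az": -7.67,"claw": -1},
    {"tx": -12.3,"ty": 0.5,"tz": 0,"ax": 0,"ay": 0,"az": -7.67,"claw": -1},
    {"tx": -12.3,"ty": 0.5,"tz": 0,"ax": 0,"ay": 0,"az": -7.67,"claw": -1},
    {"tx": -12.3,"ty": 0.5,"tz": 0,"ax": 0,"ay": 0,"az": -7.67,"claw": -1},
    {"tx": -12.3,"ty": 0.5,"tz": 0,"ax": 0,"ay": 0,"az": -7.67,"claw": -1},
    {"tx": -12.3,"ty": 0.5,"tz": 0,"ax": 0,"ay": 0,"az": -7.67,"claw": -1},
    {"tx": -12.3,"ty": 0.5,"tz": 0,"ax": 0,"ay": 0,"az": -7.67,"claw": -1},
    {"tx": -12.3,"ty": 0.5,"tz": 0,"ax": 0,"ay": 0,"az": -7.67,"claw": -1},
    {"tx": -12.3,"ty": 0.5,"tz": 0,"ax": 0,"ay": 0,"az": -7.67,"claw": -1},
    {"tx": -12.3,"ty": 0.5,"tz": 0,"ax": 0,"ay": 0,"az": -7.67,"claw": -1},
    {"tx": 0,"ty": 0,"tz": 0,"ax": 0,"ay": 0,"az": 0,"claw": -1},
    {"tx": 0,"ty": 0,"tz": 0,"ax": 0,"ay": 0,"az": 0,"claw": -1}
  ]
}}

```text
time_s: 61.65
tcp_pos: [0.462, 0.0728, 0.1577]
eef_rot: [180.0, 0.2, -172.6]
contact_force: [-0.4, -0.0, -1.3]
gripper_width: 0.0137
```

Request:
{"fn": "step_arm", "kwargs": {
  "increments": [
    {"tx": 0,"ty": 0,"tz": -30,"ax": 0,"ay": 0,"az": 0,"claw": -1},
    {"tx": 0,"ty": 0,"tz": -30,"ax": 0,"ay": 0,"az": 0,"claw": -1},
    {"tx": 0,"ty": 0,"tz": 0,"ax": 0,"ay": 0,"az": 0,"claw": -1},
    {"tx": 0,"ty": 0,"tz": 0,"ax": 0,"ay": 0,"az": 0,"claw": -1}
  ]
}}

```text
time_s: 62.05
tcp_pos: [0.4623, 0.0726, 0.0979]
eef_rot: [-180.0, 0.2, -172.7]
contact_force: [0.1, 0.1, -0.7]
gripper_width: 0.0137
```

Lower, release, and return behind the block: 585.2−12.4+3 → (576.7, 5.4).

Request:
{"fn": "step_arm", "kwargs": {
  "increments": [
    {"tx": 0,"ty": 0,"tz": -18,"ax": 0,"ay": 0,"az": 0,"claw": -1},
    {"tx": 0,"ty": 0,"tz": -6,"ax": 0,"ay": 0,"az": 0,"claw": -1},
    {"tx": 0,"ty": 0,"tz": -3.5,"ax": 0,"ay": 0,"az": 0,"claw": -1},
    {"tx": 0,"ty": 0,"tz": 0,"ax": 0,"ay": 0,"az": 0,"claw": -1},
    {"tx": 0,"ty": 0,"tz": 0,"ax": 0,"ay": 0,"az": 0,"claw": -0.3},
    {"tx": 0,"ty": 0,"tz": 0,"ax": 0,"ay": 0,"az": 0,"claw": -0.3},
    {"tx": 0,"ty": 0,"tz": 0,"ax": 0,"ay": 0,"az": 0,"claw": -0.3},
    {"tx": 0,"ty": 0,"tz": 40,"ax": 0,"ay": 0,"az": 0,"claw": -0.3},
    {"tx": 0,"ty": 0,"tz": 40,"ax": 0,"ay": 0,"az": 0,"claw": -1}
  ]
}}

```text
time_s: 62.95
tcp_pos: [0.4612, 0.0722, 0.1508]
eef_rot: [-180.0, 0.1, -172.8]
contact_force: [0.6, -0.0, 0.3]
gripper_width: 0.0271
```

Request:
{"fn": "step_arm", "kwargs": {
  "increments": [
    {"tx": 11.4,"ty": -6.7,"tz": 0,"ax": 0,"ay": 0,"az": 7.68,"claw": -1},
    {"tx": 11.4,"ty": -6.7,"tz": 0,"ax": 0,"ay": 0,"az": 7.68,"claw": -1},
    {"tx": 11.4,"ty": -6.7,"tz": 0,"ax": 0,"ay": 0,"az": 7.68,"claw": -1},
    {"tx": 11.4,"ty": -6.7,"tz": 0,"ax": 0,"ay": 0,"az": 7.68,"claw": -1},
    {"tx": 11.4,"ty": -6.7,"tz": 0,"ax": 0,"ay": 0,"az": 7.68,"claw": -1},
    {"tx": 11.4,"ty": -6.7,"tz": 0,"ax": 0,"ay": 0,"az": 7.68,"claw": -1},
    {"tx": 11.4,"ty": -6.7,"tz": 0,"ax": 0,"ay": 0,"az": 7.68,"claw": -1},
    {"tx": 11.4,"ty": -6.7,"tz": 0,"ax": 0,"ay": 0,"az": 7.68,"claw": -1},
    {"tx": 11.4,"ty": -6.7,"tz": 0,"ax": 0,"ay": 0,"az": 7.68,"claw": -1},
    {"tx": 11.4,"ty": -6.7,"tz": 0,"ax": 0,"ay": 0,"az": 7.68,"claw": -1},
    {"tx": 0,"ty": 0,"tz": 0,"ax": 0,"ay": 0,"az": 0,"claw": -1},
    {"tx": 0,"ty": 0,"tz": 0,"ax": 0,"ay": 0,"az": 0,"claw": -1}
  ]
}}

```text
time_s: 64.15
tcp_pos: [0.5756, 0.0056, 0.1502]
eef_rot: [179.9, 0.2, -96.3]
contact_force: [-0.6, 0.0, -0.3]
gripper_width: 0.0005
```

Request:
{"fn": "step_arm", "kwargs": {
  "increments": [
    {"tx": 0,"ty": 0,"tz": 0,"ax": 6.63,"ay": -0.69,"az": 0,"claw": -1},
    {"tx": 0,"ty": 0,"tz": 0,"ax": 6.63,"ay": -0.69,"az": 0,"claw": -1},
    {"tx": 0,"ty": 0,"tz": 0,"ax": 6.63,"ay": -0.69,"az": 0,"claw": -1},
    {"tx": 0,"ty": -5,"tz": -40,"ax": 0,"ay": 0,"az": 0,"claw": -1},
    {"tx": 0,"ty": 0,"tz": -40,"ax": 0,"ay": 0,"az": 0,"claw": -1},
    {"tx": 0,"ty": 0,"tz": -25,"ax": 0,"ay": 0,"az": 0,"claw": -1},
    {"tx": 0,"ty": 0,"tz": 0,"ax": 0,"ay": 0,"az": 0,"claw": -1},
    {"tx": 0,"ty": 0,"tz": 0,"ax": 0,"ay": 0,"az": 0,"claw": -1}
  ]
}}

```text
time_s: 64.95
tcp_pos: [0.5758, 0.0009, 0.0458]
eef_rot: [179.9, 20.2, -96.1]
contact_force: [1.0, 0.2, 0.7]
gripper_width: 0.0002
```

Request:
{"fn": "step_arm", "kwargs": {
  "increments": [
    {"tx": 1,"ty": 10,"tz": 0,"ax": 0,"ay": 0,"az": 0,"claw": -1},
    {"tx": 1,"ty": 10,"tz": 0,"ax": 0,"ay": 0,"az": 0,"claw": -1},
    {"tx": 1,"ty": 10,"tz": 0,"ax": 0,"ay": 0,"az": 0,"claw": -1},
    {"tx": 1,"ty": 10,"tz": 0,"ax": 0,"ay": 0,"az": 0,"claw": -1},
    {"tx": 1,"ty": 10,"tz": 0,"ax": 0,"ay": 0,"az": 0,"claw": -1},
    {"tx": 1,"ty": 10,"tz": 0,"ax": 0,"ay": 0,"az": 0,"claw": -1},
    {"tx": 1,"ty": 10,"tz": 0,"ax": 0,"ay": 0,"az": 0,"claw": -1},
    {"tx": 1,"ty": 10,"tz": 0,"ax": 0,"ay": 0,"az": 0,"claw": -1},
    {"tx": 0,"ty": 0,"tz": 0,"ax": 0,"ay": 0,"az": 0,"claw": -1}
  ]
}}

```text
time_s: 65.85
tcp_pos: [0.5838, 0.0824, 0.0452]
eef_rot: [179.9, 20.3, -96.0]
contact_force: [-0.3, -0.1, -0.1]
gripper_width: 0.0007
```

Request:
{"fn": "step_arm", "kwargs": {
  "increments": [
    {"tx": 1,"ty": 10,"tz": 0,"ax": 0,"ay": 0,"az": 0,"claw": -1},
    {"tx": 1,"ty": 10,"tz": 0,"ax": 0,"ay": 0,"az": 0,"claw": -1},
    {"tx": 0.7,"ty": 7,"tz": 0,"ax": 0,"ay": 0,"az": 0,"claw": -1},
    {"tx": 0,"ty": 0,"tz": 0,"ax": 0,"ay": 0,"az": 0,"claw": -1}
  ]
}}

```text
time_s: 66.25
tcp_pos: [0.5866, 0.109, 0.0452]
eef_rot: [179.9, 20.3, -96.0]
contact_force: [0.2, 0.3, -0.8]
gripper_width: 0.0001
```

```bash
python3 -c "
from fl import *
state();c=cap('scene');cv2.imwrite('pics/end.png',cv2.resize(c['image'][110:270,260:470],(788,600)))"
```

```text
t 66.25 tcp [586.6 109.   45.2] rot [179.9  20.3 -96. ] lane (np.float64(-16.0), np.float64(-2.2)) F [ 0.2  0.3 -0.8] w 0.1
```

View pics/end.png

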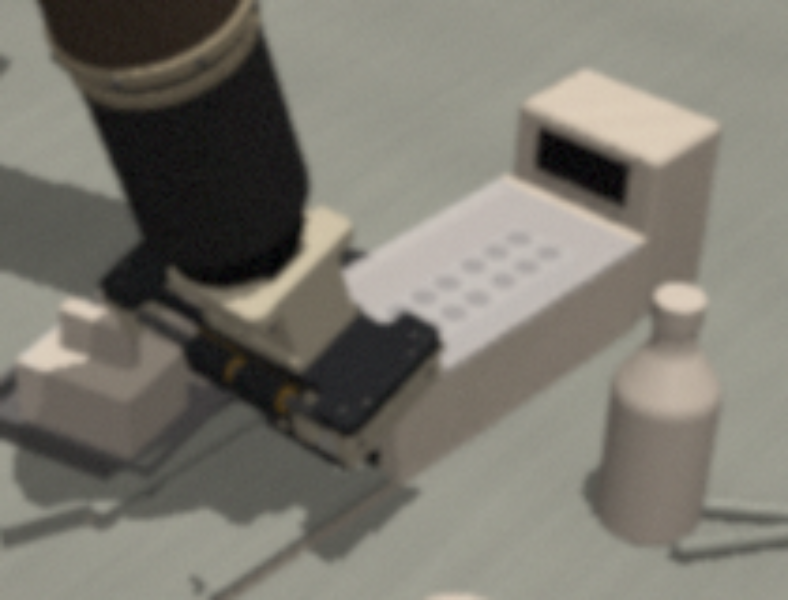

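Request:
{"fn": "step_arm", "kwargs": {
  "increments": [
    {"tx": 0.4,"ty": 4,"tz": 0,"ax": 0,"ay": 0,"az": 0,"claw": -1},
    {"tx": 0.2,"ty": 2.5,"tz": 0,"ax": 0,"ay": 0,"az": 0,"claw": -1},
    {"tx": 0,"ty": 0,"tz": 0,"ax": 0,"ay": 0,"az": 0,"claw": -1}
  ]
}}

```text
time_s: 66.6
tcp_pos: [0.5872, 0.1144, 0.0453]
eef_rot: [179.9, 20.2, -96.1]
contact_force: [-0.2, -0.4, -0.1]
gripper_width: 0.0004
```

Request:
{"fn": "step_arm", "kwargs": {
  "increments": [
    {"tx": -4,"ty": -40,"tz": 0,"ax": 0,"ay": 0,"az": 0,"claw": -1},
    {"tx": -4,"ty": -40,"tz": 0,"ax": 0,"ay": 0,"az": 0,"claw": -1},
    {"tx": -4,"ty": -40,"tz": 40,"ax": 0,"ay": 0,"az": 0,"claw": -1},
    {"tx": -4,"ty": -40,"tz": 40,"ax": 0,"ay": 0,"az": 0,"claw": -1},
    {"tx": 0,"ty": -45,"tz": 20,"ax": -6.63,"ay": 0.69,"az": 0,"claw": -1},
    {"tx": 0,"ty": -45,"tz": 0,"ax": -6.63,"ay": 0.69,"az": 0,"claw": -1},
    {"tx": 0,"ty": -45,"tz": 0,"ax": -6.63,"ay": 0.69,"az": 0,"claw": -1},
    {"tx": 0,"ty": -45,"tz": 0,"ax": 0,"ay": 0,"az": 0,"claw": -1},
    {"tx": 0,"ty": 0,"tz": 0,"ax": 0,"ay": 0,"az": 0,"claw": -1},
    {"tx": 0,"ty": 0,"tz": 0,"ax": 0,"ay": 0,"az": 0,"claw": -1}
  ]
}}

```text
time_s: 67.6
tcp_pos: [0.5719, -0.217, 0.1356]
eef_rot: [179.9, 0.3, -96.2]
contact_force: [-0.7, 1.3, -0.1]
gripper_width: 0.0005
```

```bash
python3 - <<'E'
from fl import *
survey(); s=cv2.imread("pics/sv_scene.png")[110:270,260:470]; t=cv2.imread("pics/sv_top.png")[190:360,90:340]
cv2.imwrite("pics/fin.png",np.hstack([cv2.resize(s,(394,300)),cv2.resize(t,(400,300))]))
c=cap("top"); W=pts(c)*1000; m=(W[...,2]>49)&(W[...,2]<60); n=np.array([-U[1],U[0]])
L=(W[...,:2]-M); lx=L@U; ly=L@n; k=m&(lx>-60)&(lx<230)&(abs(ly)<50); print(k.sum(), np.percentile(lx[k],[0,5,95,100]) if k.sum() else "")
# circles (block holes) seen through roof
E
```

```text
t 67.6 tcp [ 571.9 -217.   135.6] rot [179.9   0.3 -96.2] lane (np.float64(-341.7), np.float64(-21.3)) F [-0.7  1.3 -0.1] w 0.5
top
[234. 179.] 85 (array([750.3, 187.4]), array([57.6, 23.4]), -63.1) [0.0475 0.0553 0.067 ] (np.float64(79.0), np.float64(-156.9))
[436. 175.] 424 (array([ 766.3, -247.8]), array([142.6,  26.6]), -85.7) [0.0464 0.0496 0.0531] (np.float64(-352.2), np.float64(-217.9))
[200. 245.] 4369 (array([600.3, 262. ]), array([277. , 113.1]), 84.1) [0.0627 0.0661 0.0678] (np.float64(137.6), np.float64(0.1))
[279. 311.] 705 (array([463.6,  72.3]), array([79.6, 61.9]), 7.0) [0.0454 0.0475 0.0506] (np.float64(-65.2), np.float64(116.4))
[241. 315.] 820 (array([452.9, 156.3]), array([79.8, 62.5]), 7.2) [0.0454 0.0475 0.0514] (np.float64(17.2), np.float64(135.7))
[201. 319.] 827 (array([441.8, 239.4]), array([79.8, 62.5]), 7.2) [0.0454 0.0475 0.0519] (np.float64(98.7), np.float64(155.4))
 rib [280. 311.] 166 (array([463.1,  71.9]), array([48.9, 14.1]), 7.6) [0.0741 0.077  0.0798] (np.float64(-65.7), np.float64(116.8))
 rib [239. 315.] 175 (array([452.5, 156.1]), array([49. , 
[... 872 characters left out ...]
array([790.4, -37. ]), array([62.3, 43.6]), 25.3) [0.0463 0.0543 0.0665] (np.float64(-140.1), np.float64(-220.0))
[290. 354.] 2719 (array([ 748.3, -230.2]), array([182.4,  61.8]), -84.7) [0.0468 0.0494 0.0602] (np.float64(-336.6), np.float64(-198.1))
 rib [325. 161.] 107 (array([444.1, 238.2]), array([51. , 21.7]), 14.1) [0.0709 0.0752 0.0783] (np.float64(97.8), np.float64(153.0))
 rib [306. 177.] 112 (array([455.2, 155.1]), array([52.3, 18.2]), 3.7) [0.0709 0.076  0.079 ] (np.float64(16.3), np.float64(133.3))
 rib [286. 195.] 126 (array([466.4,  72.8]), array([50.3, 17.8]), 8.8) [0.0706 0.0754 0.0788] (np.float64(-64.4), np.float64(113.6))
3 [-0.72561963 -0.71692685 -0.22752866 -0.18184386]
```

View pics/fin.png

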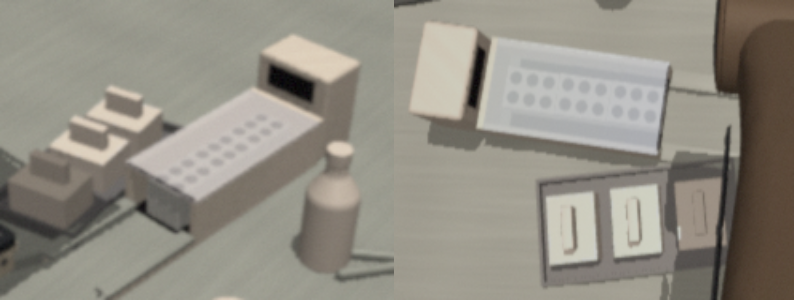

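```bash
python3 -c "
from h import *
state(); print(r.close_job())"
```

```text
t 67.75 tcp [ 572.3 -215.7  135.9] rot [180.    0.3 -96. ] lane (np.float64(-340.4), np.float64(-21.6)) F [0.6 0.1 0.1] w 0.7
the job is handed in; nothing more can be done
None
```

All three blocks, each of which started hooded, are in the cooling bay, and all three hoods stand in the tray. I handed the job in at 67.8 s; no verdict is reported.

**Method:** I dragged each block by its hood's rib into the lane and pushed it from behind until it was well under the lips. Then I lifted the hood off, stood it in the tray and pushed the block into the bay.

**Last checks:**
- **Blocks:** All 18 block holes are visible through the clear roof. The last block's trailing face is about 5 mm inside the mouth, worked out from the tool position. The blocks sit about 4 mm off the centre line (limit 12 mm). Their height and tilt under the roof were not measured.
- **Hoods:** All three are upright on the tray floor, with tops at 47–48 mm, and spaced clear of each other and the walls.
- **Bystanders:** The jar, bottle and rack read within a few millimetres of their starting places. The final top view of the jar and rack was partly blocked by the arm.
- **Robot:** The gripper was empty and touching nothing at hand-in.

**What went wrong:**
- **Lane obstruction:** The tray's corner overlaps the left lip near the lane's start, so each block had to be steered past it along the right rail.
- **First block:** It jammed there twice, my grip slid off the rib once, and one push reached about 119 N at the wrist against the 120 N limit. I believe the fingers made that contact. If the gripper's body did, the 40 N rule may have been broken, and I can't rule that out.
- **Tilting:** Blocks tipped forward by at most about 0.1 rad during the jams (limit 0.5) and settled flat again.
- **Knocked block:** Block C was knocked about 2 cm during the run. I measured its new position before gripping it.

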